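Sweep the shells, stow the tray under the shelf

TASK

Clear up after cracking walnuts: bring the tray up to the open end of the chopping board, sweep every shell off the board into it with the scraper (no fingers on shells that lie on the board) and leave the scraper on the board. After that, slide the tray with its shells under the low shelf, squarely and so far that only its grip tab sticks out; every flat tin also has to lie flat under the shelf without sticking out at the front. Do not bump the shelf board or tip the tray, and leave the jar and the pepper mill where they are.

Things in the scene. Friction and masses are not known exactly. Their poses are not given: they have to be found in the camera images.
- board: Bamboo chopping board fixed to the counter, 160 mm (its x) by 280 mm (its y), its surface 36 mm up. A rim 12 mm wide, its top 47 mm up, runs along both long sides and the +y end; the -y end is open, to sweep things off. Within the rims the surface is 136 mm wide in x and runs from y = -140 to +128 mm. Origin: centre of its underside, on the counter.
- tray: Loose aluminium tray: pan 145 mm (its x) by 130 mm (its y), 28 mm high, walls 4 mm, 0.25 to 0.5 kg. On the middle of its front (-x) wall an upright grip tab, 12 mm thick (along y), from x = -72.5 to -128.5 mm, 4 to 45 mm above the counter; gripped there the tray can be slid. Origin: centre of the pan's underside. Starts a few cm off the board's open end.
- scraper: Loose scraper block: white plastic foot 118 mm long (its x), 34 mm thick (its y), 20 mm high, with a wooden grip ridge 100 mm long, 22 mm thick, from 20 to 56 mm above its underside. Stands on its foot. Origin: centre of its underside. About 0.16 kg.
- shelf: Low shelf, fixed, 180 mm deep (its x), 380 mm wide (its y), with 50 mm of height below. It stands on a full-depth end panel at its right (-y; inner face at y = -174 mm) and on a leg at the rear left (x = 70 to 90, y = 174 to 190 mm); open at the front (-x, towards the robot), at the back and along its left side before that leg. Front edge at x = -90 mm. Origin: on the counter under its middle.
- shelf_board: The shelf's board: 180 x 380 mm, underside 50 mm and top 64 mm above the counter. Its origin coincides with that of the shelf (on the counter). A jar and a pepper mill stand on its rear half.
- jar: Small jar on the shelf, 52 mm across, 85 mm high; to be left alone. Origin: centre of its underside.
- mill: Wooden pepper mill on the shelf, 48 mm across, 112 mm high; to be left alone. Origin: centre of its underside.
- shell1: Half walnut shell, a brown dome 28 mm across and 16 mm high, lying flat side down on the board, 12 g. Origin: centre of the flat side. May be absent (3 to 6 are there).
- shell2: Half walnut shell, a brown dome 28 mm across and 16 mm high, lying flat side down on the board, 12 g. Origin: centre of the flat side. May be absent (3 to 6 are there).
- shell3: Half walnut shell, a brown dome 28 mm across and 16 mm high, lying flat side down on the board, 12 g. Origin: centre of the flat side. May be absent (3 to 6 are there).
- shell4: Half walnut shell, a brown dome 28 mm across and 16 mm high, lying flat side down on the board, 12 g. Origin: centre of the flat side. May be absent (3 to 6 are there).
- shell5: Half walnut shell, a brown dome 28 mm across and 16 mm high, lying flat side down on the board, 12 g. Origin: centre of the flat side. May be absent (3 to 6 are there).
- shell6: Half walnut shell, a brown dome 28 mm across and 16 mm high, lying flat side down on the board, 12 g. Origin: centre of the flat side. May be absent (3 to 6 are there).
- tin1: Flat steel food tin, 90 mm (its x) by 50 mm (its y), 24 mm high, 0.14 kg, on the counter before the shelf. Origin: centre of its underside. May be absent (2 or 3 are there).
- tin2: Flat steel food tin, 90 mm (its x) by 50 mm (its y), 24 mm high, 0.14 kg, on the counter before the shelf. Origin: centre of its underside. May be absent (2 or 3 are there).
- tin3: Flat steel food tin, 90 mm (its x) by 50 mm (its y), 24 mm high, 0.14 kg, on the counter before the shelf. Origin: centre of its underside. May be absent (2 or 3 are there).

How it is judged:
By the outcome, as a careful person would: the job done as asked, in the order asked, and still so for the second after the job is handed in, with the robot touching nothing.
Of shell1, shell2, shell3, shell4, shell5, shell6 only 3 to 6 are there at a start; the rules pass over those that are not, and their reading is None.
Of tin1, tin2, tin3 only 2 to 3 are there at a start; the rules pass over those that are not, and their reading is None.
At some moment in a run one of tin1, tin2, tin3, scraper may be knocked a few centimetres aside while the robot is not near it.
Once in a run the grip may slacken for a moment while it holds something.
It also fails if it takes over 210 s, if anything falls off the work surface, if the arm or the gripper's body presses on something with over 40 N, if the wrist force passes 120 N, or if a joint passes its speed limit or range.

ROBOT

A 6-joint arm with a two-finger parallel gripper is mounted at the origin on the work surface. World frame = base frame: x ahead of the robot, y to its left, z up, the work surface at z = 0. Lengths are in mm, angles in degrees, forces in N, time in s.
With the tool pointing down it reaches from about 350 to 850 mm from the base axis. Payload 8.1 kg.
Tool frame: the origin (TCP) lies midway between the tips of the shut fingers; the grasp point (between the pads) lies hold_point_z behind it (hold_point_z is the distance from the TCP to the grasp point, in mm); z points along the fingers, x is the direction in which the jaws open and shut, and the axes are right-handed (so a half turn about z gives the same grasp; the last joint's range is limited). The gripper opens to 85 mm and grips with 20 to 120 N. Pads are 22 mm wide; open, the fingers measure 114 mm over their backs; the gripper's body (76 mm by 85 mm) begins 54 mm behind the grasp point. The pads swing forward as they close: fully open they stand 13 mm farther back than shut.
Start: joints at [-79.893, 7.471, 85.268, -0, 87.261, -4.893], TCP at [155.312, -579.554, 195.292] pointing down, gripper open.
Joint ranges: [-169.43, 169.43], [-51.17, 129.36], [1.28, 143.12], [-76.62, 256.62], [0, 156.53], [-152.29, 152.29]. Speed limits (degrees/s): [136.94, 136.94, 159.86, 180, 180, 180].

INTERFACE

Orientations are given as [roll, pitch, yaw] about the fixed x, y, z axes, in that order (R = Rz(yaw) Ry(pitch) Rx(roll)).
In Python, from bench import * gives the robot as it stands.
- The arm moves only by the shell command python3 -m pendant 'ROWS' [OPENING] [FORCE]. ROWS is JSON, a list that holds one entry, the list of rows, each a list of 4 numbers: the shift along the tool's x, y, z normalised to -1 to 1, where 1 is 0.02 m, then the turn about the tool's z normalised to -1 to 1, where 1 is 0.08 rad. A call has exactly 10 rows; each row shifts and turns the pose as measured when the row begins, along the tool's axes as they then stand; what a row does not reach is not made up. A row lasts 1/12 s, in which the tool goes at most 41.7 mm and 7.16 degrees, less where a joint would pass 70% of its speed; a pose out of reach is approached as far as the arm can. A call with a number of a shift or a turn outside -1 to 1 is refused whole. A call with a gripper value outside its range is refused whole. OPENING is the gripper's target within -1 to 1 (fully open at 1, half-way at 0, shut at -1), set as the call begins (- or left out, the last holds). The fingers move at their own pace and stop on an object; FORCE is the grip in N (left out, the last holds). Time passes only in rows, so rows that do not move let the fingers close, or fill a call up. It gives the time, the measured TCP pose, the force and the opening at its end, in the units of the state.
- sense(): the state, without advancing time (a new reading comes with each control period).
- snapshot(name): name is "side" or "top"; returns the picture (400x640x3 uint8, red, green, blue); there is no depth.
- calibration(name): a dict with "mtx" (3x3 intrinsics, pixels), "D" ([k1, k2, p1, p2, k3] as OpenCV has them; the pictures are not rectified), "world_to_cam" (4x4, takes a point from world to camera coordinates). Camera axes: x right, y down, z forward; pixel columns grow to the right and rows downward; lengths in mm; the calibration is good to about 2 mm. A picture is of the moment at which its call begins. calibration takes no time and is no camera call.
- hand_in(): hands the job in, once; it reports no verdict.
The state is a dict: "time": time; "joint_pos": joint angles; "qd": joint speeds; "joint_efforts": joint torques, N m; "tool_pos": TCP position; "tcp_rot": TCP orientation; "ft_force": force on the tool from outside, world axes, zero at the start; "wrist_torque": the same for the moment, N m; "finger_gap": finger opening in mm.
Only numpy, scipy, OpenCV 4.12 (cv2) and the standard library are available. Lean on these libraries where they do the work, as an engineer would, in place of code of your own. Each camera call takes 0.05 s, during which the arm holds its last target.

## Working session

There is one attempt and no reset: what is moved stays moved. The work goes in short steps, Python scripts to look and compute and a shell command to move; the robot and the scene stay as the last step left them, time stands still between calls to the robot, and variables do not carry over. Pictures are saved under pics/ and viewed, and the job is handed in when it is done.

```bash
ls; mkdir -p pics; python3 - <<'E'
from bench import *
import cv2,numpy as np
s=sense(); print(s)
for n in("side","top"):
    c=calibration(n); print(n,c)
    cv2.imwrite(f"pics/{n}0.png",snapshot(n)[:,:,::-1])
E
```

```text
pics
{'time': 0.0, 'joint_pos': array([-7.98937766e+01,  7.51380862e+00,  8.53294693e+01,  1.28489965e-03,
        8.72605423e+01, -4.89509789e+00]), 'qd': array([ 0.00238157,  0.0834356 ,  0.0106905 , -0.04603477,  0.02684012,
       -0.03133544]), 'joint_efforts': array([-2.68655189e-03, -5.69404292e+01, -5.00549340e+01, -6.21158561e-04,
        1.45243984e-02, -2.80580474e-05]), 'tool_pos': array([ 155.20769599, -578.95033817,  194.25620517]), 'tcp_rot': array([-1.79989862e+02,  1.03332016e-01, -7.49987322e+01]), 'ft_force': array([ 0.15991748, -0.56137763,  0.6187557 ]), 'wrist_torque': array([ 0.0160571 , -0.02366741, -0.03102877]), 'finger_gap': 85.23911516554305}
side {'mtx': array([[390.27325513,   0.        , 322.22819369],
       [  0.        , 390.27325513, 199.66226535],
       [  0.        ,   0.        ,   1.        ]]), 'D': array([-0.03740829,  0.        ,  0.        ,  0.        ,  0.        ]), 'world_to_cam': array([[-8.27127747e-01, -5.61756694e-01, -1.70031515e-02,
         4.22561367e+02],
       [-3.11869571e-01,  4.83943397e-01, -8.17640605e-01,
         2.64925640e+02],
       [ 4.67543646e-01, -6.70990466e-01, -5.75477830e-01,
         6.25068953e+02],
       [ 0.00000000e+00,  0.00000000e+00,  0.00000000e+00,
         1.00000000e+00]])}
top {'mtx': array([[413.04360266,   0.        , 313.7701988 ],
       [  0.        , 413.04360266, 200.12426308],
       [  0.        ,   0.        ,   1.        ]]), 'D': array([-0.0692473,  0.       ,  0.       ,  0.       ,  0.       ]), 'world_to_cam': array([[ 2.47030278e-02, -9.99610261e-01,  1.30033295e-02,
        -5.91304920e+01],
       [-9.87602274e-01, -2.64191692e-02, -1.54737765e-01,
         5.57047302e+02],
       [ 1.55020995e-01, -9.01962645e-03, -9.87870000e-01,
         8.84760316e+02],
       [ 0.00000000e+00,  0.00000000e+00,  0.00000000e+00,
         1.00000000e+00]])}
```

View pics/side0.png

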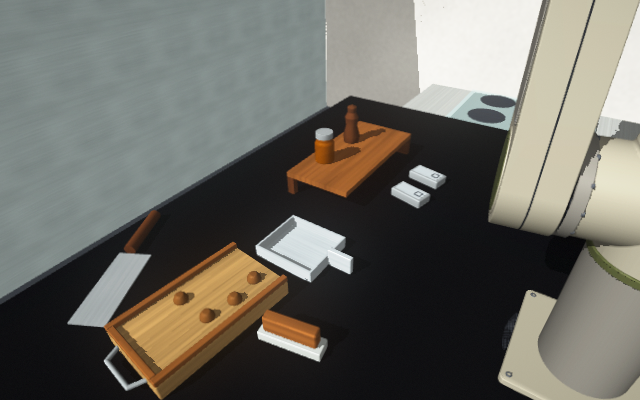

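View pics/top0.png

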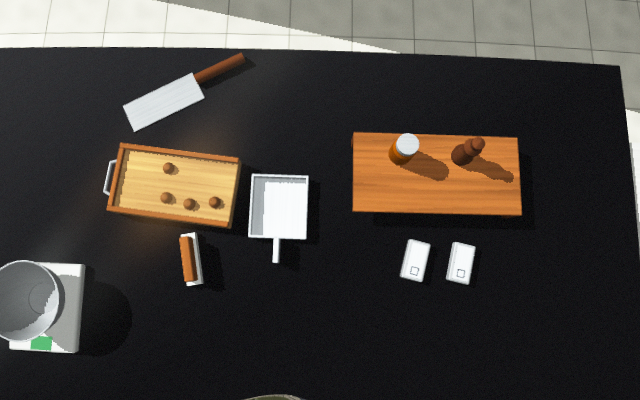

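```bash
cat > h.py <<'E'
from bench import *
import cv2,numpy as np
C={n:calibration(n) for n in("side","top")}
def px(n,u,v,z):
    c=C[n];p=cv2.undistortPoints(np.array([[[u,v]]],float),c["mtx"],c["D"])[0,0]
    R=c["world_to_cam"][:3,:3];t=c["world_to_cam"][:3,3]
    d=R.T@np.array([p[0],p[1],1]);o=-R.T@t
    return o+d*(z-o[2])/d[2]
def proj(n,P):
    c=C[n];P=np.array(P,float).reshape(-1,3)
    R=c["world_to_cam"][:3,:3];t=c["world_to_cam"][:3,3]
    return cv2.projectPoints(P,cv2.Rodrigues(R)[0],t,c["mtx"],c["D"])[0][:,0]
def tri(a,b):
    A=[];B=[]
    for n,(u,v) in(("side",a),("top",b)):
        c=C[n];p=cv2.undistortPoints(np.array([[[u,v]]],float),c["mtx"],c["D"])[0,0]
        R=c["world_to_cam"][:3,:3];t=c["world_to_cam"][:3,3]
        for i in(0,1):
            A.append(R[i]-p[i]*R[2]);B.append(p[i]*t[2]-t[i])
    x,r,_,_=np.linalg.lstsq(np.array(A),np.array(B),rcond=None); return x
def crop(n,x0,y0,x1,y1,k,name):
    im=snapshot(n)[y0:y1,x0:x1,::-1]
    cv2.imwrite(f"pics/{name}.png",cv2.resize(im,None,fx=k,fy=k,interpolation=cv2.INTER_CUBIC))
E
python3 - <<'E'
from h import *
crop("top",100,130,320,295,3.6,"t1")
crop("top",340,120,530,290,3.5,"t2")
crop("side",60,200,360,400,2.6,"s1")
crop("side",270,95,460,215,4,"s2")
E
```

```text
(no output)
```

View pics/t1.png

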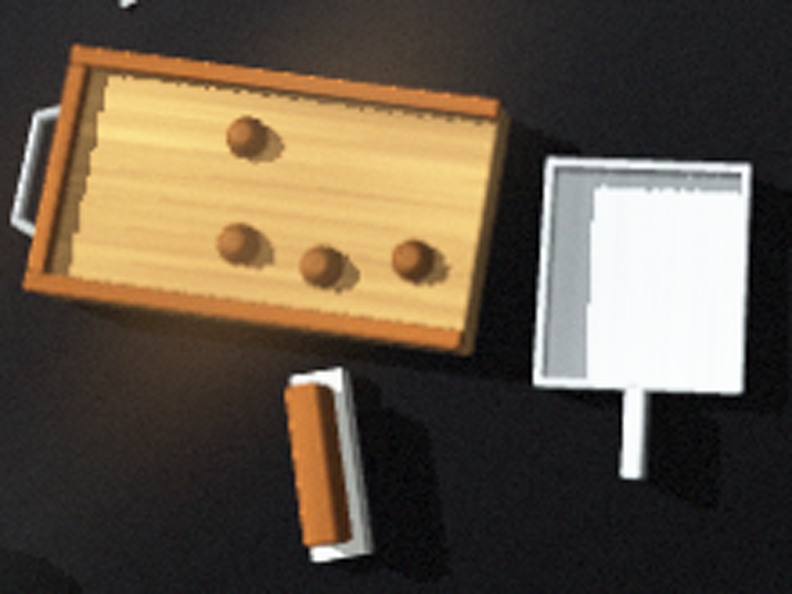

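View pics/t2.png

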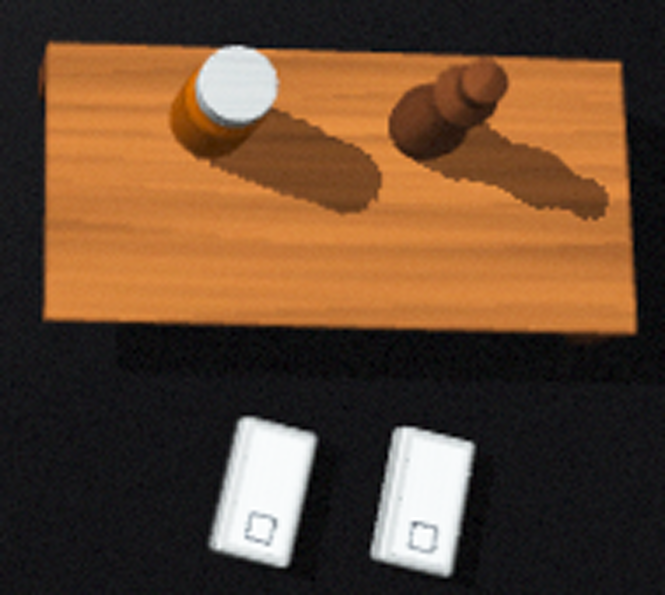

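View pics/s1.png

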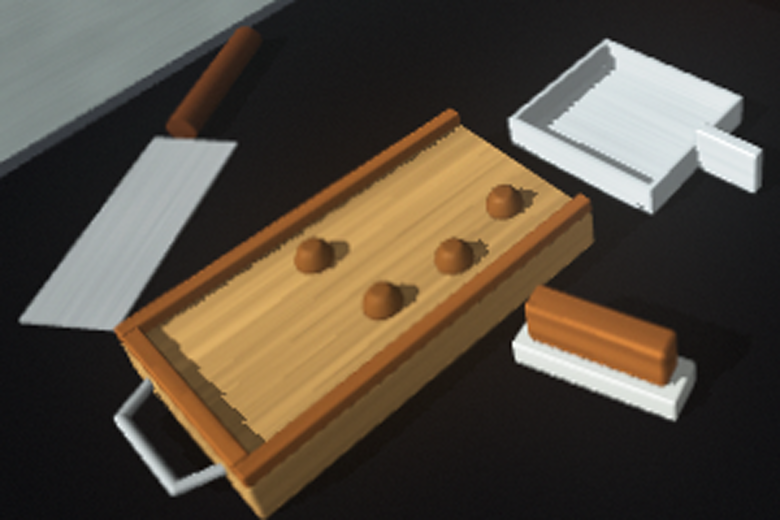

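View pics/s2.png

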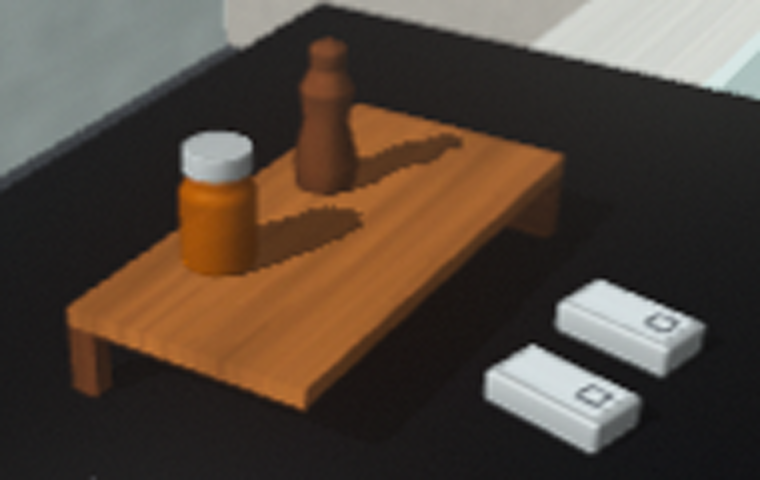

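```bash
cat > fit.py <<'E'
from h import *
from scipy.optimize import least_squares
def F(x0,y0,k,pts): return [(x0+(a+.5)/k-.5,y0+(b+.5)/k-.5) for a,b in pts]
def fit(model,obs,g):
    # obs: list of (view, idx list, pixel list)
    def W(p):
        c,s=np.cos(p[2]),np.sin(p[2]);m=np.array(model,float);o=m.copy()
        o[:,0]=p[0]+c*m[:,0]-s*m[:,1];o[:,1]=p[1]+s*m[:,0]+c*m[:,1];o[:,2]+=p[3];return o
    def r(p):
        w=W(p);return np.concatenate([(proj(n,w[i])-np.array(q)).ravel() for n,i,q in obs])
    s=least_squares(r,[*g,0]);p=s.x
    return p[0].round(1),p[1].round(1),np.degrees(p[2]).round(2),"dz",p[3].round(1),"rms px",np.sqrt(np.mean(s.fun**2)).round(2)
def box(hx,hy,z): return [(hx,hy,z),(hx,-hy,z),(-hx,-hy,z),(-hx,hy,z)]
E
cat > m0.py <<'E'
from fit import *
T1=lambda p:F(100,130,3.6,p);T2=lambda p:F(340,120,3.5,p);S1=lambda p:F(60,200,2.6,p);S2=lambda p:F(270,95,4,p)
a=[0,1,2,3]
print("board",fit(box(80,140,47),[("top",a,T1([(73,44),(501,98),(463,348),(25,291)])),("side",a,S1([(118,328),(455,110),(590,197),(237,470)]))],[500,200,0]))
print("tray",fit(box(72.5,65,28),[("top",a,T1([(547,157),(751,163),(743,394),(534,385)])),("side",a,S1([(509,119),(607,40),(742,98),(651,184)]))],[500,0,0]))
print("shelf",fit(box(90,190,64),[("top",a,T2([(46,43),(622,62),(636,332),(45,320)])),("side",a,S2([(67,312),(355,103),(565,155),(305,408)]))],[500,-300,0]))
for nm,tp,sp in(("tinA",[(252,420),(317,434),(289,568),(222,550)],[(485,378),(531,345),(640,402),(597,427)]),("tinB",[(410,428),(475,443),(448,577),(382,560)],[(557,312),(600,279),(705,325),(665,350)])):
  print(nm,fit(box(45,25,24),[("top",a,T2(tp)),("side",a,S2(sp))],[400,-300,0]))
print("tabtip",px("top",*T1([(632,478)])[0],45), tri(S1([(762,163)])[0],T1([(644,476)])[0]))
print("scr foot fit",fit([(59,17,20),(59,-17,20),(-59,-17,20),(-59,17,20)],[("top",a,T1([(290,376),(343,366),(372,552),(312,562)]))],[300,100,0]))
for p in[(247,135),(239,243),(321,266),(413,260)]:
    print("shell",px("top",*T1([p])[0],44).round())
for p in[(313,255),(382,300),(453,256),(503,201)]:
    print("shell side",px("side",*S1([p])[0],44).round())
E
python3 m0.py
```

```text
board (np.float64(587.4), np.float64(273.7), np.float64(-6.33), 'dz', np.float64(-0.6), 'rms px', np.float64(1.41))
tray (np.float64(544.6), np.float64(34.3), np.float64(-0.48), 'dz', np.float64(0.7), 'rms px', np.float64(0.84))
shelf (np.float64(623.7), np.float64(-321.4), np.float64(0.27), 'dz', np.float64(-3.6), 'rms px', np.float64(1.0))
tinA (np.float64(429.4), np.float64(-283.7), np.float64(-12.88), 'dz', np.float64(-5.8), 'rms px', np.float64(0.83))
tinB (np.float64(425.2), np.float64(-388.5), np.float64(-12.76), 'dz', np.float64(-4.4), 'rms px', np.float64(0.88))
tabtip [417.5565055   36.46325325  45.        ] [417.69343286  29.69018731  28.09458842]
scr foot fit (np.float64(421.3), np.float64(228.3), np.float64(11.62), 'dz', np.float64(4.4), 'rms px', np.float64(0.44))
shell [626. 290.  44.]
shell [556. 289.  44.]
shell [543. 236.  44.]
shell [548. 179.  44.]
shell side [621. 291.  44.]
shell side [552. 290.  44.]
shell side [539. 237.  44.]
shell side [545. 180.  44.]
```

```bash
cat > go.py <<'E'
import sys
from h import *
def go(x,y,z,yaw):
    s=sense();p=s["tool_pos"];r=s["tcp_rot"]
    psi=np.radians(r[2]);dx,dy=x-p[0],y-p[1]
    tx=np.cos(psi)*dx+np.sin(psi)*dy;ty=np.sin(psi)*dx-np.cos(psi)*dy
    dyaw=(yaw-r[2]+180)%360-180
    print("t",round(s["time"],2),"pos",p.round(1),"rpy",r.round(1),"gap",round(s["finger_gap"],1),"F",s["ft_force"].round(1))
    print("tool shift units x,y,z: %.2f %.2f %.2f  turn units %.2f"%(tx/20,ty/20,(p[2]-z)/20,-np.radians(dyaw)/.08))
if __name__=="__main__": go(*map(float,sys.argv[1:5]))
E
python3 -c "
import bench; print([ (k,getattr(bench,k)) for k in dir(bench) if not k.startswith('_')])"
python3 go.py 439 35 120 -90.5; python3 go.py 439 35 120 -75
```

```text
[('PlanningError', <class 'bench.PlanningError'>), ('calibration', <function make.<locals>.<lambda> at 0x7fb1089c4720>), ('hand_in', <function connect.<locals>.done at 0x7fb1089377e0>), ('hold_point_z', 18.700000000000003), ('sense', <function make.<locals>.<lambda> at 0x7fb1089c4680>), ('snapshot', <function make.<locals>.drawn_camera at 0x7fb1089c4180>)]
t 0.3 pos [ 155.3 -579.4  195. ] rpy [-180.    0.  -75.] gap 85.7 F [-0.5 -0.5  0.2]
tool shift units x,y,z: -26.00 -21.65 3.75  turn units 3.38
t 0.3 pos [ 155.3 -579.4  195. ] rpy [-180.    0.  -75.] gap 85.7 F [-0.5 -0.5  0.2]
tool shift units x,y,z: -26.00 -21.65 3.75  turn units -0.00
```

```bash
python3 -m pendant '[[[-1,-0.8,0,0],[-1,-0.8,0,0],[-1,-0.8,0,0],[-1,-0.8,0,0],[-1,-0.8,0,0],[-1,-0.8,0,0],[-1,-0.8,0,0],[-1,-0.8,0,0],[-1,-0.8,0,0],[-1,-0.8,0,0]]]' 1 40; python3 go.py 439 35 120 -75
```

```text
time: 1.13
tool_pos: [258.9, -338.1, 192.6]
tcp_rot: [180.0, 0.1, -75.4]
ft_force: [0.6, 0.1, -0.1]
finger_gap: 86.0
t 1.13 pos [ 258.9 -338.1  192.6] rpy [ 1.80e+02  1.00e-01 -7.54e+01] gap 86.0 F [ 0.6  0.1 -0.1]
tool shift units x,y,z: -15.78 -13.41 3.63  turn units -0.09
```

```bash
python3 -m pendant '[[[-1,-0.8,0,0],[-1,-0.8,0,0],[-1,-0.8,0,0],[-1,-0.8,0,0],[-1,-0.8,0,0],[-1,-0.8,0,0],[-1,-0.8,0,0],[-1,-0.8,0,0],[-1,-0.8,0,0],[-1,-0.8,0,0]]]'; python3 go.py 439 35 120 -90.5
```

```text
time: 1.97
tool_pos: [366.7, -92.4, 194.0]
tcp_rot: [-179.8, -0.2, -75.5]
ft_force: [1.0, -0.8, 0.5]
finger_gap: 85.3
t 1.97 pos [366.7 -92.4 194. ] rpy [-179.8   -0.2  -75.5] gap 85.3 F [ 1.  -0.8  0.5]
tool shift units x,y,z: -5.27 -5.09 3.70  turn units 3.26
```

```bash
python3 -m pendant '[[[-1,-0.9,0,0],[-1,-0.9,0,0],[-1,-0.9,0,0],[-1,-0.9,0,0],[-1,-0.9,0,0],[0,0,1,1],[0,0,1,1],[0,0,1,1],[0,0,0,0.4],[0,0,0,0]]]'; python3 go.py 439 35 120 -90.5
python3 - <<'E'
from h import *
crop("top",100,130,320,295,3.6,"t3")
E
```

```text
time: 2.8
tool_pos: [434.5, 40.4, 134.3]
tcp_rot: [-179.3, -0.1, -91.3]
ft_force: [-0.2, -0.2, 0.7]
finger_gap: 85.4
t 2.8 pos [434.5  40.4 134.3] rpy [-1.793e+02 -1.000e-01 -9.130e+01] gap 85.4 F [-0.2 -0.2  0.7]
tool shift units x,y,z: 0.26 -0.23 0.71  turn units -0.18
```

View pics/t3.png

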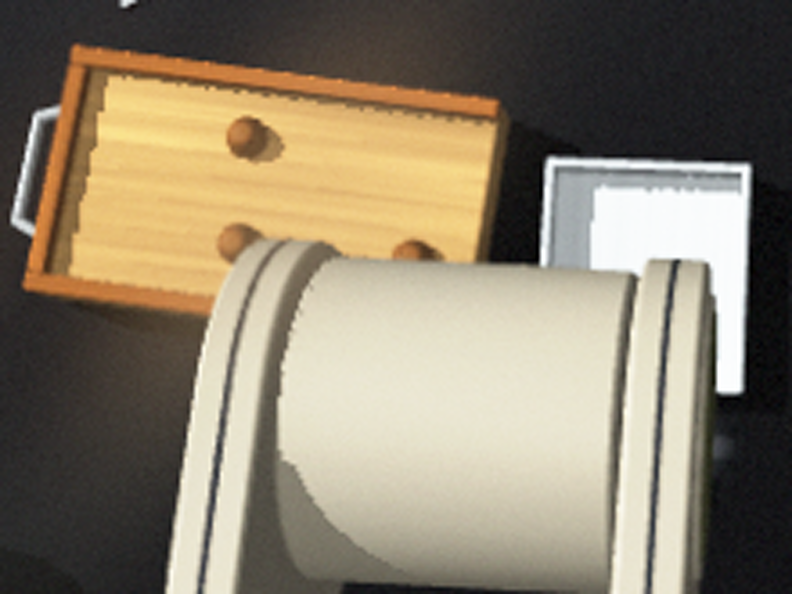

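```bash
python3 -m pendant '[[[0.25,-0.1,0,-0.2],[0,0,1,0],[0,0,1,0],[0,0,1,0],[0,0,1,0],[0,0,1,0],[0,0,0.8,0],[0,0,0.3,0],[0,0,0,0],[0,0,0,0]]]' 0.2; python3 go.py 439 35 8 -90.5
python3 - <<'E'
from h import *
crop("side",180,180,400,345,3.6,"s3")
E
```

```text
time: 3.68
tool_pos: [445.0, 33.3, 16.0]
tcp_rot: [-178.5, -0.1, -89.5]
ft_force: [0.5, 0.2, -0.2]
finger_gap: 51.3
t 3.68 pos [445.   33.3  16. ] rpy [-1.785e+02 -1.000e-01 -8.950e+01] gap 51.3 F [ 0.5  0.2 -0.2]
tool shift units x,y,z: -0.09 0.30 0.40  turn units 0.22
```

View pics/s3.png

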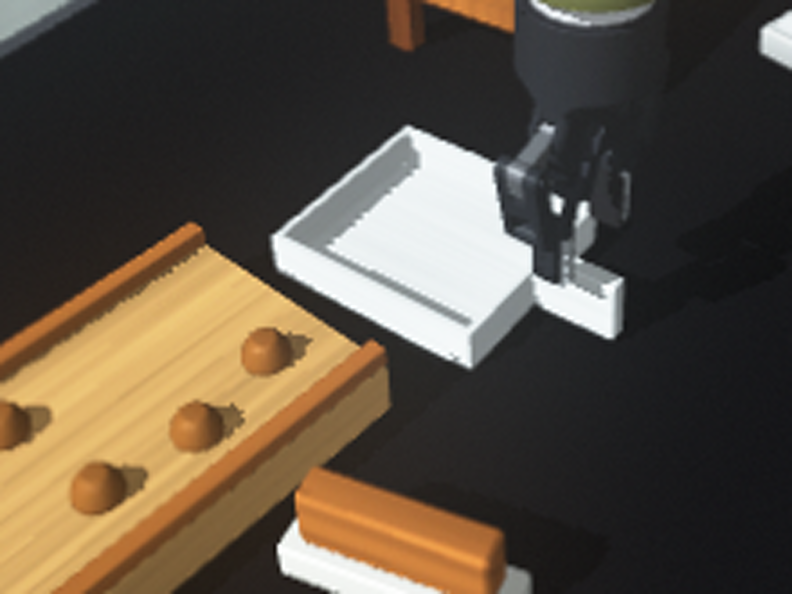

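```bash
python3 -m pendant '[[[0,0.25,0.4,0.2],[0,0,0,0],[0,0,0,0],[0,0,0,0],[0,0,0,0],[0,0,0,0],[0,0,0,0],[0,0,0,0],[0,0,0,0],[0,0,0,0]]]' -1 60; python3 go.py 439 35 8 -90.5
```

```text
time: 4.57
tool_pos: [444.3, 33.1, 12.6]
tcp_rot: [-177.9, -0.1, -90.4]
ft_force: [0.0, -0.3, 0.1]
finger_gap: 0.1
t 4.57 pos [444.3  33.1  12.6] rpy [-1.779e+02 -1.000e-01 -9.040e+01] gap 0.1 F [ 0.  -0.3  0.1]
tool shift units x,y,z: -0.09 0.26 0.23  turn units 0.01
```

```bash
python3 - <<'E'
from h import *
crop("side",270,180,380,290,5,"s4")
crop("top",180,150,340,290,4,"t4")
E
```

```text
(no output)
```

View pics/s4.png

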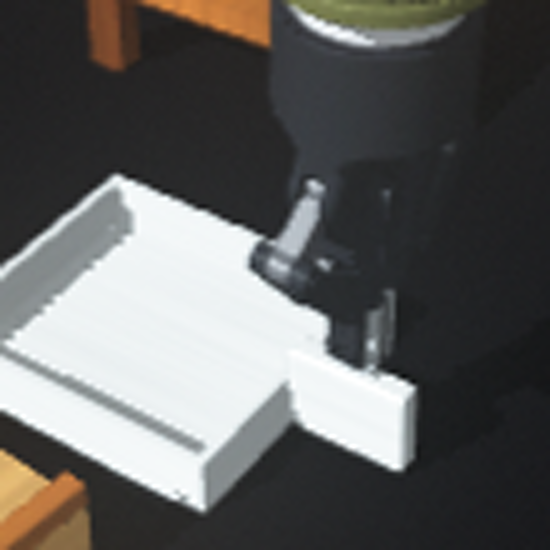

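View pics/t4.png

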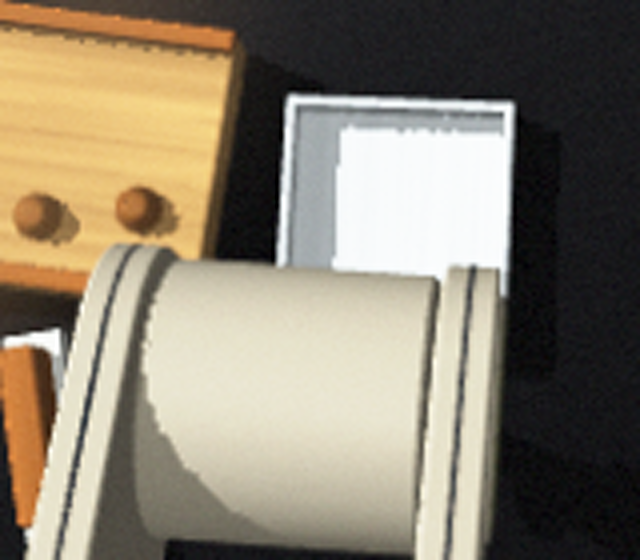

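```bash
python3 - <<'E'
from h import *
for p in[(288,352),(412,392),(395,388)]: print(px("side",270+p[0]/5,180+p[1]/5,45))
print(px("side",270+405/5,180+470/5,4),px("side",270+205/5,180+510/5,0))
print("tcp",proj("side",sense()["tool_pos"]), (proj("side",sense()["tool_pos"])-[270,180])*5,(proj("side",sense()["tool_pos"]+[0,0,18.7])-[270,180])*5)
print(proj("side",[[472,34,45],[417,36,45]]),proj("top",[[472,34,45],[417,36,45]]))
E
```

```text
[467.99554986  42.420635    45.        ]
[414.18255395  35.02355054  45.        ]
[420.9668222   36.73755342  45.        ]
[414.31122652  38.10584985   4.        ] [471.89289206  97.43342362   0.        ]
tcp [[339.84568014 263.76329387]] [[349.22840071 418.81646934]] [[349.66002317 385.62118168]]
[[328.24370033 247.31937606]
 [350.917245   258.14555387]] [[277.23097532 237.64180671]
 [275.39592202 262.6778522 ]]
```

```bash
python3 - <<'E'
from h import *
print(proj("side",[[445,58,24],[445,58,40],[445,8,24],[445,50,40]]))
for z in(12,25,35,45,55): print(z,px("side",270+362/5,180+372/5,z).round())
crop("side",310,200,370,290,8,"s5")
E
```

```text
[[332.96776341 266.89287259]
 [332.96044756 261.09395553]
 [345.98482789 252.54947814]
 [335.14341353 258.72885643]]
12 [455.   6.  12.]
25 [448.  18.  25.]
35 [442.  27.  35.]
45 [437.  36.  45.]
55 [431.  45.  55.]
```

View pics/s5.png

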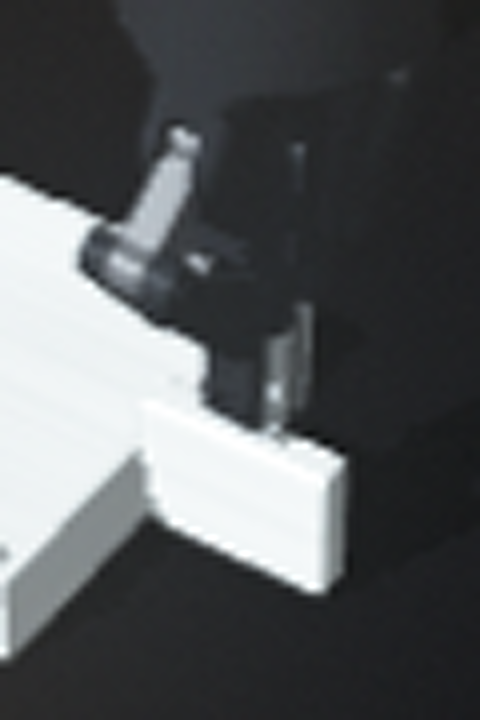

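```bash
python3 -m pendant '[[[0,0,-1,0],[0,0,-1,0],[0,0,-1,0],[0,0,0,0],[0,0,0,0],[0,0,0,0],[0,0,0,0],[0,0,0,0],[0,0,0,0],[0,0,0,0]]]'; python3 - <<'E'
from h import *
p=sense()["tool_pos"]; print((proj("side",p)-[300,180])*7, sense()["joint_pos"],sense()["tcp_rot"])
crop("side",300,180,380,260,7,"s6")
E
```

```text
time: 5.55
tool_pos: [438.4, 33.3, 70.2]
tcp_rot: [-178.4, -0.1, -90.5]
ft_force: [-0.6, 0.5, 0.2]
finger_gap: -0.0
[[298.04220342 447.0037932 ]] [-2.28066697e+00 -1.44815336e+01  1.19691670e+02 -6.65665466e-02
  7.31925698e+01  8.81879459e+01] [-1.78405545e+02 -1.14703873e-01 -9.04518492e+01]
```

View pics/s6.png

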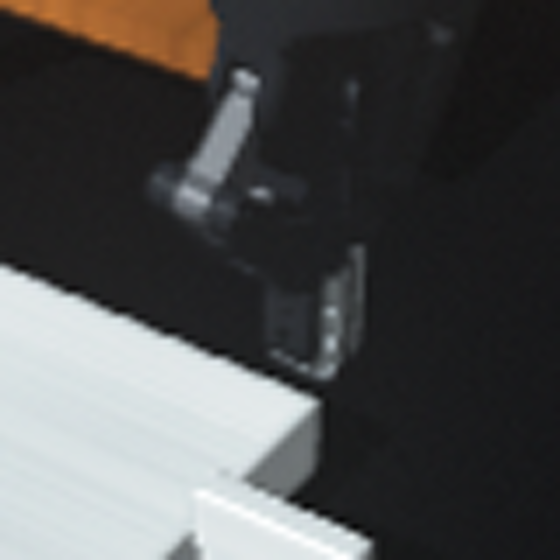

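```bash
python3 - <<'E'
from h import *
for z in (60,70,80,97): print(z,px("side",300+300/7,180+375/7,z))
print(sense()["tool_pos"])
crop("side",300,60,460,260,3,"s7")
E
```

```text
60 [460.65075268  -3.97346816  60.        ]
70 [454.52361147   6.19929342  70.        ]
80 [448.39647027  16.37205501  80.        ]
97 [437.98033021  33.66574969  97.        ]
[438.25727001  33.33431907  70.06396181]
```

View pics/s7.png

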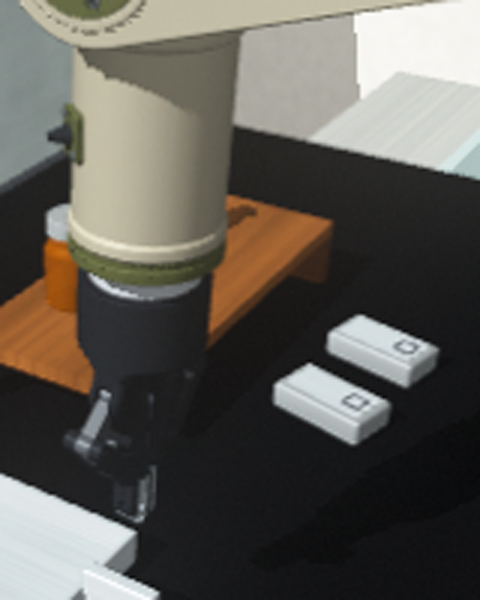

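```bash
python3 -m pendant '[[[1,0,0,0],[1,0,0,0],[1,0,0,0],[1,0,0,0],[0.6,0,0,0],[0,0,1,0],[0,0,1,0],[0,0,0.5,0],[0,0,0,0],[0,0,0,0]]]';python3 -m pendant '[[[0,0,0.2,0],[0,0,0.2,0],[0,0,0.1,0],[0,0,0.1,0],[0,0,0,0],[0,0,0,0],[0,0,0,0],[0,0,0,0],[0,0,0,0],[0,0,0,0]]]'; python3 - <<'E'
from h import *
s=sense();p=s["tool_pos"]; print(s["joint_pos"],s["tcp_rot"])
for n in("side","top"):
  u,v=proj(n,p)[0].astype(int);print(u,v)
  crop(n,u-60,v-60,u+60,v+60,5,n+"8")
E
```

```text
time: 6.48
tool_pos: [439.4, -63.0, 18.8]
tcp_rot: [-178.4, -0.1, -90.4]
ft_force: [1.2, -1.1, 0.7]
finger_gap: -0.0
time: 7.32
tool_pos: [442.5, -62.6, 9.3]
tcp_rot: [-178.1, -0.2, -90.2]
ft_force: [-0.1, -0.1, 0.0]
finger_gap: -0.2
[-14.90309567  -8.51303203 121.5476531    0.33044767  65.07434554
  75.20928983] [-178.09432089   -0.18855582  -90.24984064]
363 239
320 252
```

View pics/side8.png

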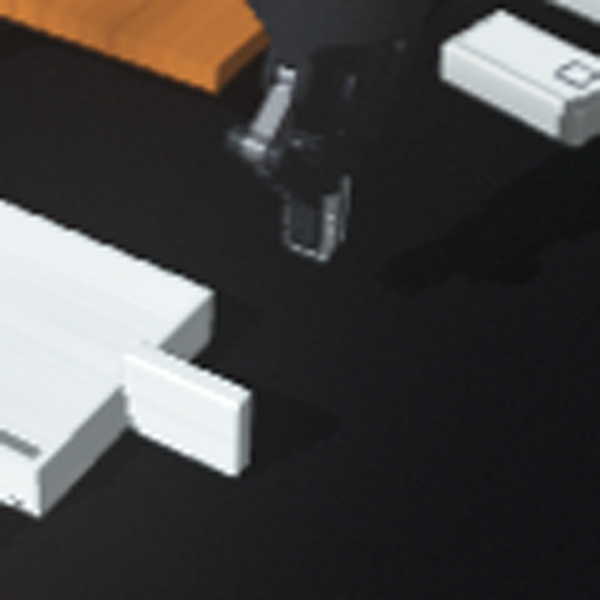

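View pics/top8.png

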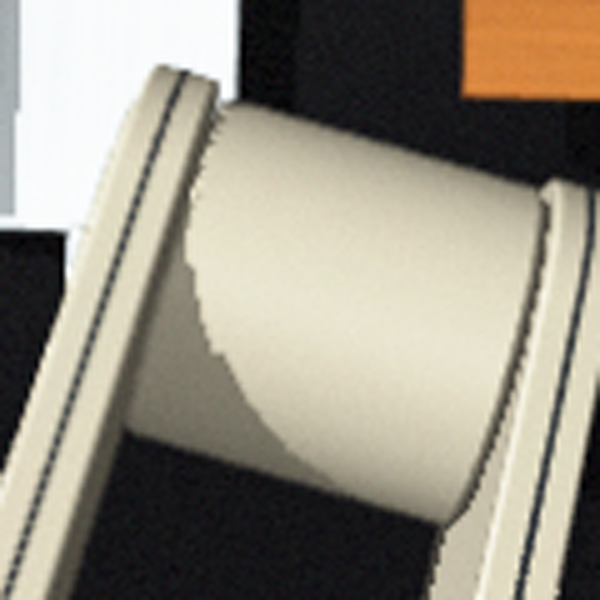

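```bash
python3 -m pendant '[[[0,0,0.2,0],[0,0,0.2,0],[0,0,0.1,0],[0,0,0,0],[0,0,0,0],[0,0,0,0],[0,0,0,0],[0,0,0,0],[0,0,0,0],[0,0,0,0]]]';python3 -m pendant '[[[0,0,0.1,0],[0,0,0.1,0],[0,0,0.1,0],[0,0,0,0],[0,0,0,0],[0,0,0,0],[0,0,0,0],[0,0,0,0],[0,0,0,0],[0,0,0,0]]]'
```

```text
time: 8.25
tool_pos: [442.5, -62.6, -2.1]
tcp_rot: [-178.1, -0.2, -90.3]
ft_force: [0.1, -0.3, 1.1]
finger_gap: 0.1
time: 9.08
tool_pos: [442.9, -62.7, -8.6]
tcp_rot: [-178.1, -0.2, -90.3]
ft_force: [-1.2, 0.1, -0.9]
finger_gap: 0.3
```

```bash
python3 -m pendant '[[[0,0,0.2,0],[0,0,0.2,0],[0,0,0.1,0],[0,0,0,0],[0,0,0,0],[0,0,0,0],[0,0,0,0],[0,0,0,0],[0,0,0,0],[0,0,0,0]]]';python3 -m pendant '[[[0,0,0.05,0],[0,0,0.05,0],[0,0,0,0],[0,0,0,0],[0,0,0,0],[0,0,0,0],[0,0,0,0],[0,0,0,0],[0,0,0,0],[0,0,0,0]]]'
```

```text
time: 9.92
tool_pos: [443.2, -62.7, -19.8]
tcp_rot: [-178.1, -0.2, -90.3]
ft_force: [0.2, 0.8, 0.5]
finger_gap: 0.2
time: 10.75
tool_pos: [443.5, -62.8, -21.8]
tcp_rot: [-178.1, -0.2, -90.3]
ft_force: [0.1, -0.1, 0.1]
finger_gap: -0.0
```

```bash
python3 -m pendant '[[[0,0,0.06,0],[0,0,0.05,0],[0,0,0,0],[0,0,0,0],[0,0,0,0],[0,0,0,0],[0,0,0,0],[0,0,0,0],[0,0,0,0],[0,0,0,0]]]';python3 - <<'E'
from h import *
s=sense();p=s["tool_pos"]; print(s["joint_pos"],s["tcp_rot"])
u,v=proj("side",p)[0].astype(int);print(u,v)
crop("side",u-60,v-60,u+60,v+60,5,"side9")
E
```

```text
time: 11.58
tool_pos: [443.6, -62.8, -24.2]
tcp_rot: [-178.1, -0.2, -90.3]
ft_force: [0.1, -0.2, 0.1]
finger_gap: -0.5
[-14.88923477  -4.84895061 122.27005802   0.3432637   60.69356417
  75.20516657] [-178.09977301   -0.18664111  -90.26059265]
362 250
```

View pics/side9.png

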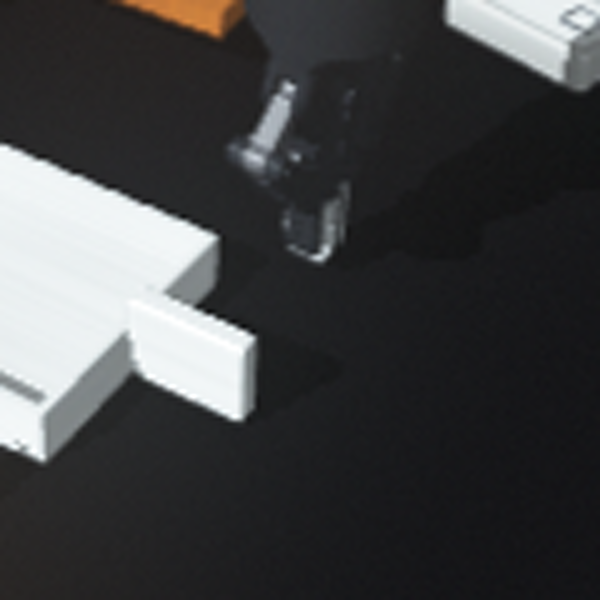

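```bash
python3 -m pendant '[[[0,0,0.06,0],[0,0,0.05,0],[0,0,0,0],[0,0,0,0],[0,0,0,0],[0,0,0,0],[0,0,0,0],[0,0,0,0],[0,0,0,0],[0,0,0,0]]]';python3 -m pendant '[[[0,0,0.06,0],[0,0,0,0],[0,0,0,0],[0,0,0,0],[0,0,0,0],[0,0,0,0],[0,0,0,0],[0,0,0,0],[0,0,0,0],[0,0,0,0]]]'
```

```text
time: 12.47
tool_pos: [443.7, -62.8, -26.7]
tcp_rot: [-178.1, -0.2, -90.3]
ft_force: [0.2, 0.3, -1.1]
finger_gap: 0.2
time: 13.3
tool_pos: [443.7, -62.8, -28.0]
tcp_rot: [-178.1, -0.2, -90.3]
ft_force: [-0.4, 0.3, -1.1]
finger_gap: 0.4
```

```bash
python3 -m pendant '[[[0,0,0.08,0],[0,0,0,0],[0,0,0,0],[0,0,0,0],[0,0,0,0],[0,0,0,0],[0,0,0,0],[0,0,0,0],[0,0,0,0],[0,0,0,0]]]';python3 -m pendant '[[[0,0,0.08,0],[0,0,0,0],[0,0,0,0],[0,0,0,0],[0,0,0,0],[0,0,0,0],[0,0,0,0],[0,0,0,0],[0,0,0,0],[0,0,0,0]]]';python3 -m pendant '[[[0,0,0.06,0],[0,0,0,0],[0,0,0,0],[0,0,0,0],[0,0,0,0],[0,0,0,0],[0,0,0,0],[0,0,0,0],[0,0,0,0],[0,0,0,0]]]'
```

```text
time: 14.13
tool_pos: [443.8, -62.8, -29.8]
tcp_rot: [-178.1, -0.2, -90.3]
ft_force: [0.2, -0.1, 0.3]
finger_gap: -0.3
time: 14.97
tool_pos: [443.9, -62.8, -31.5]
tcp_rot: [-178.1, -0.2, -90.3]
ft_force: [0.5, 0.4, -0.0]
finger_gap: -0.4
time: 15.8
tool_pos: [443.9, -62.8, -32.9]
tcp_rot: [-178.1, -0.2, -90.3]
ft_force: [1.1, 0.3, 0.3]
finger_gap: 0.1
```

```bash
python3 - <<'E'
from h import *
s=sense();p=s["tool_pos"]; print(s["joint_pos"],s["joint_efforts"])
print((proj("side",p)-[300,190])*6,(proj("side",p+[0,0,27])-[300,190])*6)
crop("side",300,190,420,280,6,"side10")
E
```

```text
[-14.88145029  -3.82893198 122.39152783   0.34561826  59.55411974
  75.20105773] [ 3.57797853e-04 -3.83207023e+01 -4.18288565e+01  3.31635308e-02
 -2.38190973e-01 -3.02681212e-05]
[[372.24245032 379.87745059]] [[375.29577997 326.82488534]]
```

View pics/side10.png

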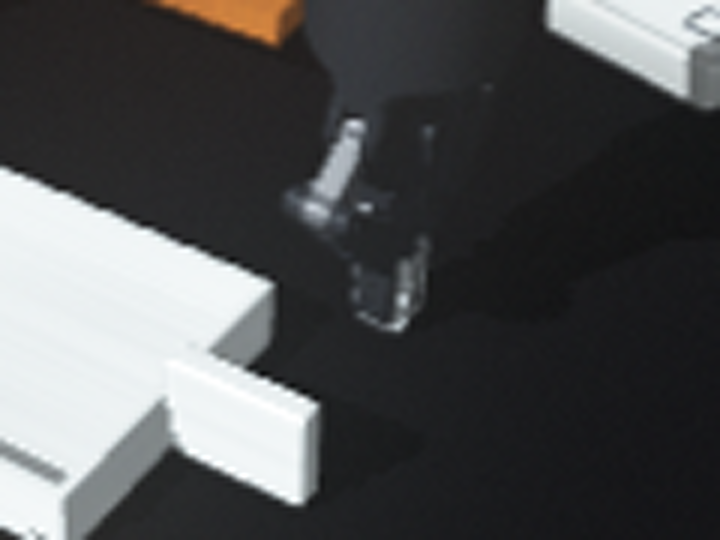

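```bash
python3 - <<'E'
from h import *
for z in (-6,0,5,10,20): print(z,px("side",300+385/6,190+326/6,z).round())
cv2.imwrite("pics/top11.png",snapshot("top")[:,:,::-1])
# camera pos
for n in C:
  M=C[n]["world_to_cam"];print(n,-M[:3,:3].T@M[:3,3])
E
```

```text
-6 [441. -65.  -6.]
0 [438. -59.   0.]
5 [435. -54.   5.]
10 [433. -49.  10.]
20 [428. -39.  20.]
side [139.88745956 528.58297111 583.5121604 ]
top [414.44546028 -36.41051207 960.9933219 ]
```

View pics/top11.png

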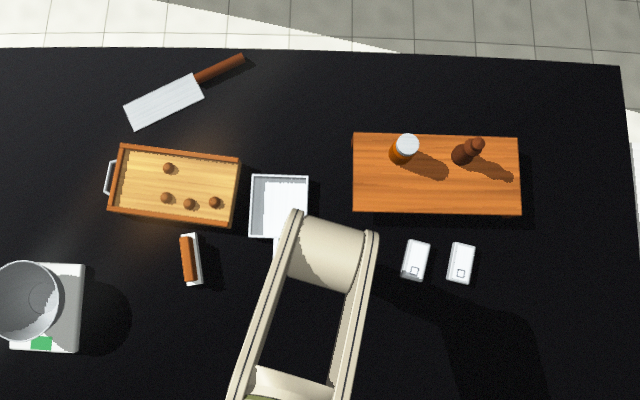

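```bash
for i in 1; do python3 -m pendant '[[[0,0,0.08,0],[0,0,0,0],[0,0,0,0],[0,0,0,0],[0,0,0,0],[0,0,0.06,0],[0,0,0,0],[0,0,0,0],[0,0,0,0],[0,0,0,0]]]'; done; python3 -m pendant '[[[0,0,0.08,0],[0,0,0,0],[0,0,0,0],[0,0,0,0],[0,0,0,0],[0,0,0.04,0],[0,0,0,0],[0,0,0,0],[0,0,0,0],[0,0,0,0]]]'
```

```text
time: 16.73
tool_pos: [444.2, -62.9, -35.7]
tcp_rot: [-178.1, -0.2, -90.3]
ft_force: [-0.6, -0.2, 0.9]
finger_gap: -0.0
time: 17.57
tool_pos: [444.9, -63.1, -35.8]
tcp_rot: [-178.1, -0.2, -90.2]
ft_force: [-1.0, 0.7, 3.4]
finger_gap: 0.1
```

```bash
python3 - <<'E'
from h import *
s=sense();p=s["tool_pos"]; print(p)
crop("side",340,215,390,265,12,"side12")
E
```

```text
[444.9256477  -63.06477219 -35.76968552]
```

View pics/side12.png

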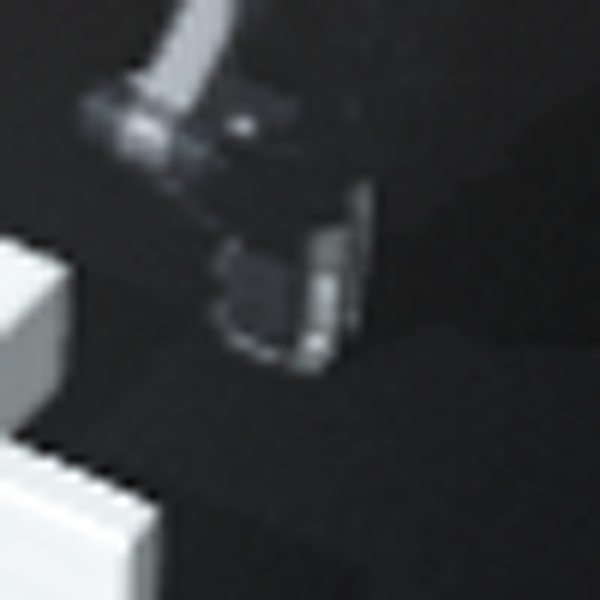

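```bash
python3 - <<'E'
from h import *
f=lambda a,b:px("side",340+a/12,215+b/12,0).round(1)
print(f(225,320),f(315,370),f(340,345),f(360,325),f(295,320))
E
```

```text
[452.6 -60.5   0. ] [431.7 -57.4   0. ] [431.2 -66.    0. ] [430.8 -73.    0. ] [441.6 -67.6   0. ]
```

```bash
sed -i 's/p=s\["tool_pos"\];r=/p=s["tool_pos"]+[0,0,36];r=/' go.py; python3 -m pendant '[[[0,0,-1,0],[0,0,-1,0],[0,0,-1,0],[0,0,-1,0],[-1,0,0,0],[-1,0,0,0],[-1,0,0,0],[-1,0,0,0],[-0.9,0,0,0],[0,0,0,0]]]' 0.2; python3 go.py 440 35 8 -90.5
```

```text
time: 18.45
tool_pos: [441.4, 38.4, 45.5]
tcp_rot: [-178.2, -0.1, -90.5]
ft_force: [-0.4, -0.4, 0.1]
finger_gap: 51.4
t 18.45 pos [441.4  38.4  81.5] rpy [-1.782e+02 -1.000e-01 -9.050e+01] gap 51.4 F [-0.4 -0.4  0.1]
tool shift units x,y,z: 0.17 0.07 3.67  turn units -0.00
```

```bash
python3 -m pendant '[[[0.15,0,1,0],[0,0,1,0],[0,0,0.8,0],[0,0,0.3,0],[0,0,0,0],[0,0,0,0],[0,0,0,0],[0,0,0,0],[0,0,0,0],[0,0,0,0]]]'; python3 go.py 440 35 8 -90.5
python3 - <<'E'
from h import *
crop("side",270,180,380,290,5,"s13")
E
```

```text
time: 19.28
tool_pos: [446.2, 33.7, -15.6]
tcp_rot: [-177.9, -0.2, -90.3]
ft_force: [-0.4, -0.2, -0.3]
finger_gap: 51.2
t 19.28 pos [446.2  33.7  20.4] rpy [-177.9   -0.2  -90.3] gap 51.2 F [-0.4 -0.2 -0.3]
tool shift units x,y,z: -0.06 0.31 0.62  turn units 0.04
```

View pics/s13.png

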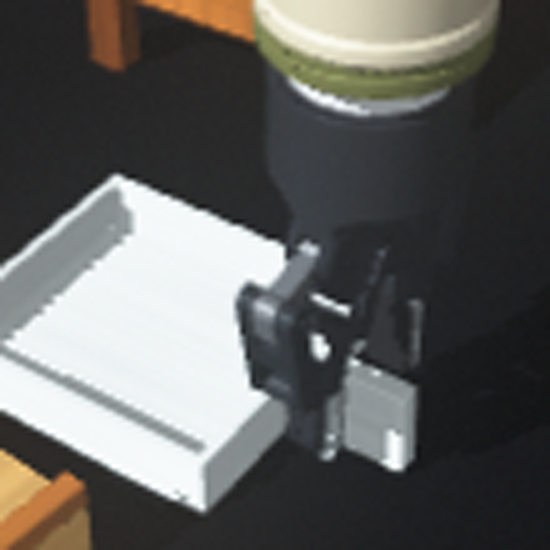

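```bash
python3 -m pendant '[[[0,0.35,0.35,0],[0,0,0,0],[0,0,0,0],[0,0,0,0],[0,0,0,0],[0,0,0,0],[0,0,0,0],[0,0,0,0],[0,0,0,0],[0,0,0,0]]]' -1 60; python3 go.py 440 35 8 -90.5
```

```text
time: 20.17
tool_pos: [439.7, 34.0, -22.5]
tcp_rot: [-177.7, -0.2, -90.3]
ft_force: [-0.4, -0.5, 0.6]
finger_gap: 11.2
t 20.17 pos [439.7  34.   13.5] rpy [-177.7   -0.2  -90.3] gap 11.2 F [-0.4 -0.5  0.6]
tool shift units x,y,z: -0.05 -0.02 0.28  turn units 0.05
```

```bash
python3 -m pendant '[[[-0.3,-0.2,0,0.2],[-0.3,-0.2,0,0.2],[-0.3,-0.2,0,0.2],[-0.3,-0.2,0,0.2],[-0.3,-0.2,0,0.25],[-0.2,0,0,0.2],[-0.2,0,0,0],[0,0,0,0],[0,0,0,0],[0,0,0,0]]]'; python3 go.py 460.3 77.6 13 -96.1
python3 - <<'E'
from h import *
crop("side",160,180,380,345,3.6,"s14")
crop("top",100,130,320,295,3.6,"t14")
E
```

```text
time: 21.0
tool_pos: [460.8, 70.0, -22.4]
tcp_rot: [-177.9, -0.2, -96.4]
ft_force: [-0.2, -0.8, 1.0]
finger_gap: 11.2
t 21.0 pos [460.8  70.   13.6] rpy [-177.9   -0.2  -96.4] gap 11.2 F [-0.2 -0.8  1. ]
tool shift units x,y,z: -0.37 0.07 0.03  turn units -0.06
```

View pics/s14.png

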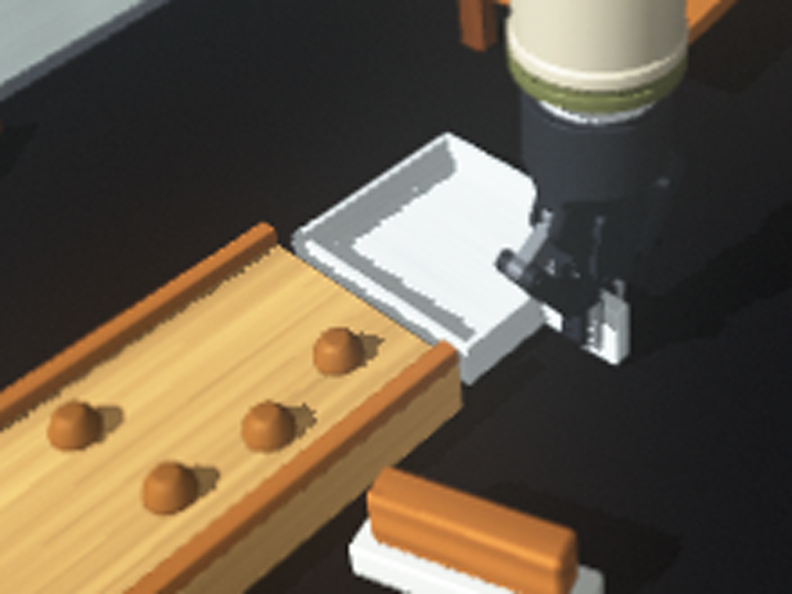

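View pics/t14.png

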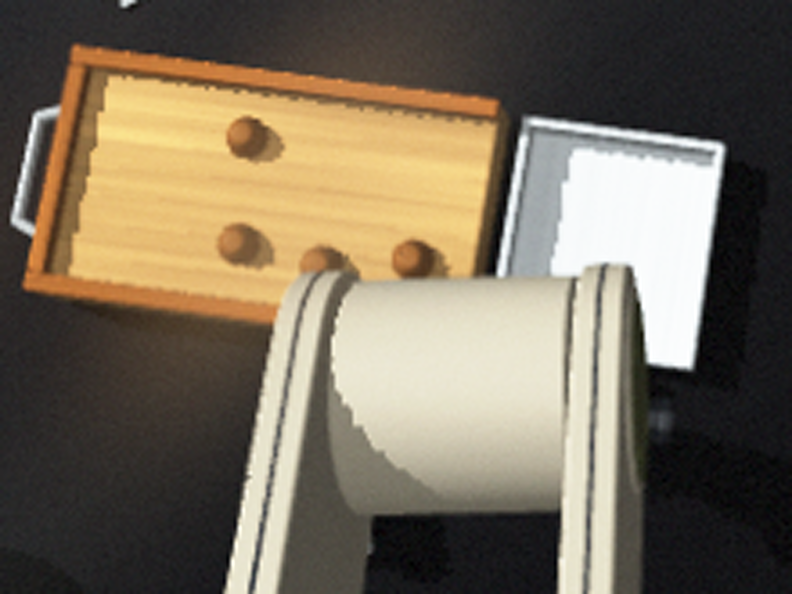

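```bash
python3 - <<'E'
from fit import *
T=lambda p:F(100,130,3.6,p);S=lambda p:F(160,180,3.6,p)
print("tray",fit(box(72.5,65,28),[("top",[0,1,2],T([(524,117),(725,144),(693,371)])),("side",[0,1],S([(297,236),(447,132)]))],[560,60,0]))
# board end: corner points
for p in [(501,98),(463,348)]: print(px("top",*T([p])[0],47).round(1))
for p in [(270,227),(453,345)]: print("s",px("side",*S([p])[0],47).round(1))
E
```

```text
tray (np.float64(564.4), np.float64(58.1), np.float64(-6.18), 'dz', np.float64(0.1), 'rms px', np.float64(0.7))
[653.1 128.5  47. ]
[494.  143.5  47. ]
s [641.7 130.6  47. ]
s [494.8 145.2  47. ]
```

```bash
python3 -m pendant '[[[-0.2,0,0,0],[-0.2,0,0,0],[0,0,0,0],[0,0,0,0],[0,0,0,0],[0,0,0,0],[0,0,0,0],[0,0,0,0],[0,0,0,0],[0,0,0,0]]]'; python3 -m pendant '[[[-0.08,0,0,0],[-0.08,0,0,0],[0,0,0,0],[0,0,0,0],[0,0,0,0],[0,0,0,0],[0,0,0,0],[0,0,0,0],[0,0,0,0],[0,0,0,0]]]';python3 - <<'E'
from h import *
crop("side",220,200,320,300,7,"s15")
E
```

```text
time: 21.93
tool_pos: [461.8, 78.0, -22.4]
tcp_rot: [-177.9, -0.2, -96.4]
ft_force: [-0.1, -1.7, -0.7]
finger_gap: 10.8
time: 22.77
tool_pos: [462.2, 81.3, -22.4]
tcp_rot: [-177.9, -0.2, -96.4]
ft_force: [-1.2, -2.5, 1.2]
finger_gap: 10.9
```

View pics/s15.png

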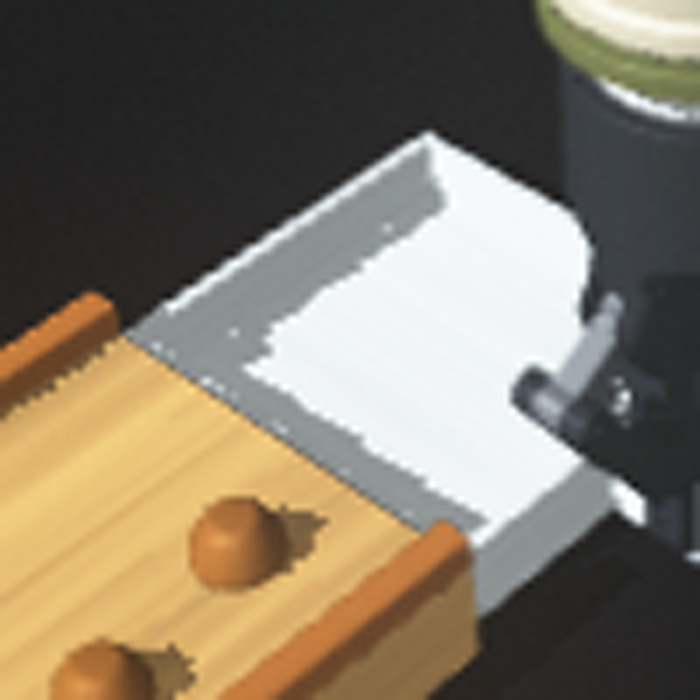

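```bash
python3 -m pendant '[[[-0.07,0,0,0],[0,0,0,0],[0,0,0,0],[-0.05,0,0,0],[0,0,0,0],[0,0,0,0],[0,0,0,0],[0,0,0,0],[0,0,0,0],[0,0,0,0]]]'
```

```text
time: 23.65
tool_pos: [462.4, 82.6, -22.3]
tcp_rot: [-177.9, -0.4, -96.4]
ft_force: [-0.4, -2.9, 0.8]
finger_gap: 10.9
```

```bash
python3 -m pendant '[[[0,0,0,0],[0,0,0,0],[0,0,0,0],[0,0,-0.5,0],[0,0,-1,0],[0,0,-1,0],[0,0,-1,0],[0,0,-1,0],[0,0,-1,0],[0,0,0,0]]]' 0.2; python3 - <<'E'
from h import *
crop("side",230,260,350,370,6,"s16")
crop("top",160,215,240,295,7,"t16")
print(sense()["tool_pos"])
E
```

```text
time: 24.48
tool_pos: [455.3, 85.3, 94.2]
tcp_rot: [-178.2, -0.3, -96.3]
ft_force: [0.5, -0.5, 1.2]
finger_gap: 51.2
[453.53505096  85.09051781  90.62192004]
```

View pics/s16.png

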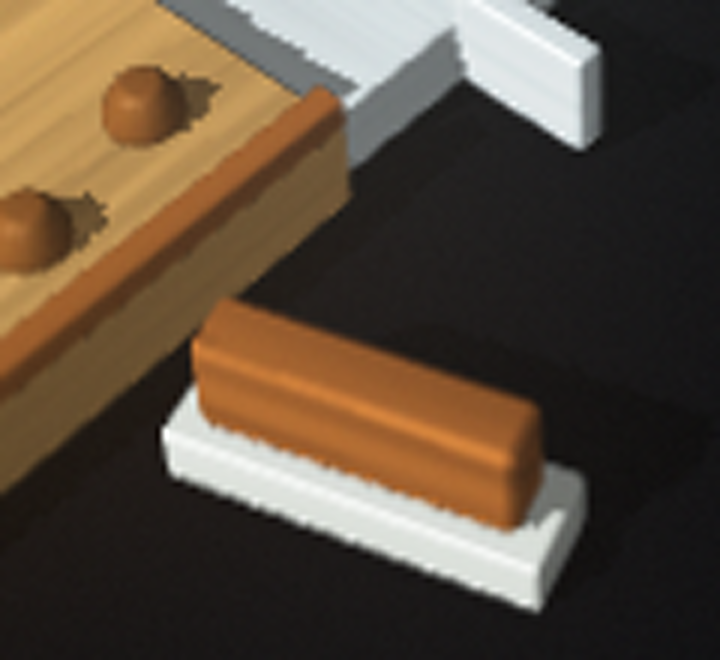

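View pics/t16.png

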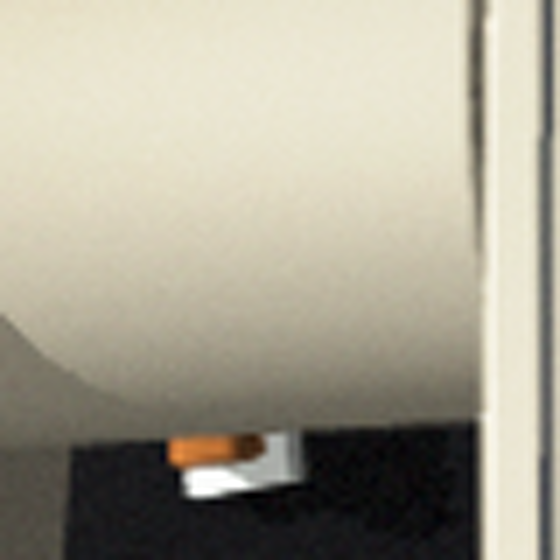

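```bash
python3 - <<'E'
from fit import *
T=lambda p:F(100,130,3.6,p);S=lambda p:F(230,260,6,p)
m=box(59,17,20)+box(50,11,56)
print(fit(m,[("top",[1,2,3],T([(343,366),(372,552),(312,562)])),("side",[0,3,2,5,4,7,6],S([(162,430),(540,570),(585,480),(225,297),(195,345),(510,462),(540,405)]))],[420,228,.1]))
E
python3 go.py 421 228 130 -80
```

```text
(np.float64(419.4), np.float64(227.9), np.float64(10.85), 'dz', np.float64(-2.2), 'rms px', np.float64(0.95))
t 24.58 pos [453.5  85.1 126.6] rpy [-178.5   -0.3  -96.3] gap 51.2 F [ 0.3 -0.5  0. ]
tool shift units x,y,z: -6.93 2.40 -0.17  turn units -3.55
```

```bash
python3 -m pendant '[[[-1,0.35,0,0],[-1,0.35,0,0],[-1,0.35,0,0],[-1,0.35,0,0],[-1,0.35,0,0],[-1,0.35,0,0],[-0.6,0.2,0,-0.9],[0,0,0,-0.9],[0,0,0,-0.9],[0,0,0,-0.9]]]' 0.2; python3 go.py 419.4 227.9 60 -79.2
```

```text
time: 25.42
tool_pos: [411.2, 224.9, 76.4]
tcp_rot: [-179.7, -0.9, -79.3]
ft_force: [0.1, -0.2, 0.3]
finger_gap: 52.0
t 25.42 pos [411.2 224.9 112.4] rpy [-179.7   -0.9  -79.3] gap 52.0 F [ 0.1 -0.2  0.3]
tool shift units x,y,z: -0.07 -0.43 2.62  turn units -0.02
```

```bash
python3 -m pendant '[[[0,-0.4,0.5,0],[0,0,1,0],[0,0,1,0],[0,0,0.5,0],[0,0,0,0],[0,0,0,0],[0,0,0,0],[0,0,0,0],[0,0,0,0],[0,0,0,0]]]' 0.2; python3 go.py 419.4 227.9 25 -79.2; python3 - <<'E'
from h import *
crop("side",230,230,360,360,5,"s17")
E
```

```text
time: 26.25
tool_pos: [414.8, 224.5, 10.3]
tcp_rot: [179.7, -1.0, -78.8]
ft_force: [0.0, -0.5, -0.6]
finger_gap: 51.2
t 26.25 pos [414.8 224.5  46.3] rpy [179.7  -1.  -78.8] gap 51.2 F [ 0.  -0.5 -0.6]
tool shift units x,y,z: -0.12 -0.26 1.06  turn units 0.08
```

View pics/s17.png

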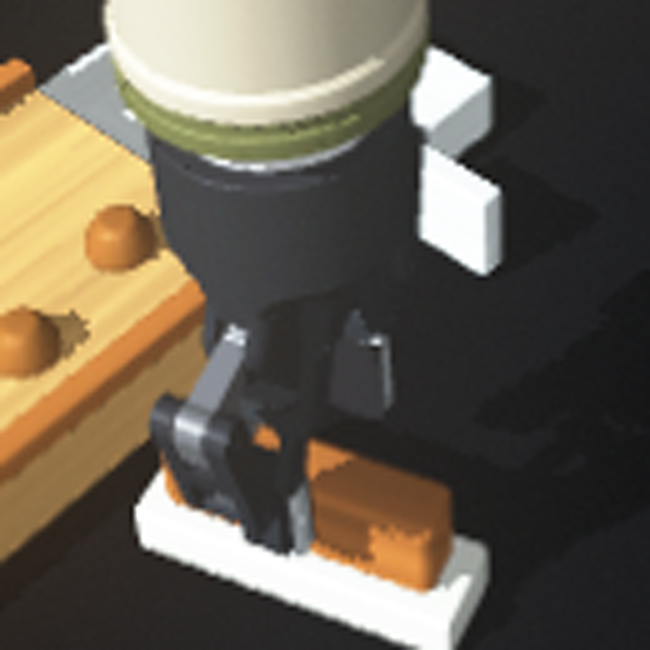

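```bash
python3 -m pendant '[[[-0.1,-0.2,0.5,0],[0,0,0.4,0],[0,0,0,0],[0,0,0,0],[0,0,0,0],[0,0,0,0],[0,0,0,0],[0,0,0,0],[0,0,0,0],[0,0,0,0]]]' 0.2;  python3 -m pendant '[[[0,0,0,0],[0,0,0,0],[0,0,0,0],[0,0,0,0],[0,0,0,0],[0,0,0,0],[0,0,0,0],[0,0,0,0],[0,0,0,0],[0,0,0,0]]]' -1 90; python3 go.py 419.4 227.9 25 -79.2
```

```text
time: 27.13
tool_pos: [420.9, 227.9, -4.6]
tcp_rot: [-179.9, -1.0, -78.8]
ft_force: [-0.3, -0.1, -0.3]
finger_gap: 51.2
time: 27.97
tool_pos: [421.2, 228.1, -4.0]
tcp_rot: [-179.9, -0.9, -78.8]
ft_force: [-0.3, 1.0, -0.2]
finger_gap: 20.5
t 27.97 pos [421.2 228.1  32. ] rpy [-179.9   -0.9  -78.8] gap 20.5 F [-0.3  1.  -0.2]
tool shift units x,y,z: -0.01 0.09 0.35  turn units 0.08
```

```bash
python3 -m pendant '[[[0,0,-1,0],[0,0,-1,0],[0,0,-1,0],[0,0,-1,0],[0,0,-0.9,0],[0,0,0,0.95],[0,0,0,0.95],[0,0,0,0.95],[0,0,0,0.95],[0,0,0,0]]]'; python3 go.py 598 358.2 116 -96.3
```

```text
time: 28.8
tool_pos: [417.8, 228.4, 95.7]
tcp_rot: [-179.9, -1.1, -97.0]
ft_force: [-0.8, 0.3, -2.0]
finger_gap: 20.1
t 28.8 pos [417.8 228.4 131.7] rpy [-179.9   -1.1  -97. ] gap 20.1 F [-0.8  0.3 -2. ]
tool shift units x,y,z: -7.54 -8.15 0.78  turn units -0.16
```

```bash
python3 -m pendant '[[[-0.9,-0.9,0,0],[-0.9,-0.9,0,0],[-0.9,-0.9,0,0],[-0.9,-0.9,0,0],[-0.9,-0.9,0,0],[-0.9,-0.9,0,0],[-0.9,-0.9,0,0],[-0.5,-0.9,0,0],[0,0,0,0],[0,0,0,0]]]'; python3 go.py 598 358.2 68 -96.3;python3 - <<'E'
from h import *
cv2.imwrite("pics/side18.png",snapshot("side")[:,:,::-1])
crop("top",100,120,260,250,4.8,"t18")
E
```

```text
time: 29.63
tool_pos: [578.3, 350.2, 83.6]
tcp_rot: [179.5, -1.4, -95.5]
ft_force: [-0.9, -1.2, -1.2]
finger_gap: 20.1
t 29.63 pos [578.3 350.2 119.6] rpy [179.5  -1.4 -95.5] gap 20.1 F [-0.9 -1.2 -1.2]
tool shift units x,y,z: -0.49 -0.94 2.58  turn units 0.18
```

View pics/side18.png

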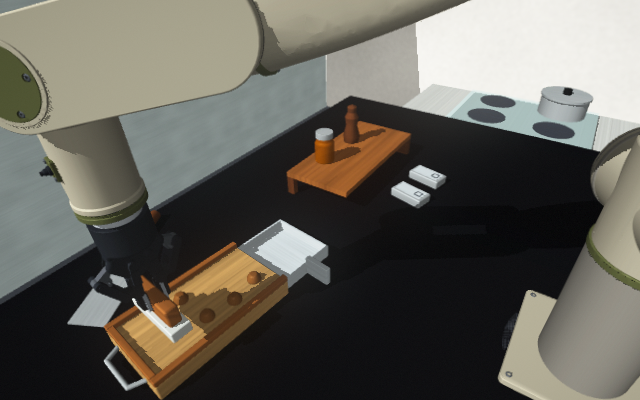

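View pics/t18.png

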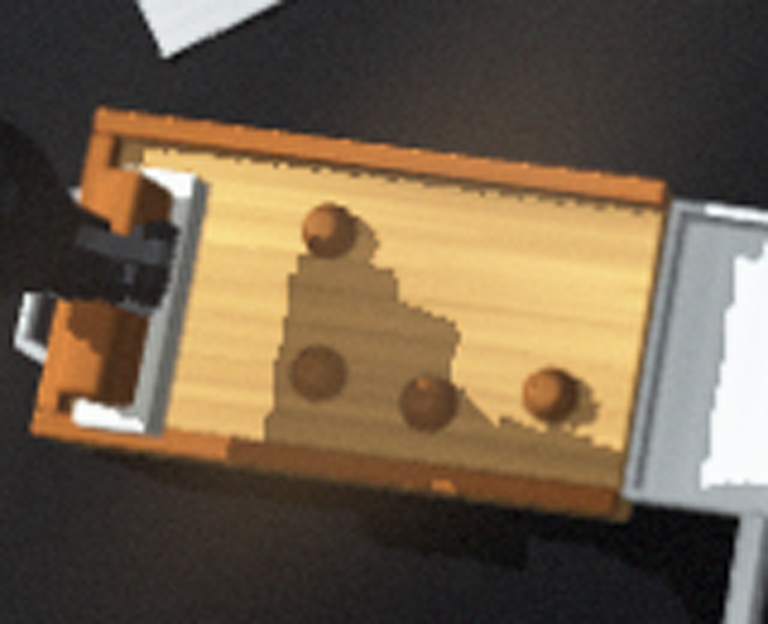

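```bash
python3 -m pendant '[[[-0.2,-0.9,0,0.15],[0,0,0.8,0],[0,0,0.5,0],[0,0,0.3,0],[0,0,0,0],[0,0,0,0],[0,0,0,0],[0,0,0,0],[0,0,0,0],[0,0,0,0]]]'; python3 go.py 598 358.2 68 -96.3;python3 - <<'E'
from h import *
crop("side",90,260,220,400,4,"s19")
crop("top",100,130,190,220,7,"t19")
E
```

```text
time: 30.57
tool_pos: [591.5, 349.2, 53.1]
tcp_rot: [179.4, -1.5, -96.0]
ft_force: [-0.3, -0.8, -0.6]
finger_gap: 20.2
t 30.57 pos [591.5 349.2  89.1] rpy [179.4  -1.5 -96. ] gap 20.2 F [-0.3 -0.8 -0.6]
tool shift units x,y,z: -0.48 -0.27 1.06  turn units 0.07
```

View pics/s19.png

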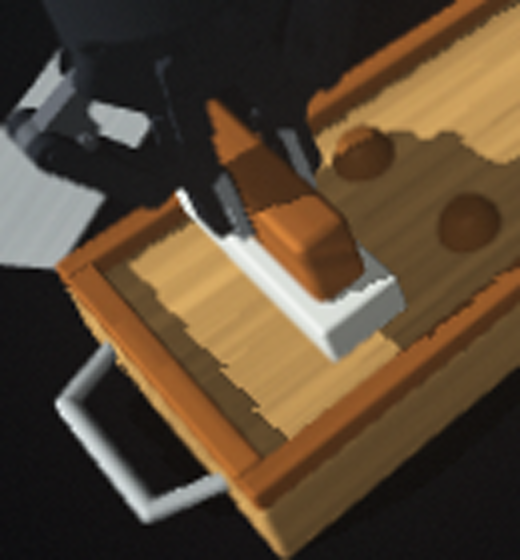

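View pics/t19.png

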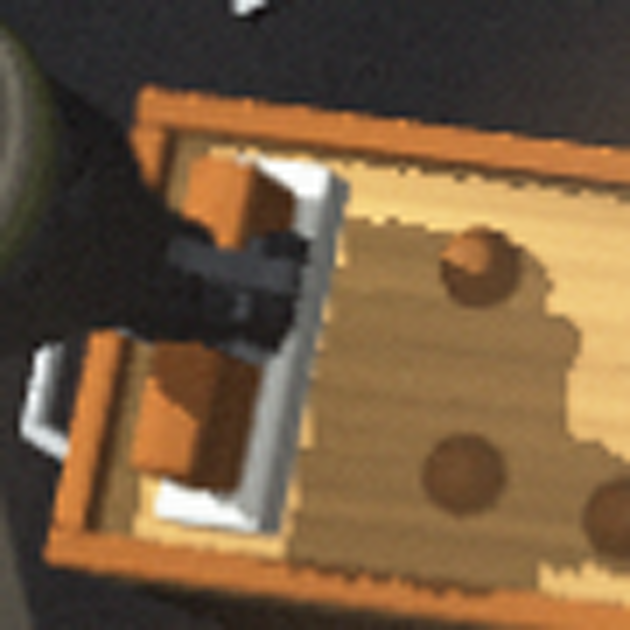

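```bash
python3 - <<'E'
from fit import *
S=lambda p:F(90,260,4,p);T=lambda p:F(100,130,7,p)
m=box(59,17,20)+box(59,17,0)
print(fit(m,[("side",[3,2,7,6],S([(325,330),(402,280),(338,360),(405,310)])),("top",[1,2,0],T([(330,170),(255,522),(235,158)]))],[595,350,-.1]))
print("inner corners rim z47", [px("side",*q,47).round() for q in S([(95,262),(260,455)])],[px("top",*q,47).round() for q in T([(165,130),(85,530)])])
b=np.array([587.4,273.7]);a=np.radians(-6.33);R=np.array([[np.cos(a),-np.sin(a)],[np.sin(a),np.cos(a)]])
for q in([68,128],[-68,128]):print(b+R@q)
E
```

```text
(np.float64(589.9), np.float64(349.7), np.float64(-5.34), 'dz', np.float64(57.9), 'rms px', np.float64(1.04))
inner corners rim z47 [array([665., 395.,  47.]), array([533., 410.,  47.])] [array([668., 398.,  47.]), array([534., 411.,  47.])]
[669.09803444 393.42230857]
[533.92717715 408.41695222]
```

```bash
python3 -m pendant '[[[0,-0.3,0,0.05],[0,0,0.5,0],[0,0,0.25,0],[0,0,0.1,0],[0,0,0,0],[0,0,0,0],[0,0,0,0],[0,0,0,0],[0,0,0,0],[0,0,0,0]]]'; python3 go.py 597.6 349 68 -96.3
```

```text
time: 31.5
tool_pos: [597.9, 347.9, 33.5]
tcp_rot: [179.4, -1.5, -96.2]
ft_force: [-0.3, -0.3, -0.7]
finger_gap: 20.2
t 31.5 pos [597.9 347.9  69.5] rpy [179.4  -1.5 -96.2] gap 20.2 F [-0.3 -0.3 -0.7]
tool shift units x,y,z: -0.05 0.02 0.07  turn units 0.01
```

```bash
python3 -m pendant '[[[0,0,0.06,0],[0,0,0,0],[0,0,0,0],[0,0,0,0],[0,0,0,0],[0,0,0,0],[0,0,0,0],[0,0,0,0],[0,0,0,0],[0,0,0,0]]]'; python3 - <<'E'
from h import *
crop("side",90,260,220,400,4,"s20")
E
```

```text
time: 32.33
tool_pos: [598.4, 348.2, 33.2]
tcp_rot: [179.5, -1.4, -96.2]
ft_force: [-0.6, 0.2, -1.9]
finger_gap: 20.2
```

View pics/s20.png

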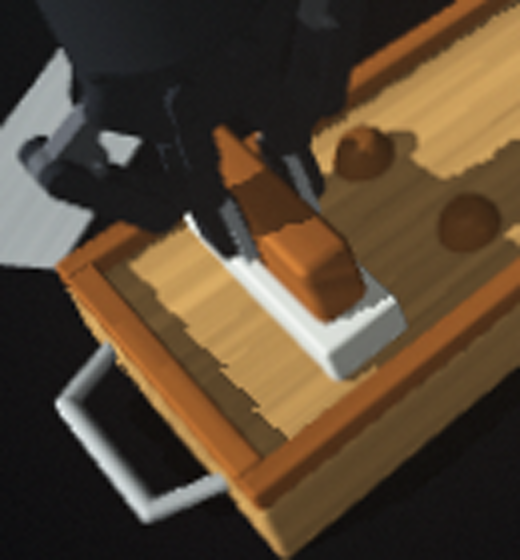

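```bash
python3 -m pendant '[[[0.3,0,0,0],[0.4,0,0,0],[0.4,0,0,0],[0.4,0,0,0],[0.4,0,0,0],[0,0,0,0],[0,0,0,0],[0,0,0,0],[0,0,0,0],[0,0,0,0]]]'; python3 go.py 593.8 312 68 -96.3
```

```text
time: 33.22
tool_pos: [593.9, 305.0, 34.5]
tcp_rot: [179.5, -1.4, -96.3]
ft_force: [-0.3, -0.3, -1.3]
finger_gap: 20.4
t 33.22 pos [593.9 305.   70.5] rpy [179.5  -1.4 -96.3] gap 20.4 F [-0.3 -0.3 -1.3]
tool shift units x,y,z: -0.35 0.04 0.12  turn units -0.01
```

```bash
python3 -m pendant '[[[0,0,0.12,0],[0.35,0.02,0.02,0],[0.4,0.01,0.02,0],[0.4,0.01,0.02,0],[0.4,0,0.02,0],[0.4,0,0.02,0],[0.4,0,0.02,0],[0,0,0,0],[0,0,0,0],[0,0,0,0]]]'; python3 go.py 585.5 238 68 -96.3;python3 - <<'E'
from h import *
cv2.imwrite("pics/side21.png",snapshot("side")[200:,60:380,::-1].repeat(2,0).repeat(2,1))
crop("top",100,130,320,250,3.6,"t21")
E
```

```text
time: 34.05
tool_pos: [588.8, 254.0, 32.3]
tcp_rot: [179.7, -1.3, -96.3]
ft_force: [-0.3, 2.3, 0.1]
finger_gap: 20.2
t 34.05 pos [588.8 254.   68.3] rpy [179.7  -1.3 -96.3] gap 20.2 F [-0.3  2.3  0.1]
tool shift units x,y,z: 0.81 0.08 0.02  turn units -0.01
```

View pics/side21.png

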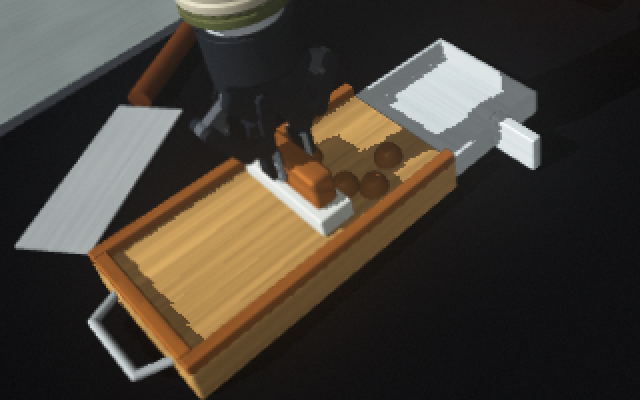

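View pics/t21.png

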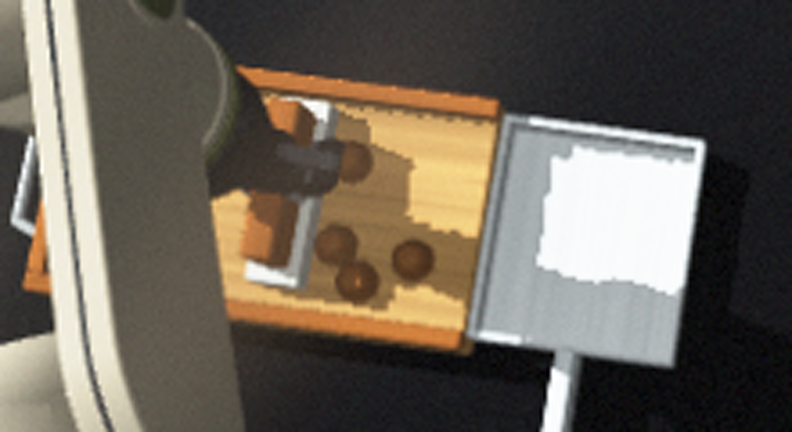

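```bash
python3 -m pendant '[[[0.3,0.05,0,0],[0.4,0.05,0.02,0],[0.4,0.05,0.02,0],[0.4,0.02,0.02,0],[0.4,0,0.02,0],[0.4,0,0.02,0],[0.4,0,0.02,0],[0.4,0,0.02,0],[0,0,0,0],[0,0,0,0]]]'; python3 go.py 578 185 68 -96.3;python3 - <<'E'
from h import *
cv2.imwrite("pics/side22.png",snapshot("side")[200:,60:380,::-1].repeat(2,0).repeat(2,1))
crop("top",100,130,320,250,3.6,"t22")
E
```

```text
time: 34.98
tool_pos: [578.5, 187.7, 32.1]
tcp_rot: [179.9, -1.2, -96.2]
ft_force: [0.8, 1.8, 0.5]
finger_gap: 20.2
t 34.98 pos [578.5 187.7  68.1] rpy [179.9  -1.2 -96.2] gap 20.2 F [0.8 1.8 0.5]
tool shift units x,y,z: 0.14 0.01 0.00  turn units 0.01
```

View pics/side22.png

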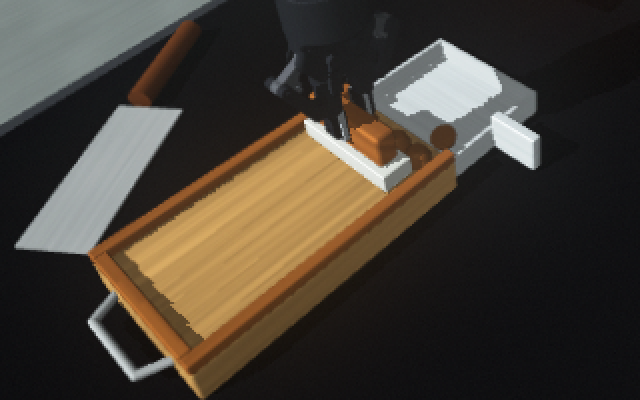

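View pics/t22.png

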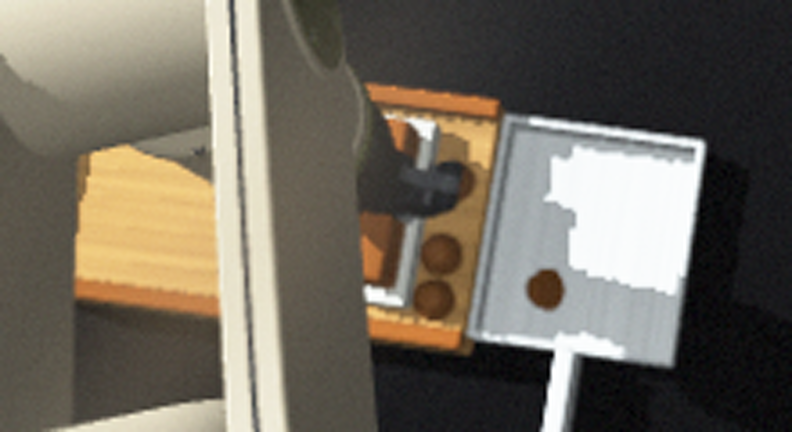

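```bash
python3 -m pendant '[[[0.3,0,0,0],[0.4,0,0.02,0],[0.4,0,0.02,0],[0.4,0,0.02,0],[0.4,0,0.02,0],[0.4,0,0.01,0],[0.3,0,0,0],[0,0,0,0],[0,0,0,0],[0,0,0,0]]]'; python3 go.py 572 131 68 -96.3;python3 - <<'E'
from h import *
crop("side",200,190,340,310,5,"s23")
crop("top",180,140,320,250,5,"t23")
E
```

```text
time: 35.92
tool_pos: [573.0, 131.7, 32.0]
tcp_rot: [179.9, -1.1, -96.2]
ft_force: [1.0, 2.6, 2.4]
finger_gap: 20.4
t 35.92 pos [573.  131.7  68. ] rpy [179.9  -1.1 -96.2] gap 20.4 F [1.  2.6 2.4]
tool shift units x,y,z: 0.04 0.05 0.00  turn units 0.02
```

View pics/s23.png

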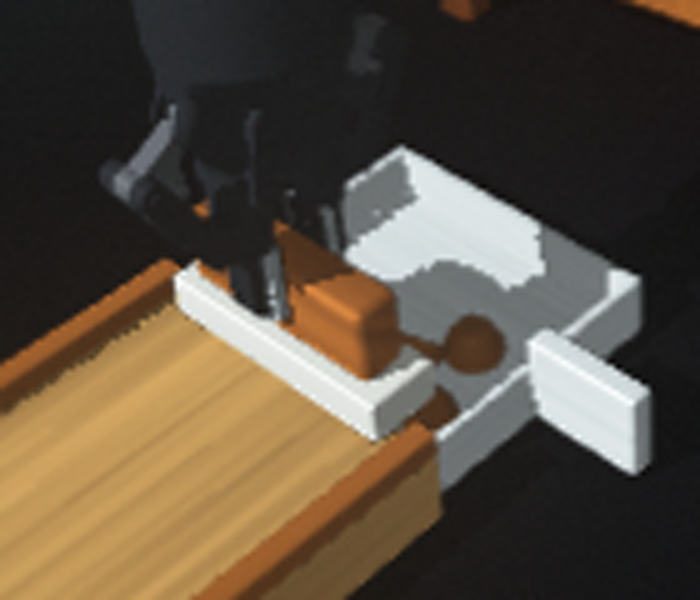

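View pics/t23.png

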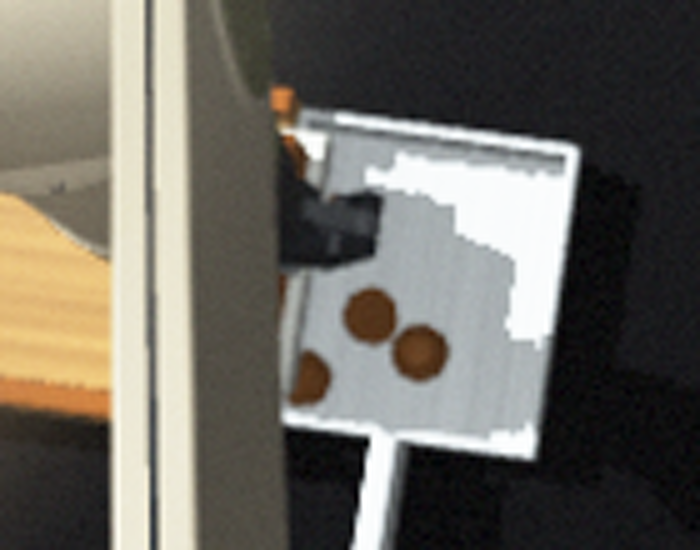

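```bash
python3 -m pendant '[[[-0.4,0,0,0],[-0.5,0,0,0],[-0.5,0,0,0],[-0.5,0,0,0],[-0.5,0,0,0],[-0.5,0,0,0],[-0.5,0,0,0],[-0.5,0,0,0],[-0.4,0,0,0],[0,0,0,0]]]'; python3 go.py 572 131 68 -96.3;python3 - <<'E'
from h import *
crop("side",200,190,340,310,5,"s24")
crop("top",180,140,320,250,5,"t24")
E
```

```text
time: 36.85
tool_pos: [584.5, 212.2, 32.3]
tcp_rot: [-179.9, -2.2, -96.2]
ft_force: [1.1, 2.4, 2.7]
finger_gap: 20.6
t 36.85 pos [584.5 212.2  68.3] rpy [-179.9   -2.2  -96.2] gap 20.6 F [1.1 2.4 2.7]
tool shift units x,y,z: 4.11 0.18 0.02  turn units 0.02
```

View pics/s24.png

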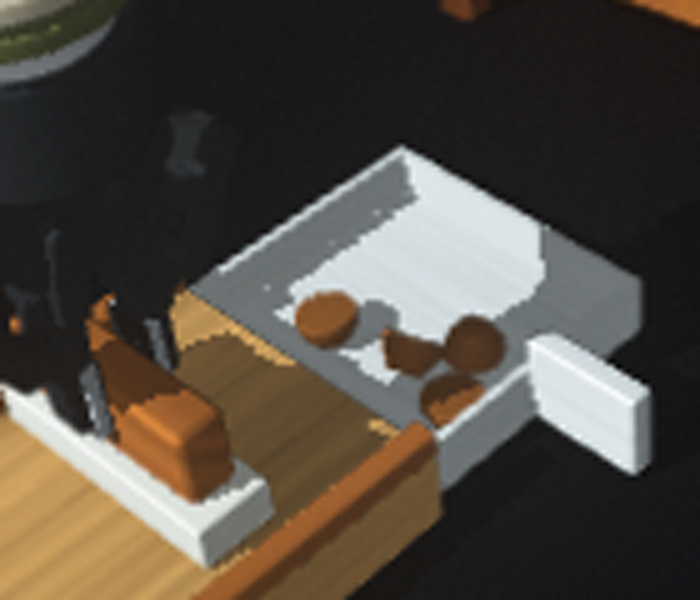

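View pics/t24.png

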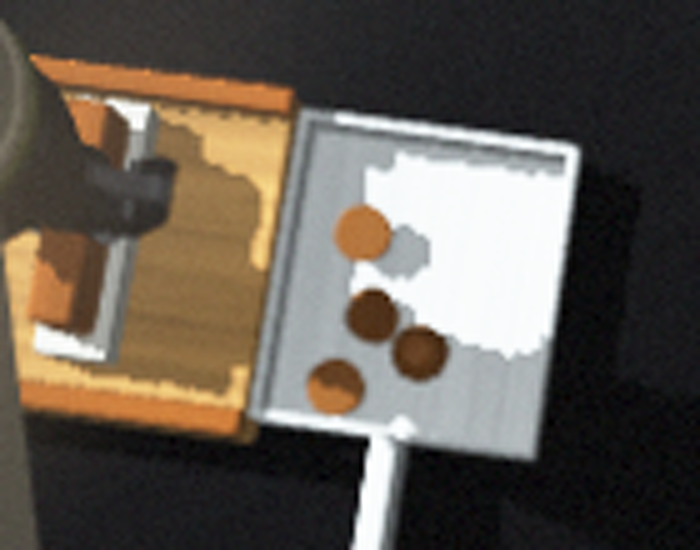

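```bash
python3 -m pendant '[[[0,0,0,0],[0,0,0,0],[0,0,0,0],[0,0,-0.5,0],[0,0,-1,0],[0,0,-1,0],[0,0,-1,0],[0,0,-1,0],[0,0,0,0],[0,0,0,0]]]' 0.2; python3 go.py 380 -100 130 -90
```

```text
time: 37.78
tool_pos: [580.3, 210.7, 124.1]
tcp_rot: [179.5, -2.5, -96.3]
ft_force: [-0.2, 0.9, -2.2]
finger_gap: 51.5
t 37.78 pos [580.3 210.7 160.1] rpy [179.5  -2.5 -96.3] gap 51.5 F [-0.2  0.9 -2.2]
tool shift units x,y,z: 16.55 8.24 1.50  turn units -1.38
```

```bash
python3 -m pendant '[[[0.9,0.9,0,0],[1,0.8,0,0],[1,0.8,0,0],[1,0.6,0,0],[1,0.6,0,0],[1,0.6,0,0],[1,0.6,0,0],[1,0.6,0,0],[1,0.6,0,0],[1,0.5,0,0]]]'; python3 -m pendant '[[[1,0.3,0,0],[1,0.3,0,0],[1,0.3,0,0],[1,0.3,0,0],[1,0.3,0,0],[1,0.2,0,0],[0,0,0,0],[0,0,0,0],[0,0,0,0],[0,0,0,0]]]'; python3 go.py 380 -100 130 -90; python3 - <<'E'
from h import *
cv2.imwrite("pics/side25.png",snapshot("side")[:,:,::-1])
cv2.imwrite("pics/top25.png",snapshot("top")[:,:,::-1])
E
```

```text
time: 38.62
tool_pos: [416.5, 22.8, 125.5]
tcp_rot: [178.9, -2.6, -96.2]
ft_force: [0.2, 0.2, 0.2]
finger_gap: 50.8
time: 39.45
tool_pos: [359.0, -99.7, 124.8]
tcp_rot: [178.3, -2.6, -96.5]
ft_force: [0.8, -0.6, -0.5]
finger_gap: 51.1
t 39.45 pos [359.  -99.7 160.8] rpy [178.3  -2.6 -96.5] gap 51.1 F [ 0.8 -0.6 -0.5]
tool shift units x,y,z: -0.10 -1.05 1.54  turn units -1.41
```

View pics/side25.png

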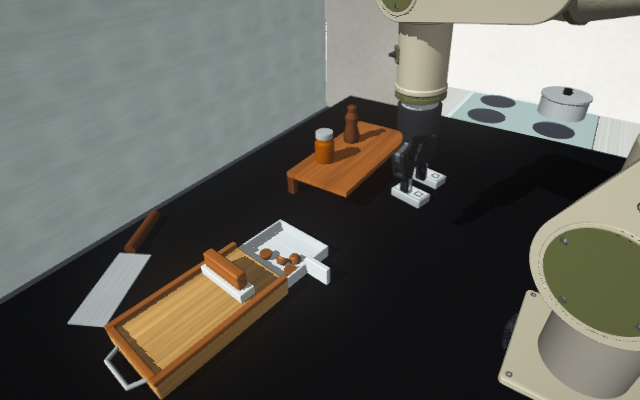

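View pics/top25.png

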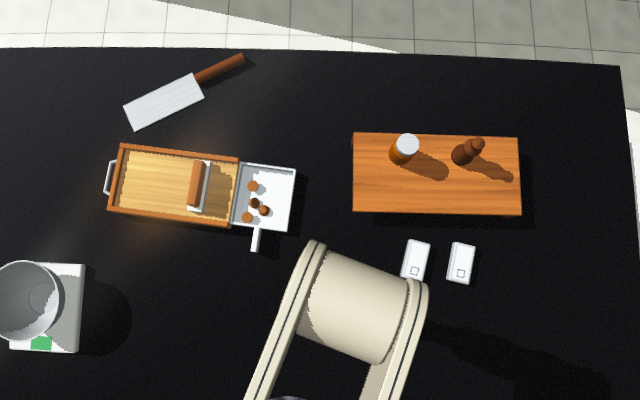

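```bash
python3 -m pendant '[[[1,-0.15,0,0.3],[1,-0.15,0,0.3],[1,-0.15,0,0.3],[1,-0.15,0,0.3],[1,-0.1,0,0.2],[1,-0.1,0,0],[1,0,0,0],[1,0,0,0],[0.6,0,0,0],[0,0,0,0]]]' 1; python3 go.py 399 -277 60 -102.9; python3 - <<'E'
from h import *
crop("top",340,200,500,320,4.5,"t26")
crop("side",370,100,470,220,5,"s26")
E
```

```text
time: 40.38
tool_pos: [347.3, -271.7, 131.7]
tcp_rot: [178.6, -2.7, -102.2]
ft_force: [0.3, -0.1, -0.5]
finger_gap: 85.4
t 40.38 pos [ 347.3 -271.7  167.7] rpy [ 178.6   -2.7 -102.2] gap 85.4 F [ 0.3 -0.1 -0.5]
tool shift units x,y,z: -0.29 -2.58 5.38  turn units 0.16
```

View pics/t26.png

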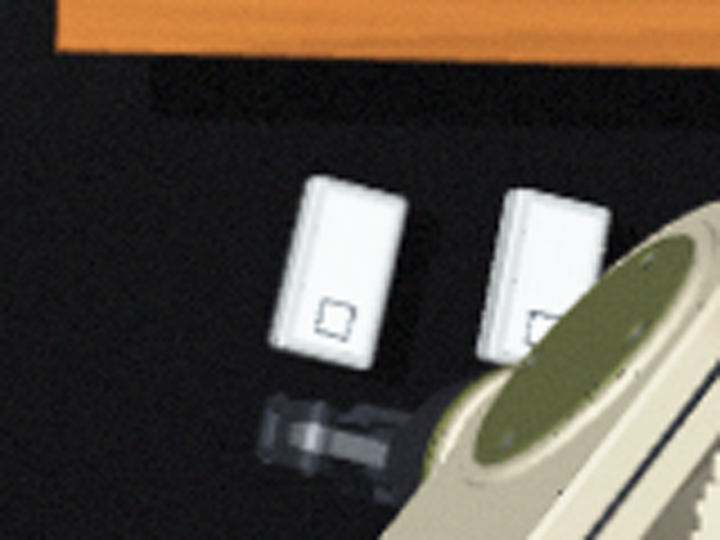

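View pics/s26.png

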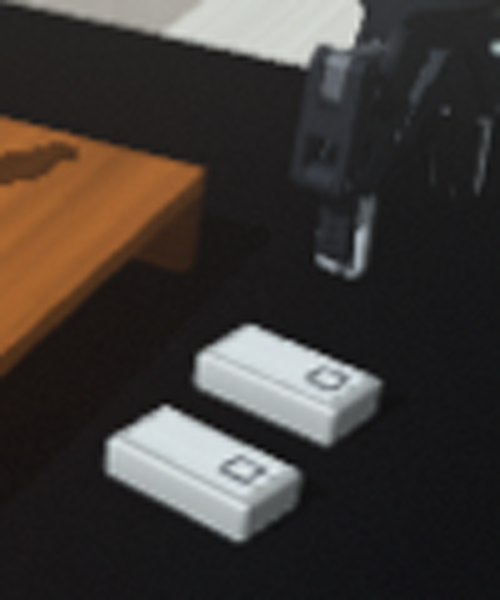

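```bash
python3 - <<'E'
from fit import *
T=lambda p:F(340,200,4.5,p);S=lambda p:F(370,100,5,p)
m=box(45,25,24)+box(45,25,0)
# idx 0 ++,1 +-,2 --,3 -+
print("A",fit(m,[("top",[1,2,4,7],T([(407,195),(370,369),(307,177),(269,345)])),("side",[0,1,2,6,7,4],S([(106,452),(168,405),(301,468),(301,495),(240,543),(106,478)]))],[429,-284,-.2]))
print("B",fit(m,[("top",[1,4,7],T([(611,207),(510,188),(477,357)])),("side",[0,1,2,7,4],S([(195,360),(248,323),(383,384),(332,445),(195,388)]))],[425,-388,-.2]))
E
```

```text
A (np.float64(429.1), np.float64(-281.2), np.float64(-12.02), 'dz', np.float64(-0.8), 'rms px', np.float64(1.19))
B (np.float64(425.4), np.float64(-390.0), np.float64(-11.14), 'dz', np.float64(-3.2), 'rms px', np.float64(0.87))
```

```bash
python3 -m pendant '[[[-0.1,-1,0,0],[-0.1,-1,0,0],[-0.1,-0.6,0,0],[0,0,1,0],[0,0,1,0],[0,0,1,0],[0,0,1,0],[0,0,1,0],[0,0,1,0],[0,0,0,0]]]' 1; python3 go.py 398.7 -275 2 -102.3; python3 - <<'E'
from h import *
crop("top",340,200,500,320,4.5,"t27")
crop("side",370,100,470,220,5,"s27")
E
```

```text
time: 41.32
tool_pos: [405.0, -267.0, 6.6]
tcp_rot: [178.8, -2.5, -101.4]
ft_force: [-1.1, 0.3, -0.3]
finger_gap: 85.7
t 41.32 pos [ 405.  -267.    42.6] rpy [ 178.8   -2.5 -101.4] gap 85.7 F [-1.1  0.3 -0.3]
tool shift units x,y,z: 0.46 0.23 2.03  turn units 0.20
```

View pics/s27.png

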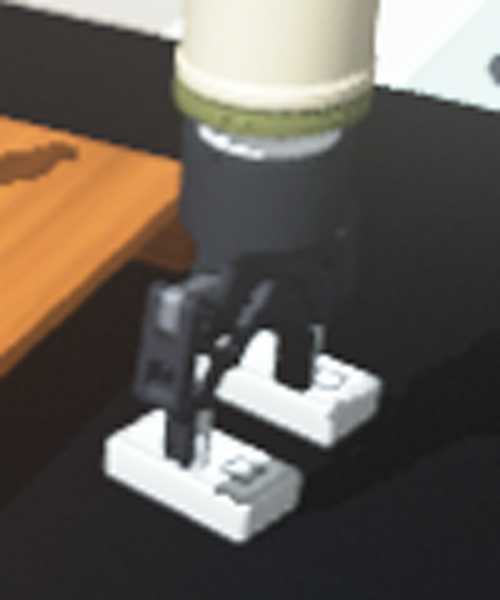

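```bash
python3 - <<'E'
from h import *
t=np.array([405,-267,42.6]);ax=np.array([np.cos(np.radians(-101.4)),np.sin(np.radians(-101.4)),0])
for dz in(0,13):
  for s in(-47,47): print(dz,s,(proj("side",t+ax*s+[0,0,dz])[0]-[370,100])*5)
E
```

```text
0 -47 [181.27243044 485.85549973]
0 47 [289.61127718 410.70631059]
13 -47 [184.15887713 463.61228477]
13 47 [293.13467326 389.12087512]
```

```bash
python3 -m pendant '[[[0.45,0.2,0,0.2],[0,0,1,0],[0,0,0.7,0],[0,0,0.2,0],[0,0,0,0],[0,0,0,0],[0,0,0,0],[0,0,0,0],[0,0,0,0],[0,0,0,0]]]' 1; python3 go.py 398.7 -275 2 -102.3
```

```text
time: 42.25
tool_pos: [409.1, -286.5, -12.8]
tcp_rot: [-179.8, -3.2, -102.5]
ft_force: [0.1, -0.0, 0.2]
finger_gap: 85.0
t 42.25 pos [ 409.1 -286.5   23.2] rpy [-179.8   -3.2 -102.5] gap 85.0 F [ 0.1 -0.   0.2]
tool shift units x,y,z: -0.45 0.63 1.06  turn units -0.04
```

```bash
python3 -c "
from bench import *
s=sense();print(s['joint_pos'].round(1),s['tool_pos'],s['tcp_rot'],s['joint_efforts'].round(1))"; python3 -m pendant '[[[-0.4,0.3,0.2,0],[0,0,0.2,0],[0,0,0,0],[0,0,0,0],[0,0,0,0],[0,0,0,0],[0,0,0,0],[0,0,0,0],[0,0,0,0],[0,0,0,0]]]' 1; python3 go.py 398.7 -275 2 -102.3
```

```text
[-38.7   2.7 113.4  -3.1  62.2  65.2] [ 409.12520407 -286.52847116  -12.82177186] [-179.76363737   -3.19174146 -102.48335007] [ -0.  -45.4 -42.9  -0.3  -0.2   0. ]
time: 43.08
tool_pos: [404.4, -276.6, -22.1]
tcp_rot: [-179.8, -3.2, -102.5]
ft_force: [0.6, -0.1, 0.5]
finger_gap: 85.4
t 43.08 pos [ 404.4 -276.6   13.9] rpy [-179.8   -3.2 -102.5] gap 85.4 F [ 0.6 -0.1  0.5]
tool shift units x,y,z: -0.02 0.30 0.60  turn units -0.03
```

```bash
python3 -m pendant '[[[0,0.25,0.3,0],[0,0,0.25,0],[0,0,0,0],[0,0,0,0],[0,0,0,0],[0,0,0,0],[0,0,0,0],[0,0,0,0],[0,0,0,0],[0,0,0,0]]]' 1; python3 go.py 398.7 -275 2 -102.3;python3 - <<'E'
from h import *
crop("side",370,100,470,220,5,"s28")
E
```

```text
time: 43.92
tool_pos: [398.8, -276.2, -34.3]
tcp_rot: [-179.8, -3.2, -102.5]
ft_force: [0.6, -0.2, 0.2]
finger_gap: 85.7
t 43.92 pos [ 398.8 -276.2    1.7] rpy [-179.8   -3.2 -102.5] gap 85.7 F [ 0.6 -0.2  0.2]
tool shift units x,y,z: -0.06 0.02 -0.02  turn units -0.04
```

View pics/s28.png

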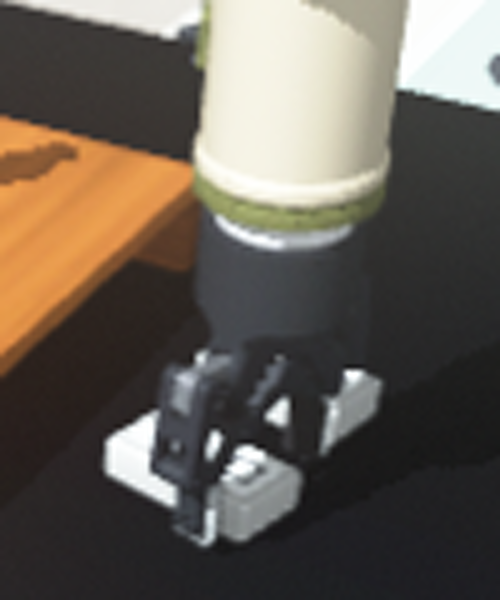

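```bash
python3 -m pendant '[[[0,0,0,0],[0,0,0,0],[0,0,0,0],[0,0,0,0],[0,0,0,0],[0,0,0,0],[0,0,0,0],[0,0,0,0],[0,0,0,0],[0,0,0,0]]]' -1 40; python3 go.py 398.7 -275 2 -102.3;python3 - <<'E'
from h import *
crop("side",370,100,470,220,5,"s29")
crop("top",340,200,500,320,4.5,"t29")
E
```

```text
time: 44.8
tool_pos: [399.3, -276.6, -33.6]
tcp_rot: [-179.7, -3.2, -102.5]
ft_force: [-0.5, 0.5, 0.1]
finger_gap: 48.9
t 44.8 pos [ 399.3 -276.6    2.4] rpy [-179.7   -3.2 -102.5] gap 48.9 F [-0.5  0.5  0.1]
tool shift units x,y,z: -0.07 0.05 0.02  turn units -0.04
```

View pics/s29.png

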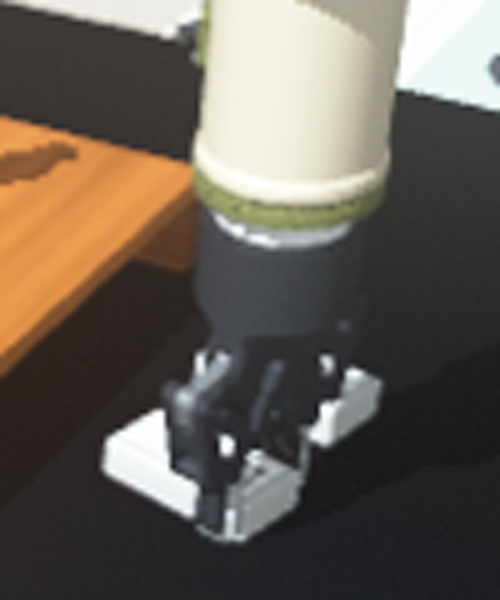

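View pics/t29.png

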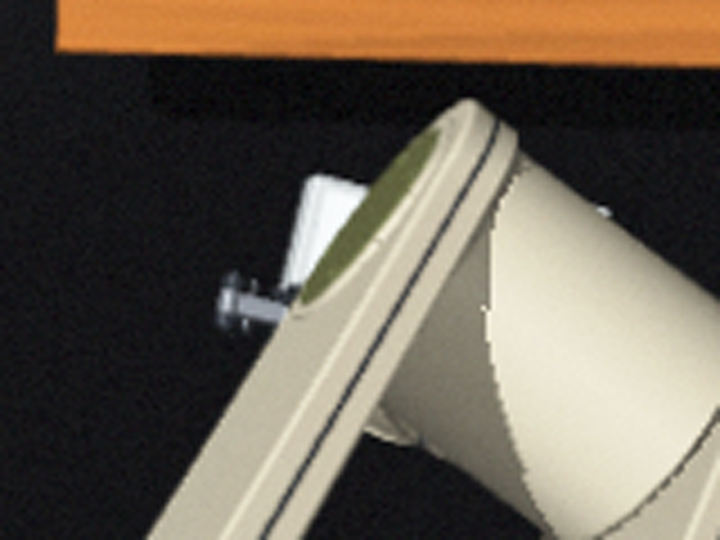

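```bash
python3 -m pendant '[[[0,0,0,-0.9],[0,0,0,-0.9],[0,0,0,-0.9],[0,-0.4,0,0],[0,-0.5,0,0],[0,-0.5,0,0],[0,-0.5,0,0],[0,-0.5,0,0],[0,-0.4,0,0],[0,0,0,0]]]'; python3 go.py 510 -330 2 -90; python3 - <<'E'
from h import *
crop("side",330,100,450,220,5,"s30")
E
```

```text
time: 45.73
tool_pos: [460.3, -277.4, -33.4]
tcp_rot: [179.5, -3.3, -89.9]
ft_force: [-0.5, -0.3, 1.7]
finger_gap: 49.4
t 45.73 pos [ 460.3 -277.4    2.6] rpy [179.5  -3.3 -89.9] gap 49.4 F [-0.5 -0.3  1.7]
tool shift units x,y,z: 2.63 -2.48 0.03  turn units 0.02
```

View pics/s30.png

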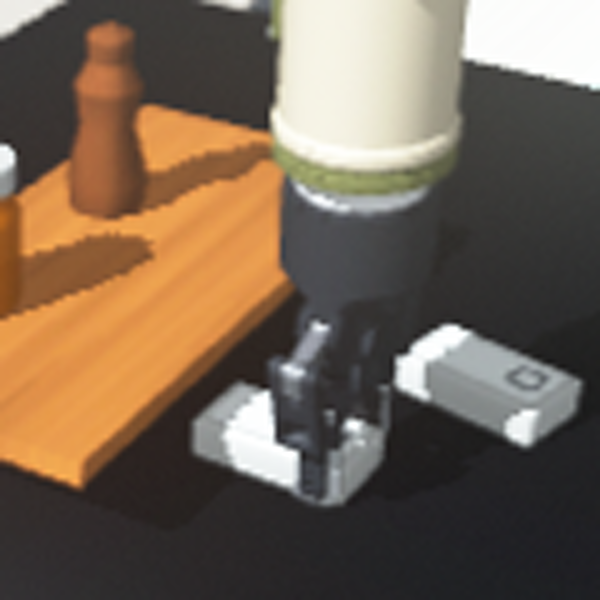

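```bash
python3 -m pendant '[[[0,-0.5,0,0],[0,-0.5,0,0],[0.2,-0.5,0,0],[0.4,-0.4,0,0],[0.5,-0.2,0,0],[0.5,0,0,0],[0.5,0,0,0],[0.4,0,0,0],[0,0,0,0],[0,0,0,0]]]'; python3 go.py 510 -330 2 -90; python3 - <<'E'
from h import *
crop("side",330,100,450,220,5,"s31")
crop("top",360,190,480,290,5,"t31")
E
```

```text
time: 46.62
tool_pos: [500.5, -329.9, -32.7]
tcp_rot: [179.2, -3.1, -90.0]
ft_force: [-0.4, 0.6, -0.6]
finger_gap: 49.3
t 46.62 pos [ 500.5 -329.9    3.3] rpy [179.2  -3.1 -90. ] gap 49.3 F [-0.4  0.6 -0.6]
tool shift units x,y,z: 0.01 -0.47 0.06  turn units 0.00
```

View pics/s31.png

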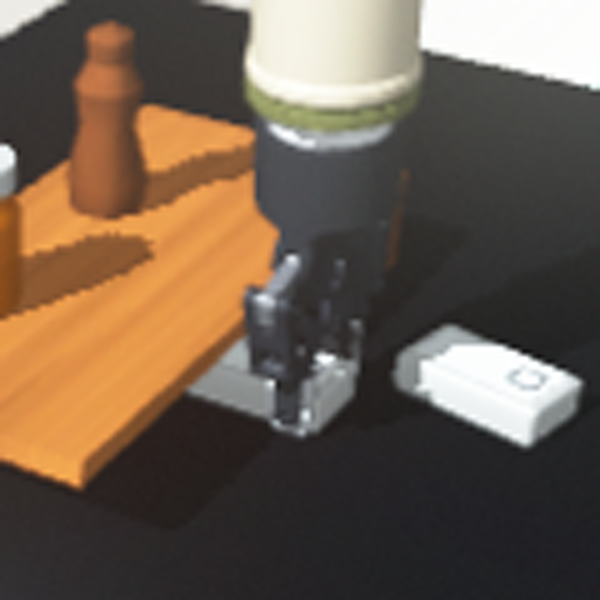

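View pics/t31.png

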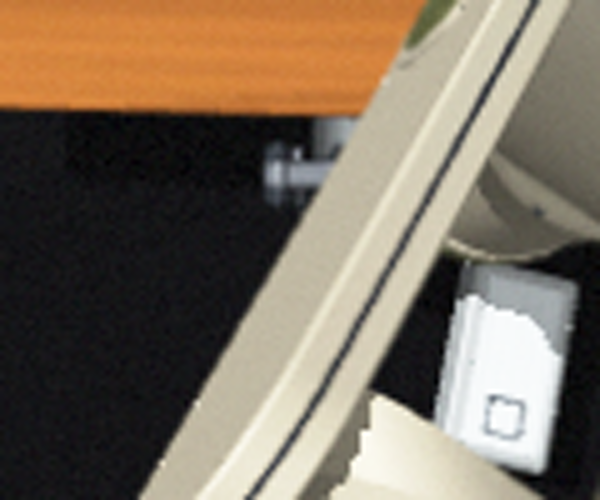

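```bash
python3 -m pendant '[[[0,0,0,0],[0,0,0,0],[0,0,0,0],[0,0,-0.1,0],[0,0.5,0,0],[0,0.6,0,0],[0,0.6,0,0],[0,0.5,0,0],[0,0.3,0,0],[0,0,0,0]]]' 0.7; python3 -m pendant '[[[0,0,0,0],[0,0,0,0],[0,0,0,0],[0,0,0,0],[0,0,0,0],[0,0,0,0],[0,0,0,0],[0,0,0,0],[0,0,0,0],[0,0,0,0]]]' -1; python3 go.py 510 -330 5 -90; python3 - <<'E'
from h import *
crop("side",330,100,450,220,5,"s32")
E
```

```text
time: 47.55
tool_pos: [449.2, -327.0, -29.0]
tcp_rot: [179.2, -3.1, -89.8]
ft_force: [-0.4, 0.5, -0.4]
finger_gap: 72.5
time: 48.38
tool_pos: [453.9, -330.5, -23.9]
tcp_rot: [179.6, -3.5, -89.8]
ft_force: [0.9, 0.3, 0.6]
finger_gap: 0.0
t 48.38 pos [ 453.9 -330.5   12.1] rpy [179.6  -3.5 -89.8] gap 0.0 F [0.9 0.3 0.6]
tool shift units x,y,z: -0.02 -2.81 0.36  turn units 0.04
```

View pics/s32.png

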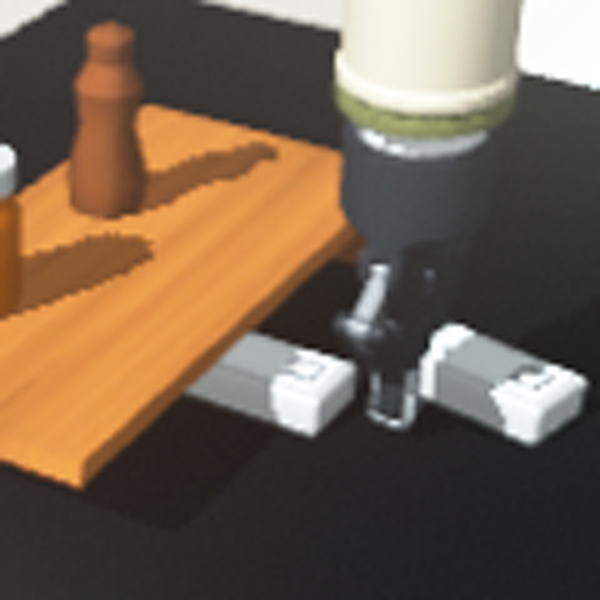

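```bash
python3 - <<'E'
from h import *
f=lambda a,b,z:px("side",330+a/5,100+b/5,z).round(1)
print(f(313,437,0),f(355,400,0),f(356,370,24),"shelf edge",f(85,490,50),f(85,465,64))
E
```

```text
[ 486.1 -302.8    0. ] [ 482.9 -349.4    0. ] [ 481.3 -341.7   24. ] shelf edge [ 527.5 -131.2   50. ] [ 528.1 -131.6   64. ]
```

```bash
python3 - <<'E'
from h import *
T=lambda a,b,z:px("top",340+(a+.5)/3.5-.5,120+(b+.5)/3.5-.5,z).round(1)
print(T(636,332,64),T(45,320,64),T(46,43,64),T(622,62,64))
S=lambda a,b,z:px("side",270+(a+.5)/4-.5,95+(b+.5)/4-.5,z).round(1)
print(S(305,390,64),S(305,408,50),S(565,155,64),S(67,312,64))
E
python3 -m pendant '[[[0,0,0.3,0],[0,-0.3,0,0],[0,-0.3,0,0],[0,-0.3,0,0],[0,0,0,0],[0,0,0,0],[0,0,0,0],[0,0,0,0],[0,0,0,0],[0,0,0,0]]]' -1;  python3 go.py 510 -330 5 -90
```

```text
[ 535.  -510.7   64. ] [ 533.2 -130.1   64. ] [ 713.9 -129.1   64. ] [ 714.7 -511.7   64. ]
[ 532.2 -133.3   64. ] [ 532.8 -134.7   50. ] [ 532.1 -512.    64. ] [ 707.6 -127.2   64. ]
time: 49.27
tool_pos: [474.0, -330.5, -31.2]
tcp_rot: [179.6, -3.5, -89.8]
ft_force: [-0.7, 0.0, -1.0]
finger_gap: 0.1
t 49.27 pos [ 474.  -330.5    4.8] rpy [179.6  -3.5 -89.8] gap 0.1 F [-0.7  0.  -1. ]
tool shift units x,y,z: -0.02 -1.80 -0.01  turn units 0.05
```

```bash
python3 -m pendant '[[[0,-0.9,0,0],[0,-0.9,0,0],[0,0,0,0],[0,0,0,0],[0,0,0,0],[0,0,0,0],[0,0,0,0],[0,0,0,0],[0,0,0,0],[0,0,0,0]]]' -1;  python3 go.py 510 -330 5 -90;python3 - <<'E'
from h import *
crop("side",330,100,450,220,5,"s33")
E
```

```text
time: 50.1
tool_pos: [505.7, -330.4, -32.2]
tcp_rot: [179.4, -3.4, -89.9]
ft_force: [-0.9, -0.3, 0.5]
finger_gap: -0.2
t 50.1 pos [ 505.7 -330.4    3.8] rpy [179.4  -3.4 -89.9] gap -0.2 F [-0.9 -0.3  0.5]
tool shift units x,y,z: -0.02 -0.22 -0.06  turn units 0.03
```

View pics/s33.png

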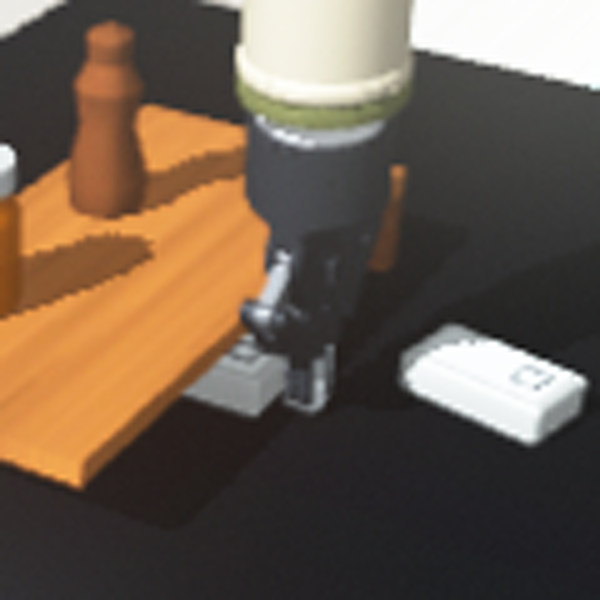

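```bash
python3 - <<'E'
from h import *
f=lambda a,b,z:px("side",330+a/5,100+b/5,z).round(1)
print(f(258,418,0),f(286,392,0),f(255,392,24))
E
```

```text
[ 519.8 -303.7    0. ] [ 518.9 -336.2    0. ] [ 517.3 -291.7   24. ]
```

```bash
python3 -m pendant '[[[0,0.5,0,0],[0,0.7,0,0],[0,0.2,0,0],[0,0,0,0],[0,0,0,0],[0,-1,0,0],[0,-1,0,0],[0,0,0,0],[0,0,0,0],[0,0,0,0]]]' -1;  python3 go.py 510 -330 5 -90;python3 - <<'E'
from h import *
crop("side",330,100,450,220,5,"s34")
E
```

```text
time: 50.98
tool_pos: [519.6, -330.6, -32.0]
tcp_rot: [179.4, -3.4, -89.9]
ft_force: [-0.1, 1.0, 1.0]
finger_gap: -0.3
t 50.98 pos [ 519.6 -330.6    4. ] rpy [179.4  -3.4 -89.9] gap -0.3 F [-0.1  1.   1. ]
tool shift units x,y,z: -0.03 0.48 -0.05  turn units 0.02
```

View pics/s34.png

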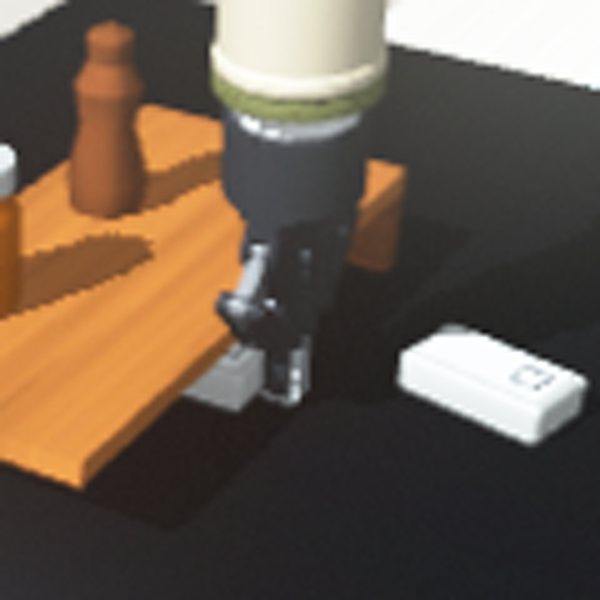

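```bash
python3 -m pendant '[[[0,0.7,0,0],[0,0.7,0,0],[0,0.4,0,0],[0,0,0,0],[0,0,0,0],[0,0,0,0],[0,0,0,0],[0,0,0,0],[0,0,0,0],[0,0,0,0]]]' -1;  python3 go.py 510 -330 5 -90;python3 - <<'E'
from h import *
crop("side",350,150,430,210,9,"s35")
E
```

```text
time: 51.87
tool_pos: [481.9, -330.7, -31.4]
tcp_rot: [179.5, -3.5, -90.0]
ft_force: [-0.2, 0.1, 0.4]
finger_gap: -0.2
t 51.87 pos [ 481.9 -330.7    4.6] rpy [179.5  -3.5 -90. ] gap -0.2 F [-0.2  0.1  0.4]
tool shift units x,y,z: -0.03 -1.41 -0.02  turn units 0.01
```

View pics/s35.png

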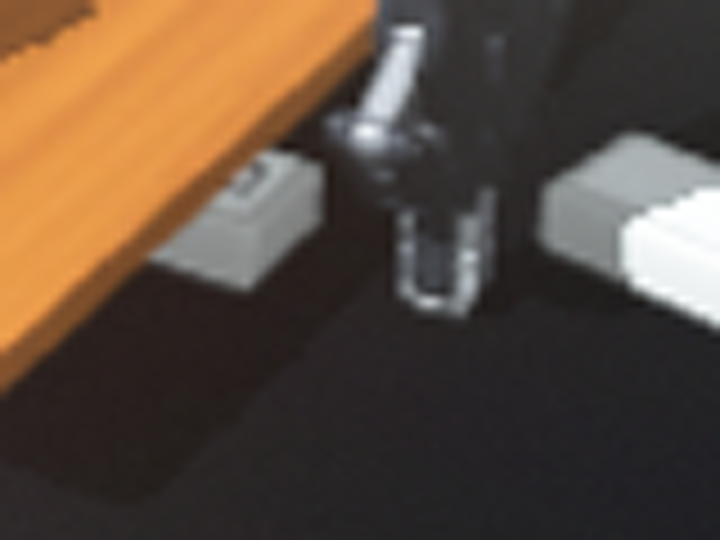

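```bash
python3 - <<'E'
from h import *
f=lambda a,b,z:px("side",350+a/9,150+b/9,z).round(1)
print(f(247,292,0),f(322,225,0),f(322,170,24),f(245,235,24))
print("edge line proj at z0 x=533", ((proj("side",[[533,-304,0],[533,-354,0],[533,-304,24],[533,-354,24]])-[350,150])*9).round())
E
```

```text
[ 532.1 -302.8    0. ] [ 530.5 -350.5    0. ] [ 529.1 -343.6   24. ] [ 531.3 -296.6   24. ]
edge line proj at z0 x=533 [[246. 289.]
 [320. 218.]
 [251. 223.]
 [326. 152.]]
```

```bash
python3 -m pendant '[[[0,1,-1,0],[0,1,-1,0],[0,1,-1,0],[0,1,-1,0],[0,1,0,0],[0,0,0,0],[0,0,0,0],[0,0,0,0],[0,0,0,0],[0,0,0,0]]]' 1; python3 go.py 395 -384 50 -101.5;python3 - <<'E'
from h import *
crop("top",340,180,500,300,4.5,"t36")
crop("side",330,100,460,220,5,"s36")
E
```

```text
time: 52.75
tool_pos: [380.2, -324.2, 49.7]
tcp_rot: [179.3, -3.3, -89.8]
ft_force: [0.8, -0.5, 0.2]
finger_gap: 85.2
t 52.75 pos [ 380.2 -324.2   85.7] rpy [179.3  -3.3 -89.8] gap 85.2 F [ 0.8 -0.5  0.2]
tool shift units x,y,z: 2.99 -0.73 1.79  turn units 2.55
```

View pics/t36.png

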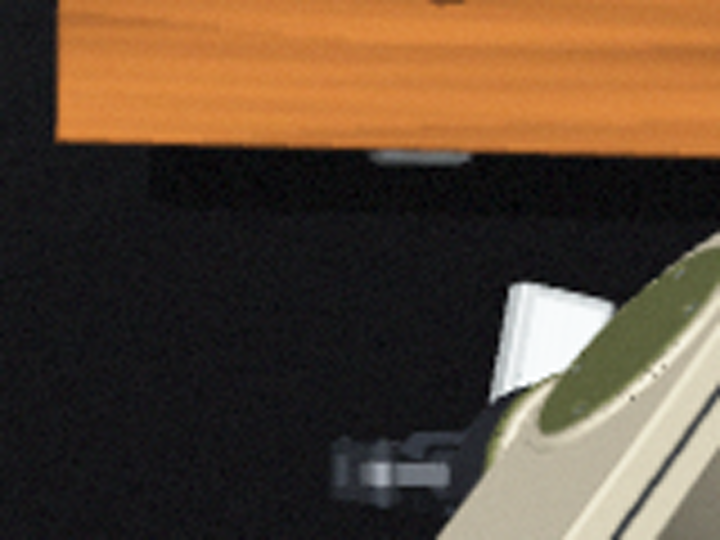

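View pics/s36.png

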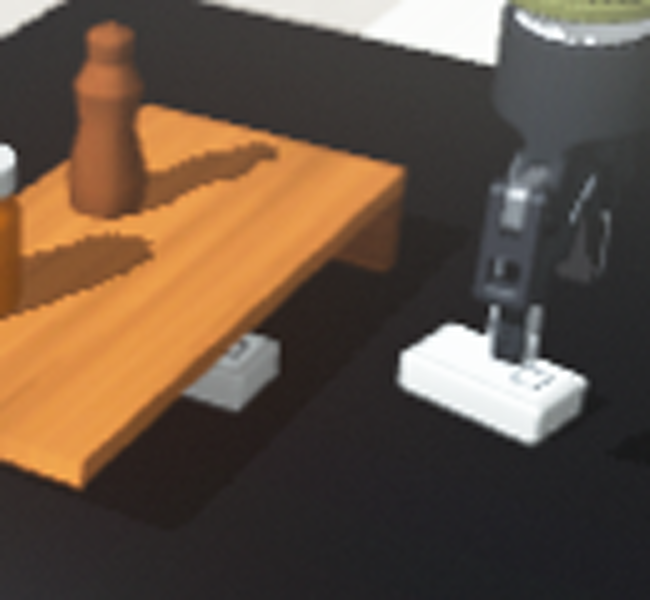

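```bash
python3 -m pendant '[[[1,-0.2,0,0],[1,-0.2,0,0],[1,-0.3,0,0],[0,0,0,0.85],[0,0,0,0.85],[0,0,0,0.85],[0,0,0.5,0],[0,0,0.6,0],[0,0,0,0],[0,0,0,0]]]' 1; python3 go.py 395 -384 2 -101.5
```

```text
time: 53.68
tool_pos: [396.1, -385.3, 23.1]
tcp_rot: [179.6, -3.1, -101.4]
ft_force: [-0.4, -0.1, 0.7]
finger_gap: 85.4
t 53.68 pos [ 396.1 -385.3   59.1] rpy [ 179.6   -3.1 -101.4] gap 85.4 F [-0.4 -0.1  0.7]
tool shift units x,y,z: -0.05 0.07 2.86  turn units 0.03
```

```bash
python3 -m pendant '[[[0,0,0.6,0],[0,0,0.6,0],[0,0,0.6,0],[0,0,0.4,0],[0,0,0,0],[0,0,0,0],[0,0,0,0],[0,0,0,0],[0,0,0,0],[0,0,0,0]]]' 1; python3 go.py 395 -384 2 -101.5;python3 - <<'E'
from h import *
crop("side",380,100,480,220,5,"s37")
E
```

```text
time: 54.52
tool_pos: [394.2, -386.3, -27.2]
tcp_rot: [179.5, -3.0, -101.1]
ft_force: [0.7, -0.0, -0.9]
finger_gap: 85.4
t 54.52 pos [ 394.2 -386.3    8.8] rpy [ 179.5   -3.  -101.1] gap 85.4 F [ 0.7 -0.  -0.9]
tool shift units x,y,z: -0.12 -0.02 0.34  turn units 0.08
```

View pics/s37.png

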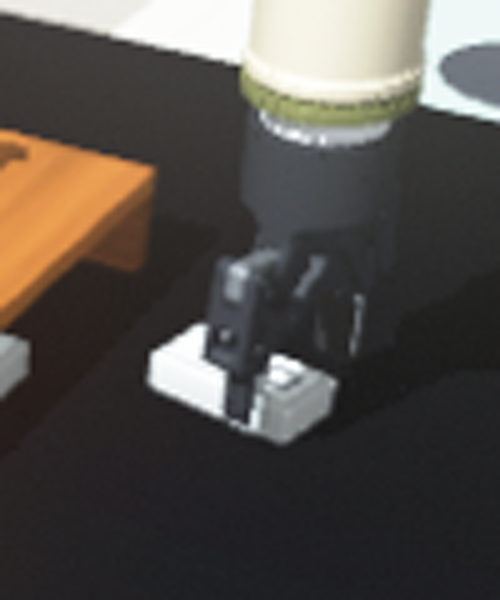

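Straddled. Down a bit more and close.

```bash
python3 -m pendant '[[[-0.1,0,0.34,0],[0,0,0,0],[0,0,0,0],[0,0,0,0],[0,0,0,0],[0,0,0,0],[0,0,0,0],[0,0,0,0],[0,0,0,0],[0,0,0,0]]]' 1;python3 -m pendant '[[[0,0,0,0],[0,0,0,0],[0,0,0,0],[0,0,0,0],[0,0,0,0],[0,0,0,0],[0,0,0,0],[0,0,0,0],[0,0,0,0],[0,0,0,0]]]' -1 40; python3 go.py 505 -385 2 -90
```

```text
time: 55.4
tool_pos: [395.5, -385.4, -33.3]
tcp_rot: [179.6, -3.1, -101.1]
ft_force: [-0.6, 0.7, 0.1]
finger_gap: 85.1
time: 56.23
tool_pos: [395.8, -385.9, -32.7]
tcp_rot: [179.6, -3.1, -101.1]
ft_force: [0.0, 0.4, 0.5]
finger_gap: 49.4
t 56.23 pos [ 395.8 -385.9    3.3] rpy [ 179.6   -3.1 -101.1] gap 49.4 F [0.  0.4 0.5]
tool shift units x,y,z: -1.10 -5.35 0.06  turn units -2.43
```

```bash
python3 -m pendant '[[[0,0,0,-0.8],[0,0,0,-0.8],[0,0,0,-0.8],[0,-0.5,0,0],[0,-0.6,0,0],[0,-0.6,0,0],[0,-0.6,0,0],[0,-0.5,0,0],[0,0,0,0],[0,0,0,0]]]'; python3 go.py 505 -387 2 -90;python3 - <<'E'
from h import *
crop("side",330,100,480,220,5,"s38")
E
```

```text
time: 57.07
tool_pos: [455.5, -387.2, -32.7]
tcp_rot: [179.0, -3.1, -89.9]
ft_force: [-2.2, 0.5, 0.7]
finger_gap: 49.6
t 57.07 pos [ 455.5 -387.2    3.3] rpy [179.   -3.1 -89.9] gap 49.6 F [-2.2  0.5  0.7]
tool shift units x,y,z: -0.01 -2.47 0.07  turn units 0.01
```

View pics/s38.png

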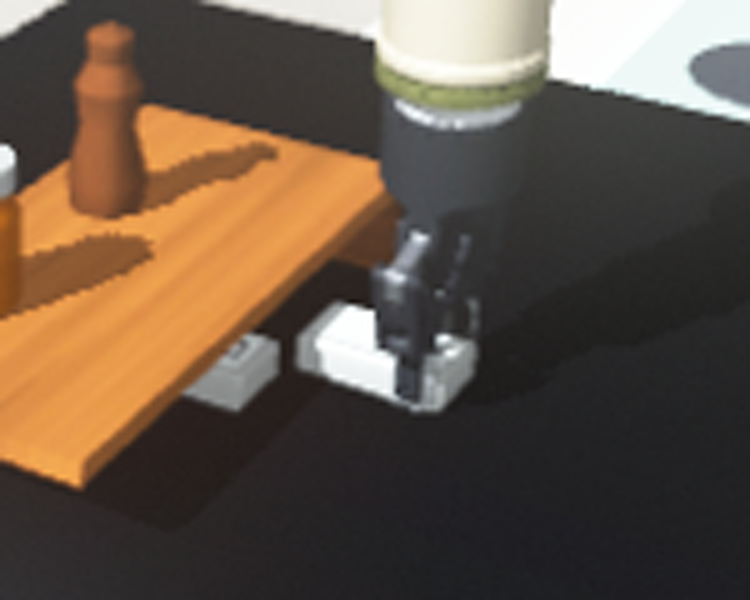

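```bash
python3 -m pendant '[[[0,0.4,0,0],[-0.5,0,0,0],[-0.6,0,0,0],[-0.6,0,0,0],[-0.6,0,0,0],[-0.5,0,0,0],[0,-0.4,0,0],[0,-0.4,0,0],[0,-0.4,0,0],[0,0,0,0]]]'; python3 go.py 472 -330 2 -90;python3 - <<'E'
from h import *
crop("side",330,100,480,220,5,"s39")
E
```

```text
time: 57.95
tool_pos: [468.8, -325.2, -32.6]
tcp_rot: [179.0, -3.4, -90.1]
ft_force: [0.9, -0.8, 2.1]
finger_gap: 49.4
t 57.95 pos [ 468.8 -325.2    3.4] rpy [179.   -3.4 -90.1] gap 49.4 F [ 0.9 -0.8  2.1]
tool shift units x,y,z: 0.24 -0.16 0.07  turn units -0.02
```

View pics/s39.png

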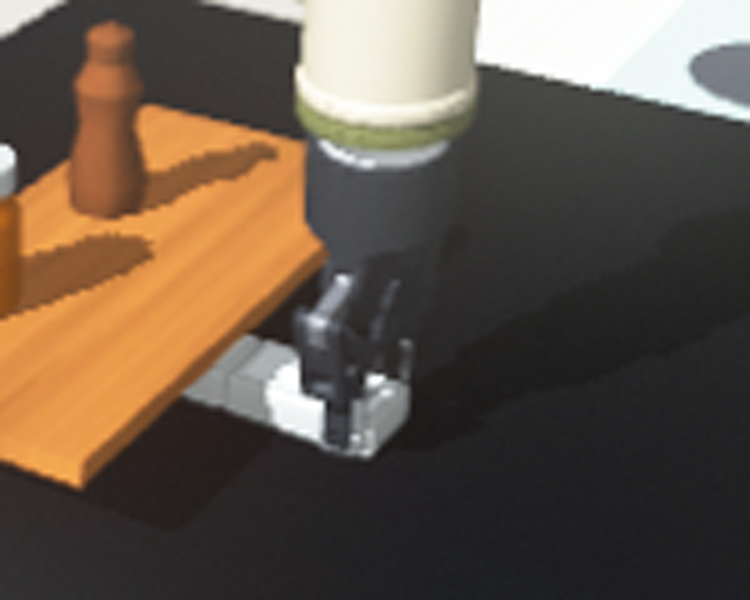

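```bash
python3 -m pendant '[[[0,-0.3,0,0],[0,-0.4,0,0],[0,-0.4,0,0],[0,-0.1,0,0],[0,0,0,0],[0,0.5,0,0],[0,0.5,0,0],[0,0.5,0,0],[0,0.5,0,0],[0,0,0,0]]]'; python3 go.py 472 -330 2 -90;python3 - <<'E'
from h import *
crop("side",330,100,480,220,5,"s40")
E
```

```text
time: 58.83
tool_pos: [446.8, -319.0, -32.7]
tcp_rot: [178.5, -3.1, -89.9]
ft_force: [-1.0, -2.7, 4.2]
finger_gap: 49.8
t 58.83 pos [ 446.8 -319.     3.3] rpy [178.5  -3.1 -89.9] gap 49.8 F [-1.  -2.7  4.2]
tool shift units x,y,z: 0.55 -1.26 0.06  turn units 0.01
```

View pics/s40.png

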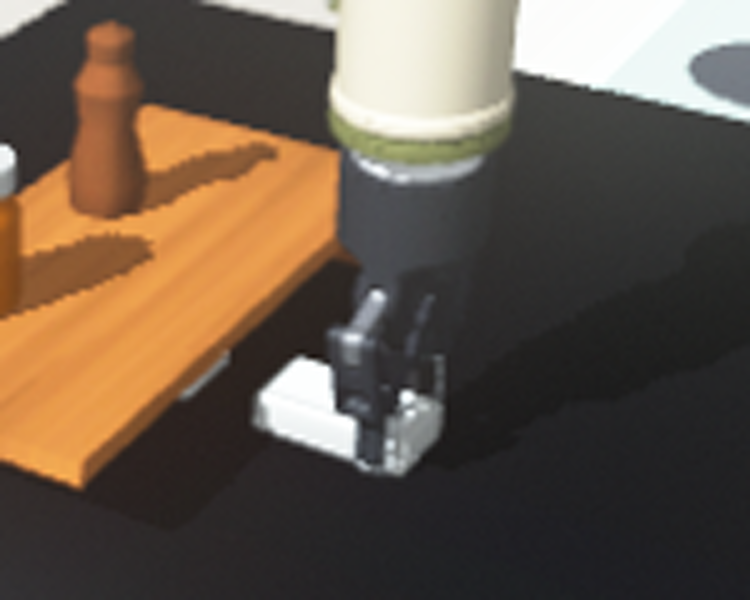

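```bash
python3 -m pendant '[[[0.5,0,0,0],[0.6,0,0,0],[0.6,0,0,0],[0.6,0,0,0],[0.6,0,0,0],[0.5,0,0,0],[0,-0.4,0,0],[0,-0.5,0,0],[0,-0.5,0,0],[0,0,0,0]]]'; python3 go.py 505 -387 2 -90
```

```text
time: 59.72
tool_pos: [470.9, -392.0, -32.3]
tcp_rot: [178.1, -2.8, -90.2]
ft_force: [2.4, 2.2, 2.6]
finger_gap: 49.3
t 59.72 pos [ 470.9 -392.     3.7] rpy [178.1  -2.8 -90.2] gap 49.3 F [2.4 2.2 2.6]
tool shift units x,y,z: -0.25 -1.70 0.09  turn units -0.04
```

```bash
python3 -m pendant '[[[0,-0.5,0,0],[0,-0.5,0,0],[0,-0.5,0,0],[0,-0.2,0,0],[0,0,0,0],[0,0,0,0],[0,0,0,0],[0,0,0,0],[0,0,0,0],[0,0,0,0]]]'; python3 go.py 505 -387 2 -90;python3 - <<'E'
from h import *
crop("side",330,100,480,220,5,"s41")
E
```

```text
time: 60.55
tool_pos: [506.2, -395.2, -32.5]
tcp_rot: [178.0, -2.9, -90.3]
ft_force: [0.1, 1.7, 3.2]
finger_gap: 49.0
t 60.55 pos [ 506.2 -395.2    3.5] rpy [178.   -2.9 -90.3] gap 49.0 F [0.1 1.7 3.2]
tool shift units x,y,z: -0.41 0.06 0.07  turn units -0.07
```

View pics/s41.png

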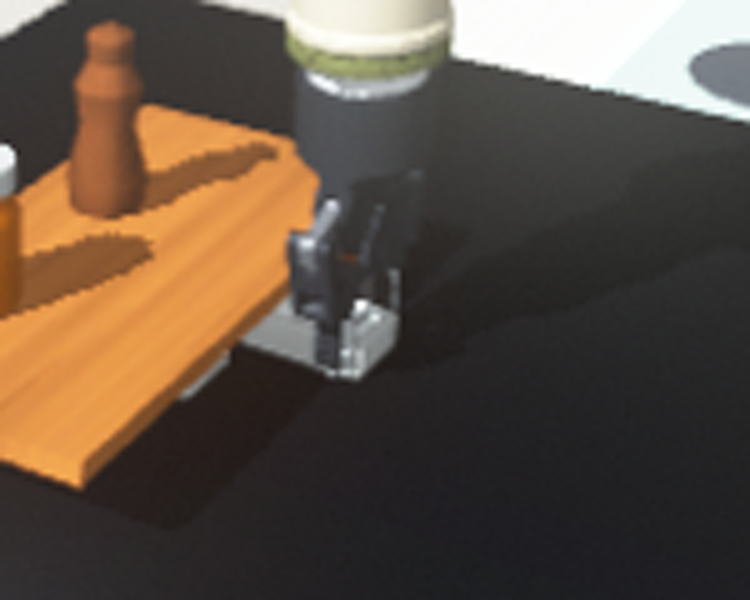

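```bash
python3 -m pendant '[[[0,0,0,0],[0,0,0,0],[0,0,0,0],[0,0,-0.1,0],[0,0.6,0,0],[0,0.7,0,0],[0,0.6,0,0],[0,0.5,0,0],[0,0,0,0],[0,0,0,0]]]' 0.7; python3 -m pendant '[[[0,0,0,0],[0,0,0,0],[0,0,0,0],[0,0,0,0],[0,0,0,0],[0,0,0,0],[0,0,0,0],[0,0,0,0],[0,0,0,0],[0,0,0,0]]]' -1; python3 go.py 474 -393 5 -90; python3 - <<'E'
from h import *
crop("side",330,100,450,220,5,"s42")
E
```

```text
time: 61.43
tool_pos: [454.6, -393.5, -30.7]
tcp_rot: [177.9, -2.8, -90.3]
ft_force: [-0.8, -0.3, 0.5]
finger_gap: 72.7
time: 62.27
tool_pos: [457.3, -393.6, -30.3]
tcp_rot: [177.9, -2.8, -90.3]
ft_force: [-0.5, -0.4, 0.2]
finger_gap: 0.2
t 62.27 pos [ 457.3 -393.6    5.7] rpy [177.9  -2.8 -90.3] gap 0.2 F [-0.5 -0.4  0.2]
tool shift units x,y,z: -0.03 -0.84 0.03  turn units -0.06
```

View pics/s42.png

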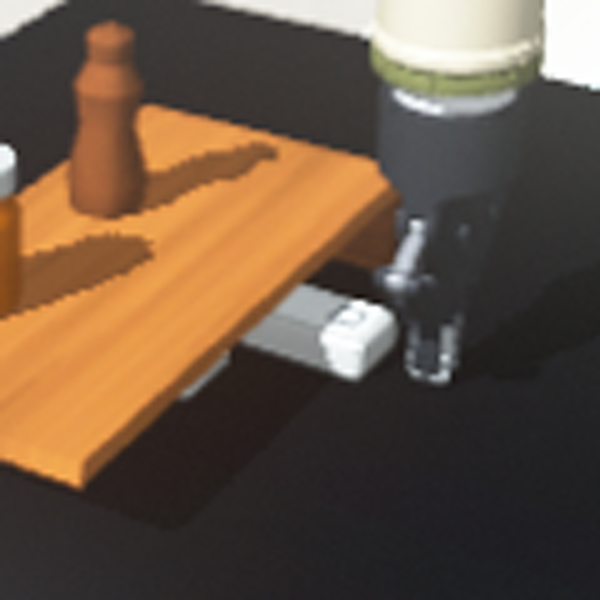

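```bash
python3 -m pendant '[[[0,-0.6,0,0],[0,-1,0,0],[0,-1,0,0],[0,0,0,0],[0,0,0,0],[0,0.8,0,0],[0,0.8,0,0],[0,0.4,0,0],[0,0,0,0],[0,0,0,0]]]' -1; python3 go.py 474 -393 5 -90; python3 - <<'E'
from h import *
crop("side",350,140,430,200,9,"s43")
f=lambda a,b,z:px("side",350+a/9,140+b/9,z).round(1)
E
```

```text
time: 63.15
tool_pos: [466.4, -393.2, -31.6]
tcp_rot: [177.8, -2.7, -90.3]
ft_force: [-0.2, 0.4, 0.0]
finger_gap: -0.1
t 63.15 pos [ 466.4 -393.2    4.4] rpy [177.8  -2.7 -90.3] gap -0.1 F [-0.2  0.4  0. ]
tool shift units x,y,z: -0.01 -0.38 -0.03  turn units -0.07
```

View pics/s43.png

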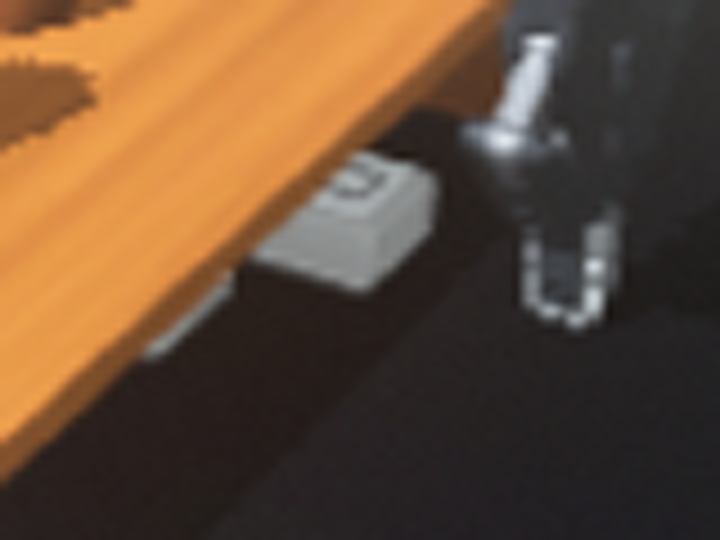

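```bash
python3 - <<'E'
from h import *
f=lambda a,b,z:px("side",350+a/9,140+b/9,z).round(1)
print("B",f(365,295,0),f(432,238,0),"A",f(150,358,0),f(232,290,0))
E
```

```text
B [ 524.4 -368.8    0. ] [ 521.9 -413.     0. ] A [ 563.8 -298.8    0. ] [ 561.5 -348.7    0. ]
```

```bash
python3 -m pendant '[[[0,1,-1,0],[0,1,-1,0],[-0.3,1,-1,0],[-1,0.5,-1,0],[-1,0,-1,0],[-1,0,0,0],[-1,0,0,0],[-1,0,0,0],[-1,0,0,0],[-1,0,0,0]]]' 0.2;python3 -m pendant '[[[-1,0,0,0],[-1,0,0,0],[-1,0,0,0],[-1,0,0,0],[-1,0,0,0],[-1,0,0,0],[-1,0,0,0],[0,0,0,0],[0,0,0,0],[0,0,0,0]]]' 0.2; python3 go.py 460 82 100 -96.3; python3 - <<'E'
from h import *
cv2.imwrite("pics/side44.png",snapshot("side")[:,:,::-1])
cv2.imwrite("pics/top44.png",snapshot("top")[:,:,::-1])
E
```

```text
time: 64.03
tool_pos: [402.9, -240.8, 70.0]
tcp_rot: [178.1, -2.9, -90.6]
ft_force: [0.0, -0.0, 0.3]
finger_gap: 51.4
time: 64.87
tool_pos: [409.8, -90.8, 66.7]
tcp_rot: [178.6, -3.0, -90.3]
ft_force: [0.2, -0.1, -0.1]
finger_gap: 51.3
t 64.87 pos [409.8 -90.8 102.7] rpy [178.6  -3.  -90.3] gap 51.3 F [ 0.2 -0.1 -0.1]
tool shift units x,y,z: -8.65 -2.47 0.13  turn units 1.32
```

View pics/side44.png

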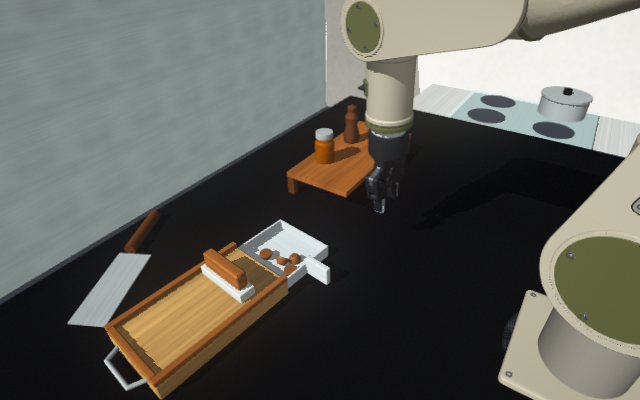

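View pics/top44.png

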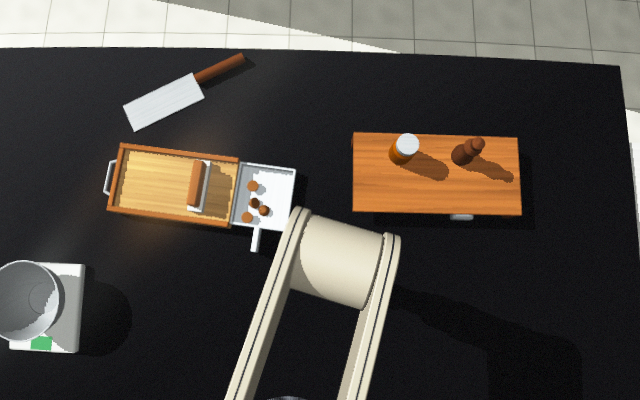

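```bash
python3 -m pendant '[[[-1,-0.3,0,0.3],[-1,-0.3,0,0.3],[-1,-0.2,0,0.3],[-1,-0.2,0,0.3],[-1,-0.1,0,0.1],[-1,-0.1,0,0],[-1,0,0,0],[-1,0,0,0],[0,0,0,0],[0,0,0,0]]]' 0.2; python3 go.py 457.5 83 12 -96.3
```

```text
time: 65.8
tool_pos: [452.0, 63.7, 58.1]
tcp_rot: [179.2, -3.3, -97.5]
ft_force: [0.0, -0.2, -0.3]
finger_gap: 51.2
t 65.8 pos [452.   63.7  94.1] rpy [179.2  -3.3 -97.5] gap 51.2 F [ 0.  -0.2 -0.3]
tool shift units x,y,z: -0.99 -0.15 4.11  turn units -0.26
```

```bash
python3 -m pendant '[[[-0.95,-0.15,0,-0.25],[0,0,0,0],[0,0,0.6,0],[0,0,0.6,0],[0,0,0,0],[0,0,0,0],[0,0,0,0],[0,0,0,0],[0,0,0,0],[0,0,0,0]]]' 0.2; python3 go.py 457.5 83 12 -96.3; python3 - <<'E'
from h import *
crop("side",240,170,370,290,5,"s45")
E
```

```text
time: 66.63
tool_pos: [458.3, 72.9, 33.1]
tcp_rot: [179.1, -3.4, -96.8]
ft_force: [0.7, 0.7, -0.7]
finger_gap: 51.4
t 66.63 pos [458.3  72.9  69.1] rpy [179.1  -3.4 -96.8] gap 51.4 F [ 0.7  0.7 -0.7]
tool shift units x,y,z: -0.50 0.10 2.86  turn units -0.11
```

View pics/s45.png

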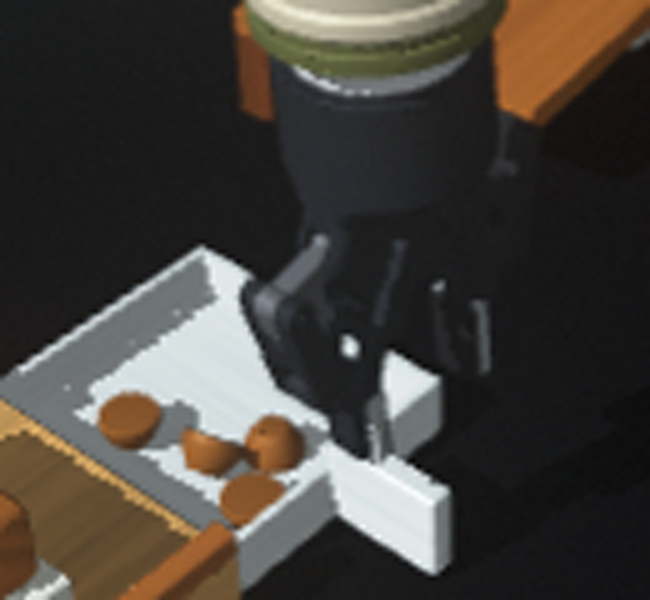

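```bash
python3 -m pendant '[[[-0.65,0.1,0,-0.1],[0,0,0,0],[0,0,0.5,0],[0,0,0.6,0],[0,0,0.6,0],[0,0,0.5,0],[0,0,0,0],[0,0,0,0],[0,0,0,0],[0,0,0,0]]]' 0.2; python3 go.py 457.5 83 12 -96.3; python3 - <<'E'
from h import *
crop("side",240,170,370,290,5,"s46")
E
```

```text
time: 67.52
tool_pos: [458.3, 82.5, -13.7]
tcp_rot: [179.3, -3.4, -96.3]
ft_force: [0.2, 0.4, 0.4]
finger_gap: 51.4
t 67.52 pos [458.3  82.5  22.3] rpy [179.3  -3.4 -96.3] gap 51.4 F [0.2 0.4 0.4]
tool shift units x,y,z: -0.02 0.04 0.51  turn units 0.00
```

View pics/s46.png

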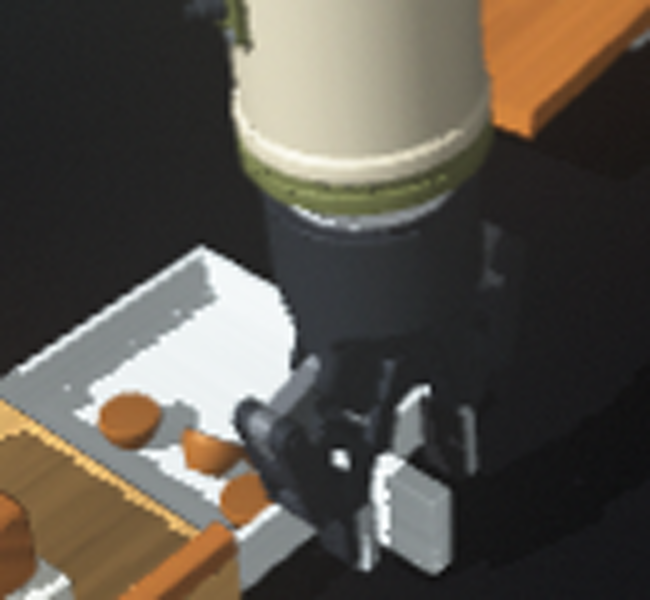

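```bash
python3 -m pendant '[[[0,0.1,0.45,0],[0,0,0,0],[0,0,0,0],[0,0,0,0],[0,0,0,0],[0,0,0,0],[0,0,0,0],[0,0,0,0],[0,0,0,0],[0,0,0,0]]]' 0.2;python3 -m pendant '[[[0,0,0,0],[0,0,0,0],[0,0,0,0],[0,0,0,0],[0,0,0,0],[0,0,0,0],[0,0,0,0],[0,0,0,0],[0,0,0,0],[0,0,0,0]]]' -1 60; python3 go.py 457.5 83 12 -90; python3 - <<'E'
from h import *
crop("side",240,170,370,290,5,"s47")
E
```

```text
time: 68.4
tool_pos: [458.0, 82.4, -21.5]
tcp_rot: [179.5, -3.4, -96.3]
ft_force: [-0.1, -0.0, 0.5]
finger_gap: 51.6
time: 69.23
tool_pos: [458.4, 80.0, -18.6]
tcp_rot: [179.5, -3.6, -96.4]
ft_force: [-1.5, -0.3, 2.4]
finger_gap: 11.3
t 69.23 pos [458.4  80.   17.4] rpy [179.5  -3.6 -96.4] gap 11.3 F [-1.5 -0.3  2.4]
tool shift units x,y,z: -0.15 0.06 0.27  turn units -1.39
```

View pics/s47.png

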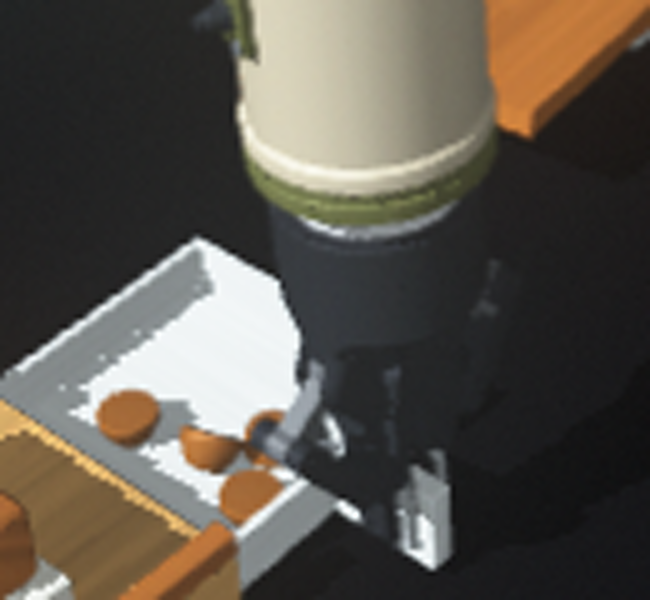

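```bash
python3 -m pendant '[[[0.3,0,0.1,0],[0.5,0,0.05,0],[0.5,0,0,0],[0.5,0,0,-0.3],[0.5,0.1,0,-0.3],[0.5,0.2,0,-0.3],[0.5,0.3,0,-0.3],[0.5,0.4,0,-0.2],[0.5,0.4,0,0],[0,0,0,0]]]' -1 45; python3 go.py 400 -100 12 -90; python3 - <<'E'
from h import *
crop("side",240,150,400,290,4.5,"s48")
E
```

```text
time: 70.12
tool_pos: [423.4, -8.7, -18.4]
tcp_rot: [179.2, -3.3, -89.4]
ft_force: [-3.8, -2.1, 3.3]
finger_gap: 11.2
t 70.12 pos [423.4  -8.7  17.6] rpy [179.2  -3.3 -89.4] gap 11.2 F [-3.8 -2.1  3.3]
tool shift units x,y,z: 4.55 1.22 0.28  turn units 0.13
```

View pics/s48.png

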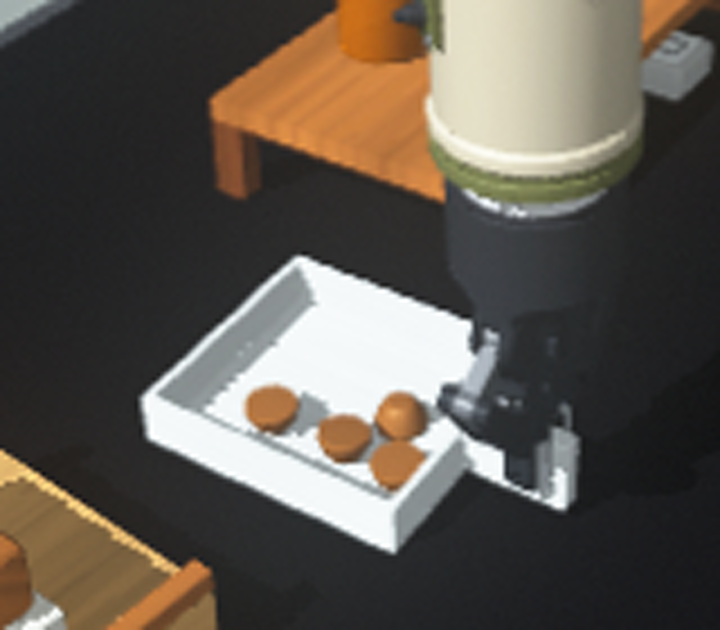

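```bash
python3 -m pendant '[[[0.3,0.1,0.05,0.1],[0.6,0.25,0.03,0],[0.6,0.25,0,0],[0.6,0.25,0,0],[0.6,0.25,0,0],[0.6,0.25,0,0],[0.6,0.25,0,0],[0.6,0.25,0,0],[0.5,0.25,0,0],[0,0,0,0]]]'; python3 go.py 340 -385 12 -90; python3 - <<'E'
from h import *
crop("side",280,110,440,250,4.5,"s49")
E
```

```text
time: 71.0
tool_pos: [379.8, -110.3, -17.1]
tcp_rot: [179.1, -3.1, -89.8]
ft_force: [-1.1, -0.9, -1.0]
finger_gap: 11.2
t 71.0 pos [ 379.8 -110.3   18.9] rpy [179.1  -3.1 -89.8] gap 11.2 F [-1.1 -0.9 -1. ]
tool shift units x,y,z: 13.73 2.03 0.34  turn units 0.04
```

View pics/s49.png

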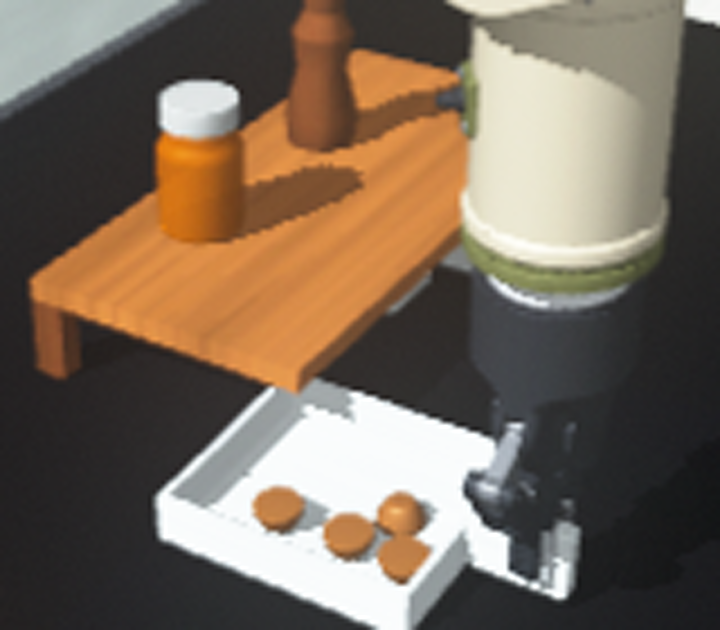

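```bash
python3 -m pendant '[[[0.3,0.2,0.1,0],[0.6,0.3,0,0],[0.6,0.3,0,0],[0.6,0.3,0,0],[0.6,0.3,0,0],[0.6,0.3,0,0],[0.6,0.2,0,0],[0.6,0,0,0],[0.5,0,0,0],[0,0,0,0]]]'; python3 go.py 338 -385 12 -90; python3 -m pendant '[[[0.3,0,0.05,0],[0.6,0,0,0],[0.6,0,0,0],[0.6,0,0,0],[0.6,0,0,0],[0.6,0,0,0],[0.6,0,0,0],[0.6,0,0,0],[0.5,0,0,0],[0,0,0,0]]]';python3 go.py 338 -385 12 -90; python3 - <<'E'
from h import *
crop("side",330,90,490,230,4.5,"s50")
crop("top",350,190,500,310,4.5,"t50")
E
```

```text
time: 71.88
tool_pos: [340.9, -209.2, -16.5]
tcp_rot: [178.9, -2.8, -89.4]
ft_force: [0.0, -0.9, -2.7]
finger_gap: 10.9
t 71.88 pos [ 340.9 -209.2   19.5] rpy [178.9  -2.8 -89.4] gap 10.9 F [ 0.  -0.9 -2.7]
tool shift units x,y,z: 8.79 0.24 0.37  turn units 0.14
time: 72.72
tool_pos: [341.7, -318.9, -13.7]
tcp_rot: [178.8, -2.8, -89.3]
ft_force: [0.5, 0.5, -3.6]
finger_gap: 11.3
t 72.72 pos [ 341.7 -318.9   22.3] rpy [178.8  -2.8 -89.3] gap 11.3 F [ 0.5  0.5 -3.6]
tool shift units x,y,z: 3.30 0.23 0.51  turn units 0.16
```

View pics/s50.png

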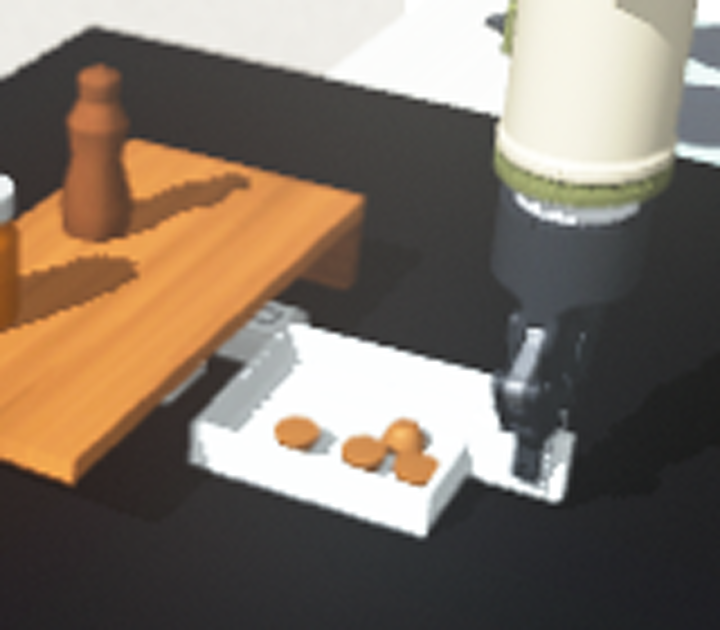

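View pics/t50.png

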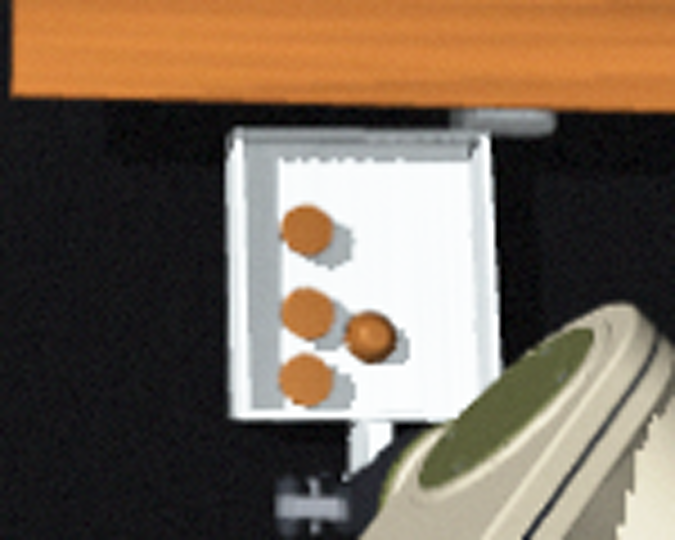

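```bash
python3 -m pendant '[[[0,0.3,0.15,0],[0.2,0,0.15,0.1],[0.5,0,0.02,0],[0.5,0,0.02,0],[0.5,0,0.02,0],[0.5,0,0.02,0],[0.5,0,0,0],[0.3,0,0,0],[0,0,0,0],[0,0,0,0]]]';python3 go.py 338 -385 12 -90; python3 - <<'E'
from h import *
crop("side",330,90,490,230,4.5,"s51")
crop("top",350,190,500,310,4.5,"t51")
E
```

```text
time: 73.65
tool_pos: [337.5, -372.5, -18.4]
tcp_rot: [179.0, -2.1, -89.5]
ft_force: [0.8, 2.0, -0.5]
finger_gap: 11.0
t 73.65 pos [ 337.5 -372.5   17.6] rpy [179.   -2.1 -89.5] gap 11.0 F [ 0.8  2.  -0.5]
tool shift units x,y,z: 0.63 -0.02 0.28  turn units 0.10
```

View pics/s51.png

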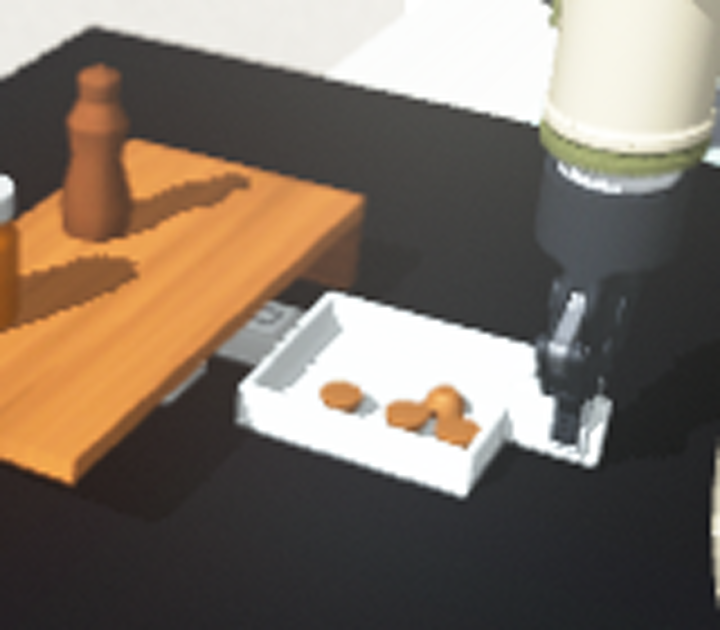

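View pics/t51.png

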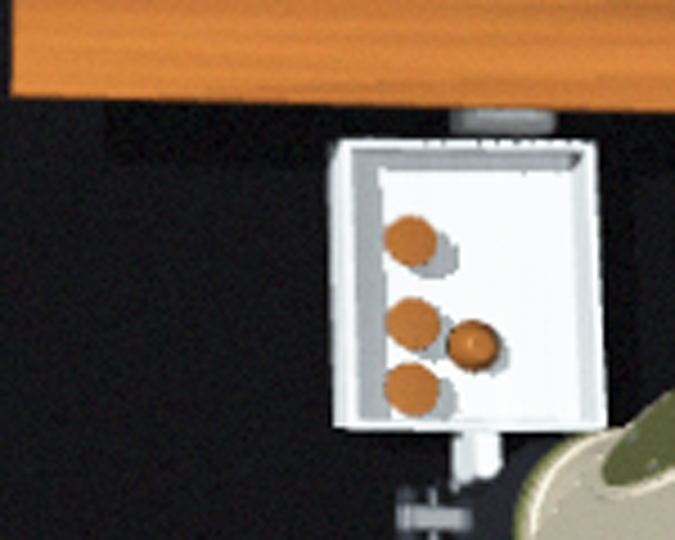

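```bash
python3 -m pendant '[[[0,-0.3,0.03,0],[0,-0.4,0.02,0],[0,-0.4,0,0],[0,-0.4,0,0],[0,-0.1,0,0],[0,0.4,0,0],[0,0.4,0,0],[0,0.5,0,0],[0,0.4,0,0],[0,0,0,0]]]';python3 go.py 338 -220 12 -90; python3 - <<'E'
from h import *
crop("side",330,90,490,230,4.5,"s52")
E
```

```text
time: 74.58
tool_pos: [332.3, -372.4, -18.3]
tcp_rot: [178.8, -2.3, -89.5]
ft_force: [1.4, 0.1, -0.5]
finger_gap: 11.1
t 74.58 pos [ 332.3 -372.4   17.7] rpy [178.8  -2.3 -89.5] gap 11.1 F [ 1.4  0.1 -0.5]
tool shift units x,y,z: -7.62 -0.35 0.29  turn units 0.11
```

View pics/s52.png

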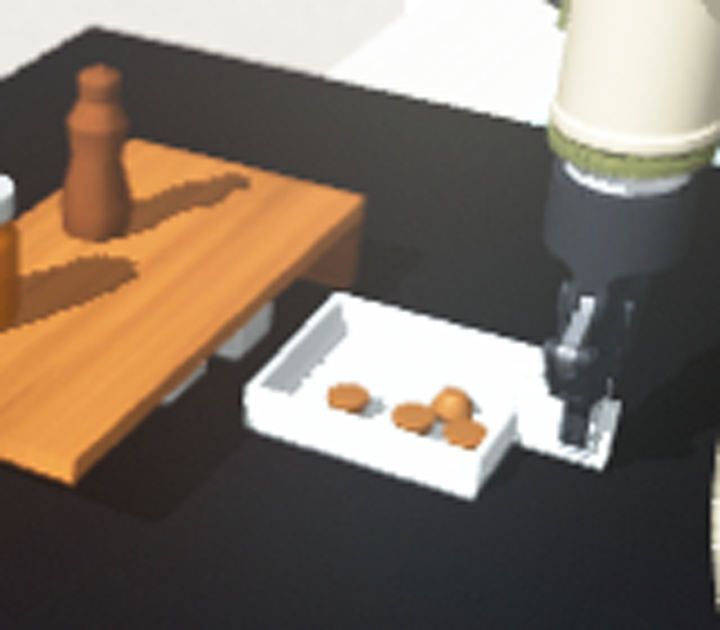

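```bash
python3 - <<'E'
from h import *
f=lambda a,b,z:px("side",330+a/4.5,90+b/4.5,z).round(1)
print("B",f(243,362,0),f(272,335,0))
print("tray rear bottom",f(247,423,0),"front",f(474,500,0), "rear top",f(250,385,28),f(343,293,28))
E
```

```text
B [ 546.1 -370.3    0. ] [ 545.7 -411.7    0. ]
tray rear bottom [ 511.3 -306.7    0. ] front [ 365.8 -304.     0. ] rear top [ 510.9 -305.4   28. ] [ 511.5 -441.    28. ]
```

```bash
python3 -m pendant '[[[-0.4,0,0.03,0],[-0.6,0,0.02,0.05],[-0.6,0,0.02,0.05],[-0.6,0,0.02,0],[-0.6,0,0,0],[-0.6,0,0,0],[-0.6,0,0,0],[-0.6,0,0,0],[-0.5,0,0,0],[0,0,0,0]]]';python3 go.py 338 -218 12 -90; python3 - <<'E'
from h import *
crop("side",300,90,470,240,4.5,"s53")
E
```

```text
time: 75.47
tool_pos: [337.7, -268.7, -18.1]
tcp_rot: [179.5, -3.3, -90.2]
ft_force: [-1.7, -3.7, 3.8]
finger_gap: 11.0
t 75.47 pos [ 337.7 -268.7   17.9] rpy [179.5  -3.3 -90.2] gap 11.0 F [-1.7 -3.7  3.8]
tool shift units x,y,z: -2.54 -0.01 0.30  turn units -0.05
```

View pics/s53.png

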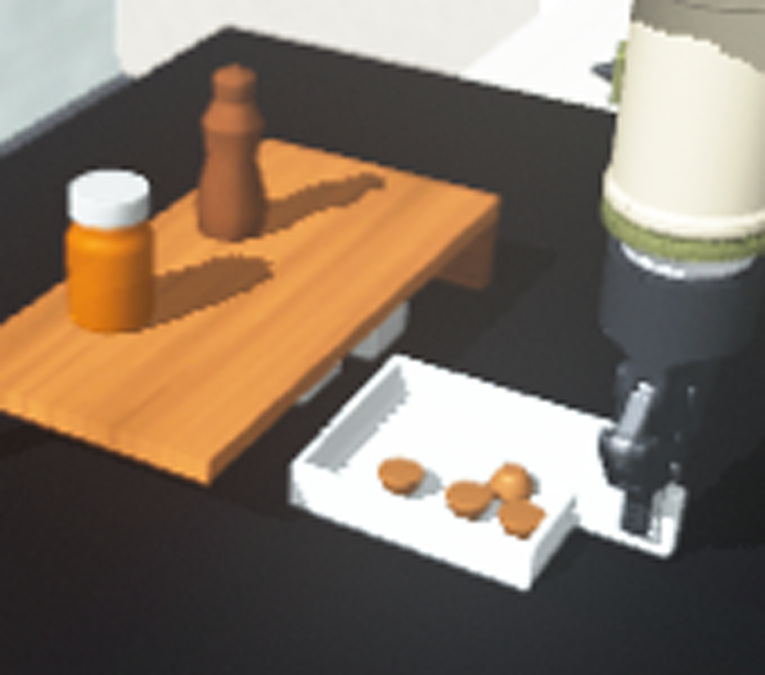

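```bash
python3 -m pendant '[[[-0.4,0,0,0],[-0.6,0,0,0],[-0.6,0,0,0],[-0.6,0,0,0],[-0.3,-0.3,0,-0.03],[0,-0.5,0,0],[0,-0.5,0,0],[0,-0.5,0,0],[0,-0.5,0,0],[0,0,0,0]]]';python3 go.py 504.5 -218 12 -90; python3 - <<'E'
from h import *
crop("side",300,110,440,240,5,"s54")
crop("top",330,130,480,290,4,"t54")
E
```

```text
time: 76.35
tool_pos: [378.5, -210.4, -18.6]
tcp_rot: [178.6, -3.4, -89.5]
ft_force: [-0.4, 1.1, 16.0]
finger_gap: 11.3
t 76.35 pos [ 378.5 -210.4   17.4] rpy [178.6  -3.4 -89.5] gap 11.3 F [-0.4  1.1 16. ]
tool shift units x,y,z: 0.44 -6.30 0.27  turn units 0.11
```

View pics/s54.png

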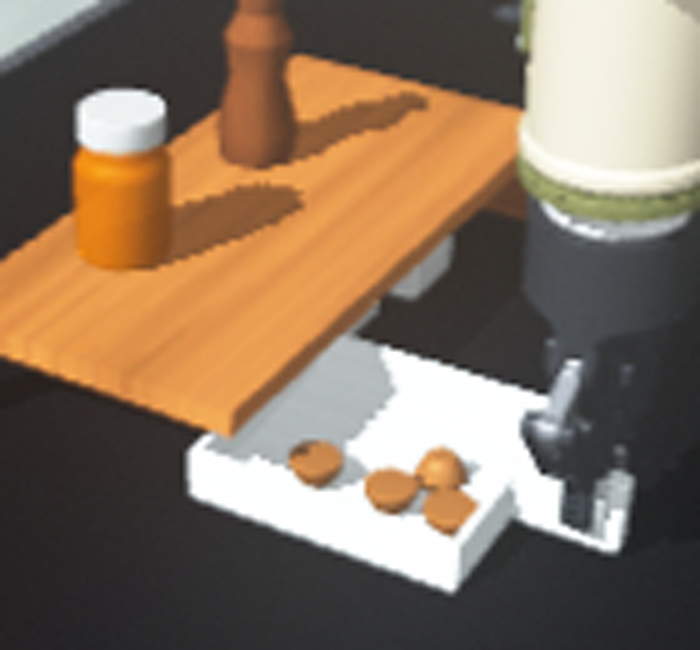

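View pics/t54.png

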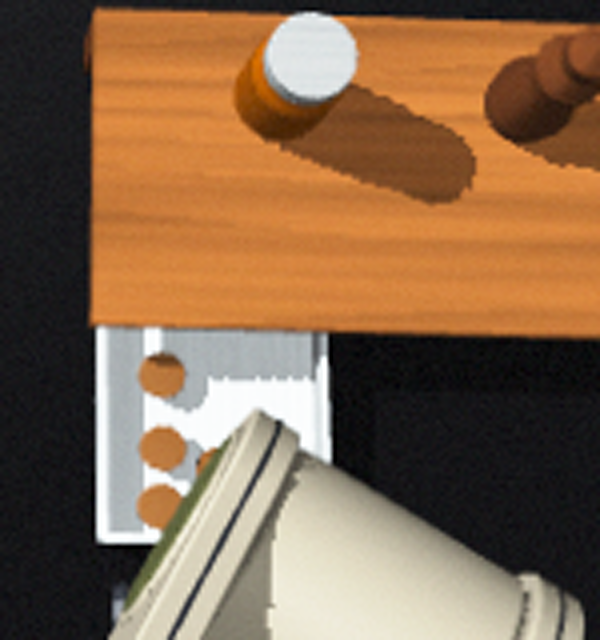

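```bash
python3 -m pendant '[[[0.1,-0.3,-0.1,0],[0.1,-0.5,0,0.05],[0.1,-0.5,0,0],[0.05,-0.5,0,0],[0,-0.5,0,0],[0,-0.5,0,0],[0,-0.5,0,0],[0,-0.5,0,0],[0,0,0,0],[0,0,0,0]]]';python3 go.py 504.5 -218 12 -90; python3 - <<'E'
from h import *
crop("side",280,90,440,240,5,"s55")
E
```

```text
time: 77.28
tool_pos: [439.7, -203.3, -19.4]
tcp_rot: [176.5, -2.7, -89.1]
ft_force: [-4.9, -3.3, 7.9]
finger_gap: 11.4
t 77.28 pos [ 439.7 -203.3   16.6] rpy [176.5  -2.7 -89.1] gap 11.4 F [-4.9 -3.3  7.9]
tool shift units x,y,z: 0.79 -3.23 0.23  turn units 0.21
```

View pics/s55.png

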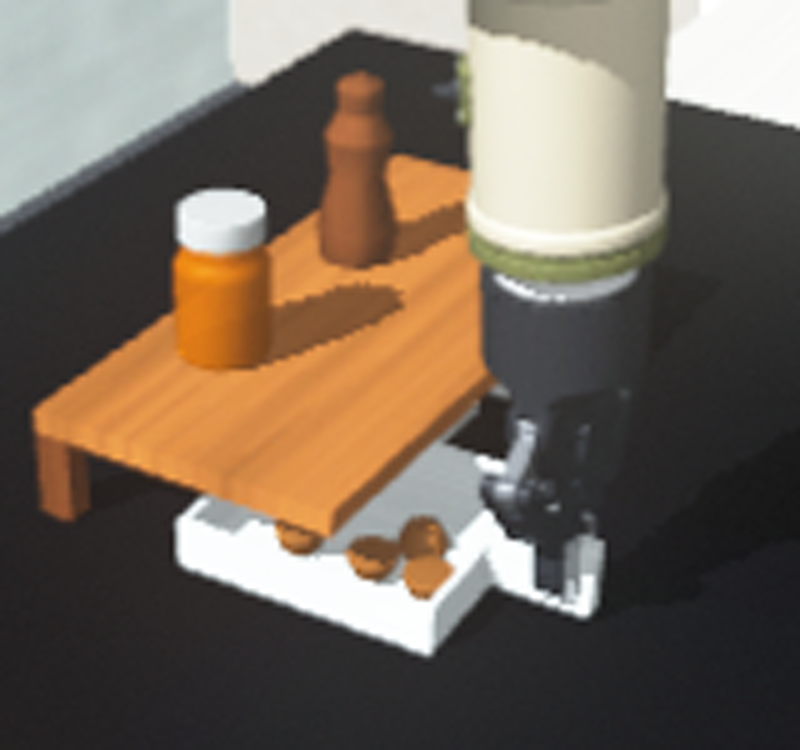

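```bash
python3 -m pendant '[[[0,0,-0.12,0],[0,0.5,0.03,0],[0,0.5,0.03,0],[0.2,0,0,0.1],[0.3,0,0.02,0.05],[0.3,0,0.02,0],[0,0,0,0],[0,0,0,0],[0,0,0,0],[0,0,0,0]]]';python3 go.py 504.5 -218 12 -90; python3 - <<'E'
from h import *
crop("side",280,90,440,240,5,"s56")
E
```

```text
time: 78.17
tool_pos: [416.0, -211.5, -19.5]
tcp_rot: [176.1, -2.0, -89.6]
ft_force: [-0.8, 2.5, 3.7]
finger_gap: 10.7
t 78.17 pos [ 416.  -211.5   16.5] rpy [176.1  -2.  -89.6] gap 10.7 F [-0.8  2.5  3.7]
tool shift units x,y,z: 0.36 -4.42 0.22  turn units 0.09
```

View pics/s56.png

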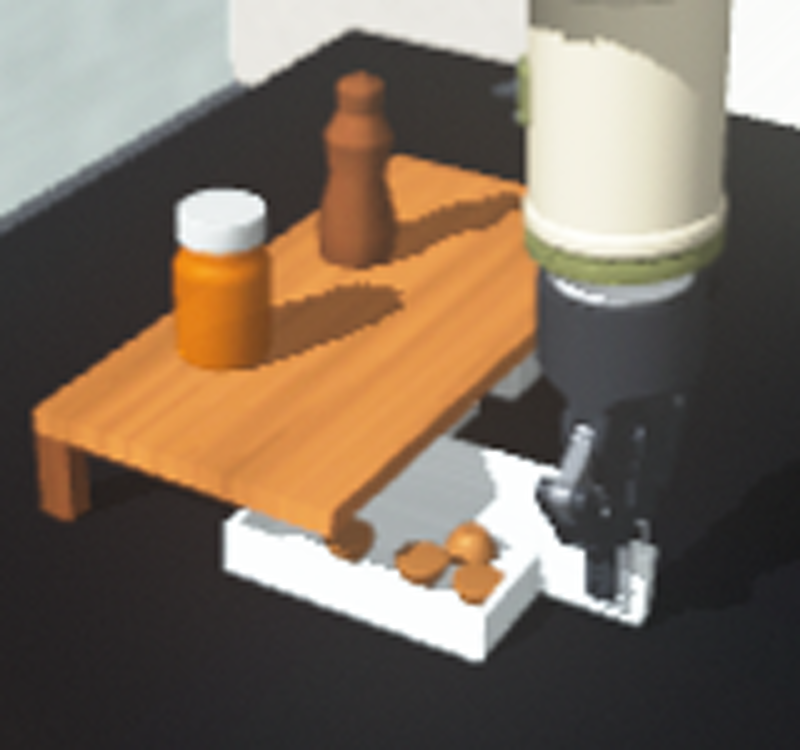

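```bash
python3 - <<'E'
from h import *
f=lambda a,b,z:px("side",280+a/5,90+b/5,z).round(1)
print("rear bottom",f(225,572,0),"front bottom",f(482,663,0),"front top",f(488,612,28),"rear top",f(224,523,28),"front-y top", f(540,562,28))
E
python3 -m pendant '[[[0.2,0,-0.05,0.05],[0.2,0,0,0],[0,-0.6,-0.04,0],[0,-0.8,-0.05,0],[0,-0.8,-0.05,0],[0,-0.8,-0.05,0],[0,-0.6,-0.04,0],[0,0,0,0],[0,0,0,0],[0,0,0,0]]]';python3 go.py 504.5 -218 12 -90; python3 - <<'E'
from h import *
crop("side",280,90,440,240,5,"s57")
E
```

```text
rear bottom [ 596.2 -138.2    0. ] front bottom [ 451.5 -143.1    0. ] front top [ 452.2 -146.7   28. ] rear top [ 598.2 -141.    28. ] front-y top [ 449.8 -196.5   28. ]
time: 79.05
tool_pos: [483.9, -224.6, -19.4]
tcp_rot: [175.3, -2.2, -89.9]
ft_force: [0.1, 4.2, 2.6]
finger_gap: 11.3
t 79.05 pos [ 483.9 -224.6   16.6] rpy [175.3  -2.2 -89.9] gap 11.3 F [0.1 4.2 2.6]
tool shift units x,y,z: -0.33 -1.03 0.23  turn units 0.02
```

View pics/s57.png

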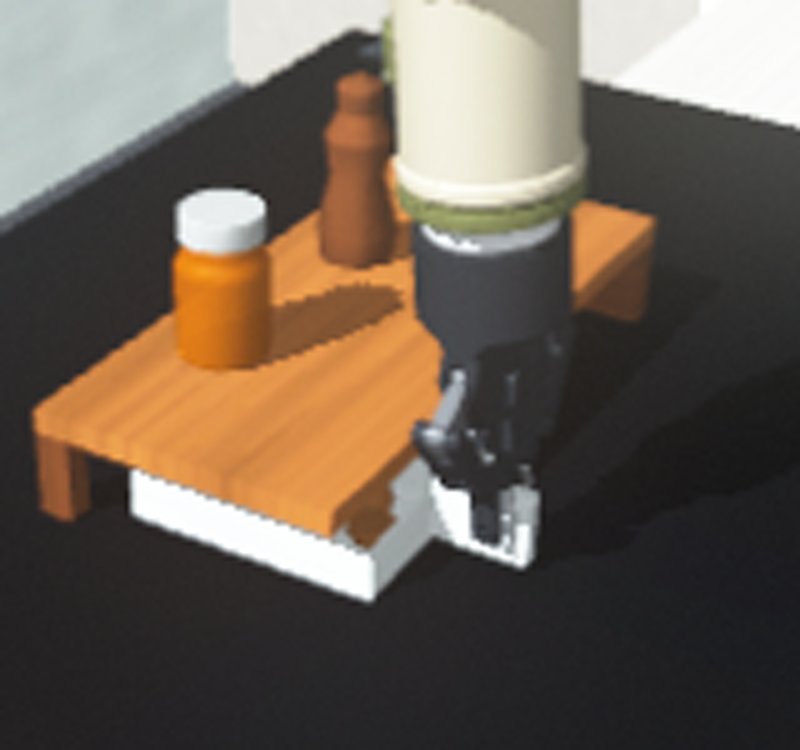

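```bash
python3 - <<'E'
from h import *
f=lambda a,b,z:px("side",280+a/5,90+b/5,z).round(1)
print("rear bottom",f(132,516,0),"front bottom",f(374,603,0),"front top",f(376,556,28),"rear top?",f(130,470,28))
E
```

```text
rear bottom [ 666.2 -153.7    0. ] front bottom [ 519.  -156.6    0. ] front top [ 519.5 -157.6   28. ] rear top? [ 667.2 -155.2   28. ]
```

```bash
python3 -m pendant '[[[0,0,-0.03,0.2],[0,-0.5,-0.04,0],[0,-0.5,-0.04,0],[0,0,0,0],[0,0,0,0],[0,0,0,0],[0,0,0,0],[0,0,0,0],[0,0,0,0],[0,0,0,0]]]';python3 go.py 504.5 -222 12 -90; python3 - <<'E'
from h import *
crop("side",290,120,430,230,5.5,"s58")
E
```

```text
time: 79.93
tool_pos: [500.0, -225.6, -18.9]
tcp_rot: [175.2, -2.3, -91.2]
ft_force: [0.0, 2.2, 1.4]
finger_gap: 11.0
t 79.93 pos [ 500.  -225.6   17.1] rpy [175.2  -2.3 -91.2] gap 11.0 F [0.  2.2 1.4]
tool shift units x,y,z: -0.18 -0.22 0.25  turn units -0.26
```

View pics/s58.png

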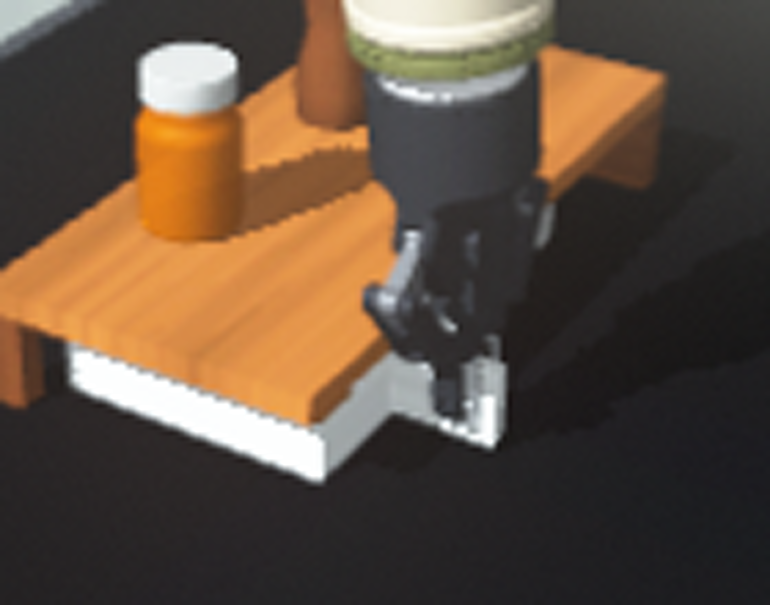

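```bash
python3 - <<'E'
from h import *
f=lambda a,b,z:px("side",290+a/5.5,120+b/5.5,z).round(1)
print("rear bottom",f(71,389,0),"front bottom",f(321,484,0),"front top",f(326,430,28))
print(((proj("side",[[538,-157,0],[538,-287,0],[533,-157,0]])-[290,120])*5.5).round())
E
```

```text
rear bottom [ 681.1 -158.2    0. ] front bottom [ 538.1 -157.3    0. ] front top [ 538.3 -160.8   28. ]
[[321. 484.]
 [456. 354.]
 [330. 488.]]
```

```bash
python3 -m pendant '[[[0,-0.2,-0.02,-0.1],[0,0,0,0],[0,0,0,0],[0,0,0,0],[0,0,0,0],[0,0,0,0],[0,0,0,0],[0,0,0,0],[0,0,0,0],[0,0,0,0]]]';python3 -m pendant '[[[0,0,0,0],[0,0,0,0],[0,0,0,0],[0,0,0,0],[0,0,0,0],[0,0,0,0],[0,0.4,0,0],[0,0.7,0,0],[0,0.7,0,0],[0,0.7,0,0]]]' 0.2;python3 go.py 504.5 -222 12 -90; python3 - <<'E'
from h import *
crop("side",290,120,430,230,5.5,"s59")
E
```

```text
time: 80.82
tool_pos: [502.8, -226.3, -19.0]
tcp_rot: [175.0, -2.3, -90.7]
ft_force: [-0.1, 2.0, 2.4]
finger_gap: 10.8
time: 81.65
tool_pos: [450.3, -226.6, -15.8]
tcp_rot: [174.9, -2.4, -90.7]
ft_force: [-0.7, -0.6, -0.3]
finger_gap: 51.2
t 81.65 pos [ 450.3 -226.6   20.2] rpy [174.9  -2.4 -90.7] gap 51.2 F [-0.7 -0.6 -0.3]
tool shift units x,y,z: -0.26 -2.71 0.41  turn units -0.15
```

View pics/s59.png

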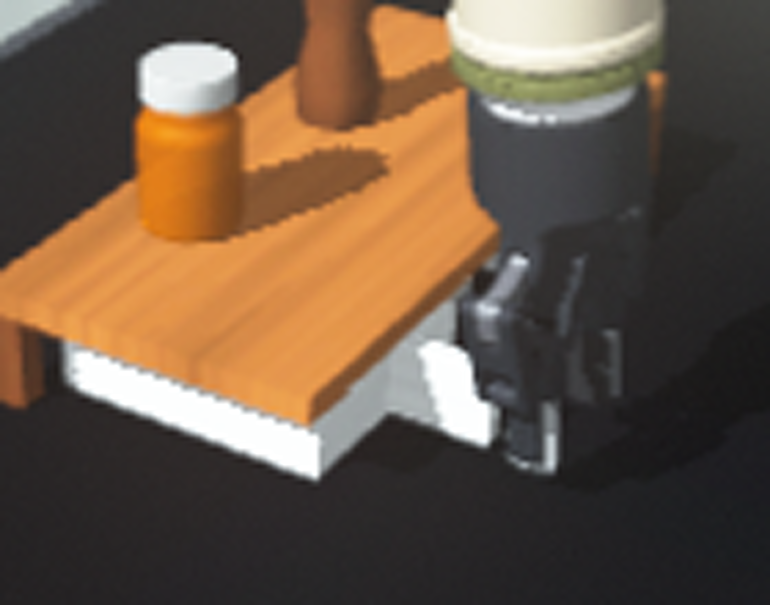

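```bash
python3 -m pendant '[[[0,0.8,-0.3,0],[0,0.8,-1,0],[0,0.5,-1,0],[-0.5,0,-1,0],[-1,0,-1,0],[-1,0,-1,0],[-1,0,0,0],[-1,0,0,0],[-1,0,0,0],[-1,0,0,0]]]' ; python3 - <<'E'
from h import *
crop("side",280,90,440,240,5,"s60")
cv2.imwrite("pics/side60.png",snapshot("side")[:,:,::-1])
cv2.imwrite("pics/top60.png",snapshot("top")[:,:,::-1])
E
```

```text
time: 82.53
tool_pos: [412.4, -89.3, 93.3]
tcp_rot: [174.8, -2.4, -91.2]
ft_force: [-0.5, -0.5, -0.5]
finger_gap: 50.9
```

View pics/s60.png

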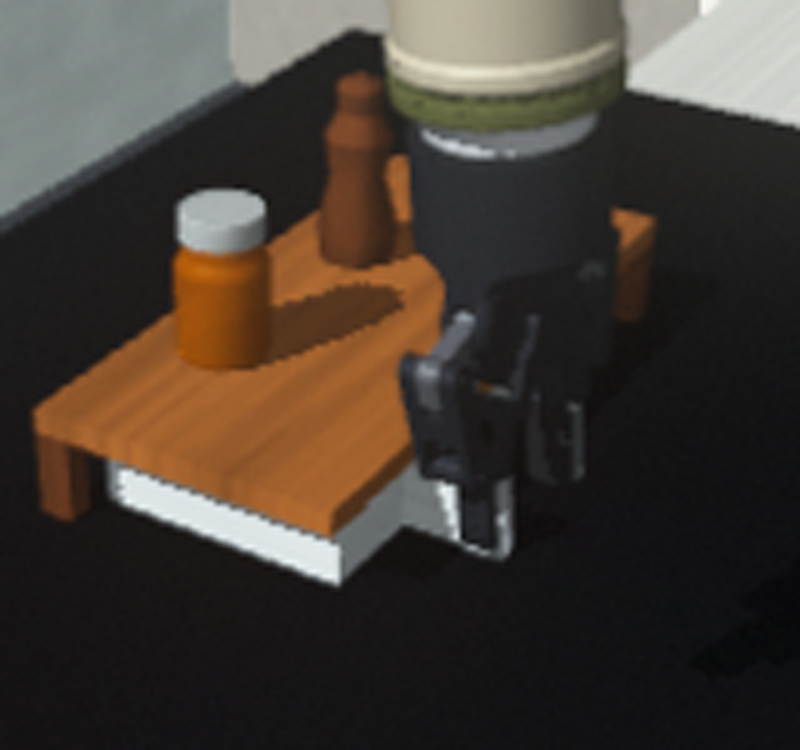

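View pics/side60.png

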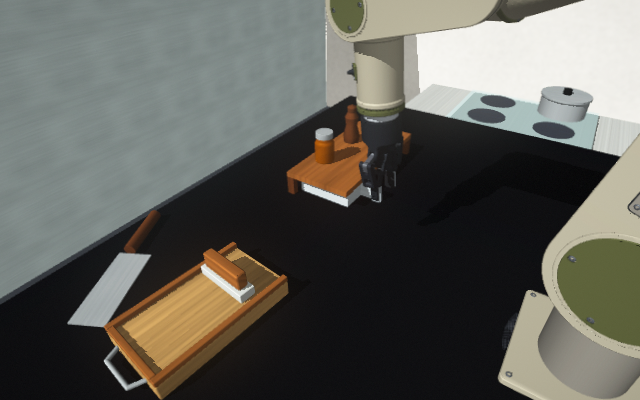

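View pics/top60.png

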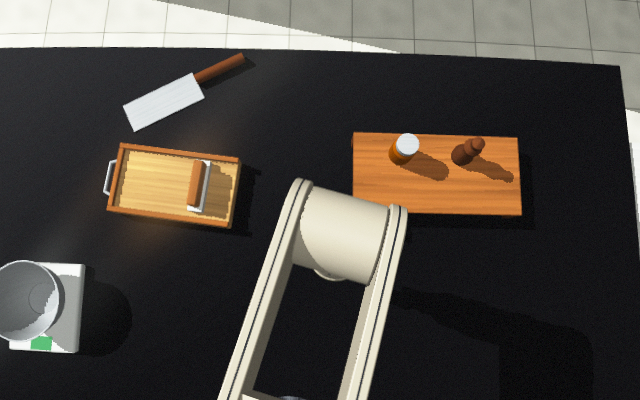

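Scraper still on the board; clear the arm farther to see the shelf front.

```bash
python3 -m pendant '[[[-1,0,-0.5,0],[-1,0,-0.5,0],[-1,0,-0.5,0],[-1,0,-0.5,0],[-1,0,0,0],[-1,0,0,0],[-1,0,0,0],[-1,0,0,0],[0,0,0,0],[0,0,0,0]]]' ; python3 - <<'E'
from h import *
crop("side",280,90,420,220,5.5,"s61")
crop("top",330,120,530,250,4,"t61")
E
```

```text
time: 83.52
tool_pos: [420.5, 70.8, 127.6]
tcp_rot: [174.9, -2.6, -91.5]
ft_force: [-1.4, -0.7, -0.2]
finger_gap: 51.1
```

View pics/s61.png

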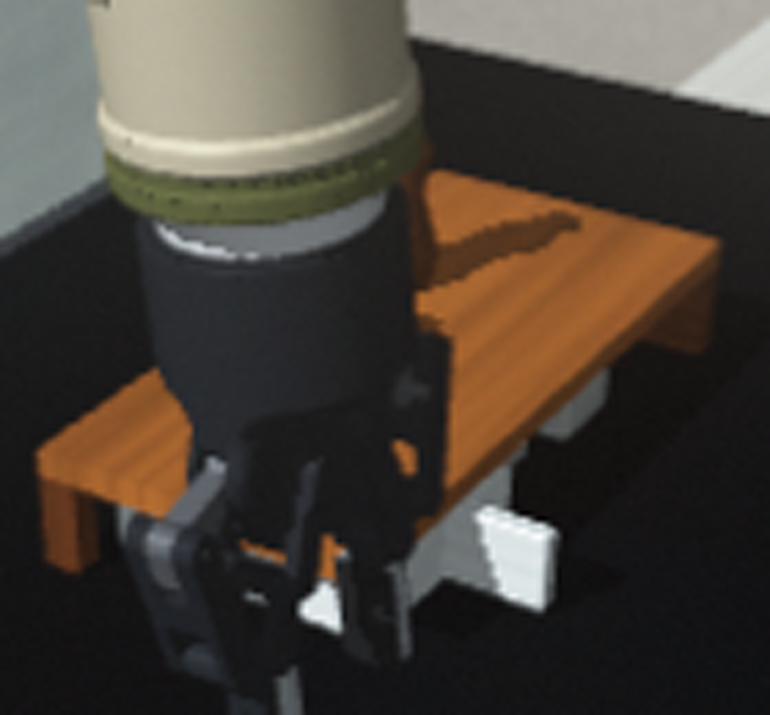

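View pics/t61.png

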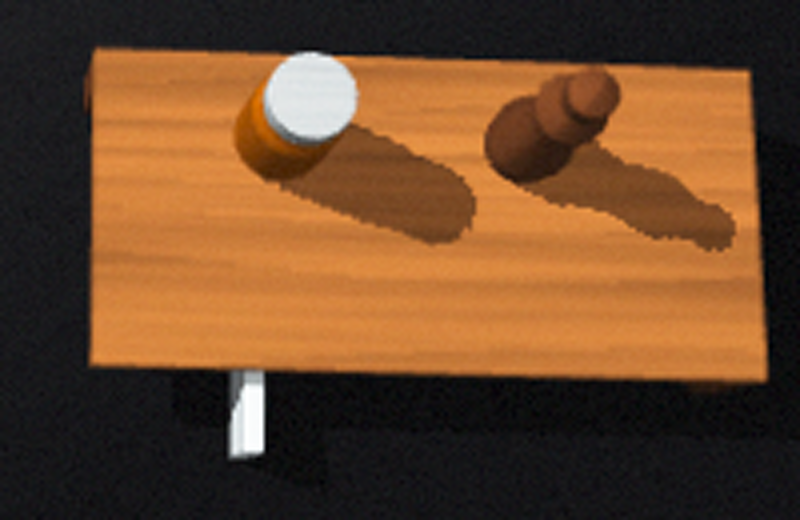

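```bash
python3 - <<'E'
from h import *
f=lambda a,b,z:px("side",280+a/5,90+b/5,z).round(1)
print("rear",f(113,499,0),"front",f(340,587,0),f(341,540,28))
g=lambda a,b,z:px("side",280+a/5.5,90+b/5.5,z).round(1)
print("B end",g(570,440,0),g(605,405,0),"tab tip",g(548,612,4),g(545,525,45),"pan -y front",g(513,500,0))
t=lambda a,b,z:px("top",330+a/4,120+b/4,z).round(1)
print("tab",t(250,372,45),t(248,458,45))
E
```

```text
rear [ 684.5 -161.3    0. ] front [ 540.2 -159.     0. ] [ 541. -160.   28.]
B end [ 548.1 -372.     0. ] [ 549.  -415.3    0. ] tab tip [ 483.3 -220.7    4. ] [ 491.9 -228.4   45. ] pan -y front [ 545.5 -303.6    0. ]
tab [ 533.7 -222.2   45. ] [ 485.3 -220.9   45. ]
```

```bash
python3 -c "
from bench import *
s=sense();print(s['time'],s['ft_force'].round(1));print(hand_in())"
```

```text
83.6167 [-0.5  0.1 -0.6]
the job is handed in; nothing more can be done
None
```

I handed the job in at 83.6 s of the 210 s allowed, and my last pictures show the scene as you asked. I got no verdict.

**What I did**
- I brought the tray up to the open end of the board and swept all four shells into it with the scraper. I left the scraper on the board.
- I slid both tins under the shelf. The fingers could not push tin A far enough in, so I used tin B to push it. I then nudged tin B in with the back edge of the tray.
- Last, I slid the tray under the shelf beside the tins and let go. The arm ended clear of everything.

**Last checks**
- **Tray:** the front of its pan is about 7 mm behind the shelf's front edge. Only the grip tab shows in the top view. It is turned roughly 1 to 1.5 degrees off the shelf's line.
- **Tins:** tin B's front end is about 15 mm in from the shelf edge, measured from the last side picture. Tin A's was about 29 mm in at its last clear measurement. Neither tin shows in the top view.
- **Shells:** all four were in the tray in the last view before it went under the shelf. They are hidden now.
- **Jar, pepper mill and scraper:** the jar and pepper mill look unmoved, and the scraper lies on the board.

**What disagreed or did not go cleanly**
- **Height reading:** the robot reported the finger tips about 36 mm lower than they really were, so my first grip closed on air above the tab. I found the offset by touching the counter with the fingers and corrected for it from then on.
- **Tool tilt:** the tool gradually tilted by up to about 5 degrees. While I held the tray, its side away from the board lifted by about 5 mm, and at one point I was pressing it down with 16 N. It looked flat again by the time I pushed it in.

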